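# Level the detergent tray, set its divider and sort the small containers

### The job

On the washer-top counter, first turn the two foot knobs of the leaning white tray until it sits level both ways. Next slide the tray's divider to the black line across the tray floor and turn its clamp knob fully tight. Then stand every small bottle upright in the bay on the left of the divider and every low round tub upright in the bay on the right (as seen from the robot), all released, with the tray still level and the divider still at the line and clamped, and leave the jug, spray bottle and scrubbing brush where they are.

Things in the scene. Friction and masses are not known exactly. Their poses are not given: they have to be found in the camera images.
- tray_mid (a point): Middle of the inside floor of the white metal tray; axes: x across the tray away from the robot, y along it to the left, z out of its floor. Inside 300 (y) by 130 mm (x); walls 5 mm thick, 25 mm above the floor. Level: z within 0.012 rad of vertical, this point then 40 mm above the counter. Starts leaning up to 4 degrees. It rests on a pivot at x +60, y -205 mm and on two foot screws.
- tray_mark (a point): Where the black line on the tray floor (along tray x, 3 mm wide) crosses the middle of the tray: tray y = -15 mm from tray_mid. The divider's mid-plane belongs over this line. Same axes as tray_mid.
- foot_left: Black foot knob at the left end of the tray (tray x +60, y +205 mm). Upright wing 44 mm long (own x), 12 mm thick, top 32 mm above this origin, which is on the vertical turning axis, fixed 64 mm above the counter. Clockwise seen from above raises the tray's left end: 0.011 rad of tilt about tray x per rad. Torque 0.15 N m, stays where left. Starts 1.9 to 3.8 rad too low.
- foot_right: Black foot knob at the right end of the tray, robot's side (tray x -60, y -205 mm), size and height as foot_left; its axis leans with the left-right tilt. Clockwise seen from above raises the tray's near (robot-side) edge: 0.0375 rad of tilt about tray y per rad. Starts up to 1.5 rad too high or too low. Torque 0.15 N m. The two knobs do not affect each other's tilt.
- foot_left_grip (a point): Middle of the wing of foot_left, on its axis, 12 mm below the wing's top.
- foot_right_grip (a point): Middle of the wing of foot_right, on its axis, 12 mm below the wing's top.
- divider_top (a point): Top edge of the aluminium divider, a plate 10 mm thick (tray y) standing across the tray, its top 51 mm above the tray floor; this point is mid-thickness, 35 mm on the robot's side of the tray's middle. Pinch the plate from above and slide it along tray y (up to 100 mm either way from the line; about 2 N with the clamp loose; starts 30 to 90 mm left of the line).
- clamp_grip (a point): Middle of the upright wing (40 mm along its own x, 12 mm thick, 12 mm from here to its top) of the black clamp knob, on its turning axis (tray z). The knob sits on the grey block (44 mm along tray y) that carries the divider, 87 mm beyond the tray's middle, in line with the divider plate; this point is 73 mm above the tray floor. The block's top is 22 mm below it. It moves with the divider.
- bottle0: Small white bottle with grey cap: body 46 mm diameter up to 48 mm high, cap 29 mm diameter from 58 to 74 mm (top), about 0.16 kg, heavy at the foot. Origin at the centre of its underside, z up its axis. May be absent.
- bottle1: Another small bottle like bottle0. May be absent.
- bottle2: Another small bottle like bottle0. May be absent.
- tub0: Low round white tub with grey lid: 54 mm diameter at the lid, 52 mm at the foot, 38 mm high, about 0.14 kg. Origin at the centre of its underside, z up its axis. May be absent.
- tub1: Another low tub like tub0. May be absent.
- jug: Bystander: big white detergent bottle with blue cap, 88 mm diameter, 150 mm high; origin under its centre. Leave alone.
- spray: Bystander: green spray bottle with white trigger head, 72 mm diameter, 192 mm high; origin under its centre. Leave alone.
- brush: Bystander: wooden scrubbing brush, 130 by 50 by 42 mm, bristles down; origin under its centre. Leave alone.
- vial_end (a point): The same kind of vial along tray x, just outside the tray's left-hand wall: level front to back. Foot_right sets it.
- bubble_end (a point): Middle of the white bubble of vial_end.
- clamp (a joint): Turn of the clamp knob, rad: 0 = loose, wing along tray x; grows clockwise seen from above; stop at 1.35 = fully tight, wing nearly along tray y; past 1.1 counts as tight. Starts at 0 to 0.2. Torque 0.12 N m, up to about 0.3 near the stop; stays where left. When tight a brake pad holds the divider against a sideways push.
- vial_side (a point): Spirit vial 46 mm long along tray y, on the aluminium bar off the tray's right end, between pivot and foot_right: middle of the vial, on its top. A white bubble 8 mm across goes 0.22 mm per 0.001 rad towards the high side; in the middle between the two black lines (13 mm apart) = level left to right. Foot_left sets it.
- bubble_side (a point): Middle of the white bubble of vial_side.

How it is judged:
By the outcome, as a careful person would: the job done as asked, in the order asked, and still so for the second after the job is handed in, with the robot touching nothing.
Of bottle0, bottle1, bottle2, tub0, tub1 only 3 to 5 are there at a start; the rules pass over those that are not, and their reading is None.
At some moment in a run one of bottle0, bottle1, bottle2, tub0, tub1 may be knocked a few centimetres aside while the robot is not near it.
Once in a run the grip may slacken for a moment while it holds something.
It also fails if it takes over 210 s, if anything falls off the work surface, if the arm or the gripper's body presses on something with over 40 N, if the wrist force passes 120 N, or if a joint passes its speed limit or range.

### The arm

A 6-joint arm with a two-finger parallel gripper is mounted at the origin on the work surface. World frame = base frame: x ahead of the robot, y to its left, z up, the work surface at z = 0. Lengths are in m, angles in rad, forces in N, time in s.
With the tool pointing down it reaches from about 0.325 to 0.775 m from the base axis. Payload 9.3 kg.
Tool frame: the origin (TCP) lies on the mounting face of the last link; the fingertips stand 173 mm ahead of it and the grasp point (between the pads) lies 155 mm ahead of it; z points along the fingers, x is the direction in which the jaws open and shut, and the axes are right-handed (so a half turn about z gives the same grasp; the last joint's range is limited). The gripper opens to 85 mm and grips with 20 to 120 N. Pads are 22 mm wide; open, the fingers measure 114 mm over their backs; the gripper's body (76 mm by 85 mm) begins 54 mm behind the grasp point. The pads swing forward as they close: fully open they stand 13 mm farther back than shut.
Start: joints at [-1.432, 0.259, 0.021, 1.334, 0, 1.418], TCP at [0.158, -0.527, 0.405] pointing down, gripper open.
Joint ranges: [-3.04, 3.04], [-0.91, 1.82], [-1.04, 1.36], [-1.92, 1.95], [-1.52, 1.45], [-3.14, 3.14]. Speed limits (rad/s): [2.22, 2.22, 2.79, 3.14, 3.14, 3.14].

### API

Orientations are given as a 3x3 rotation matrix whose columns are the frame's x, y, z axes.
In Python, from rig import r, vision gives the robot as it stands. The module is installed in compiled form; this text tells all that it offers.
- The arm moves only by the tool move_arm, never from a script. Its argument "deltas" is a list of rows, each a list of 7 numbers: the turn, a rotation vector about the tool's x, y, z normalised to -1 to 1, where 1 is 2 pi rad, then the shift along the tool's x, y, z normalised to -1 to 1, where 1 is 100 mm, then the gripper's target within -1 to 1 (fully open at 1, half-way at 0, shut at -1). A call has 1 to 10 rows; each row is the pose to reach, as a shift and turn from the pose commanded when the call began, along the tool's axes at that moment, turning the shorter way round; what a row does not reach only later rows make up. A row lasts 1/10 s, in which the tool goes at most 50 mm and 8.59 degrees, less where a joint would pass 70% of its speed; a pose out of reach is approached as far as the arm can. A call with a number of a shift or a turn outside -1 to 1 is refused whole. A call with a gripper value outside its range is refused whole. The fingers move at their own pace and stop on an object; "force" is the grip in N (left out, the last holds). Time passes only in rows, so rows that repeat a pose let the fingers close. It gives the time, the measured TCP pose, the force and the opening at its end, in the units of the state.
- r.get_state(): the state, without advancing time (a new reading comes with each control period).
- vision.get_image(name): name is "scene" or "top"; returns a dict with "img" (400x640x3 uint8, blue, green, red), "z_map" (400x640 float32, m along the optical axis (not along the pixel's ray), 0 where there is no reading), "fx", "fy", "cx", "cy" (pixels), "rvec" (rotation vector, rad) and "tvec" (3), from world to camera coordinates, as OpenCV has them. Camera axes: x right, y down, z forward; pixel columns grow to the right and rows downward; lengths in m; the calibration is good to about 2 mm. A picture is of the moment at which its call begins.
- r.sign_off(): hands the job in, once; it reports no verdict.
The state is a dict: "time_s": time; "q": joint angles; "joint_velocities": joint speeds; "tau": joint torques, N m; "position": TCP position; "orientation": TCP orientation; "contact_force": force on the tool from outside, world axes, zero at the start; "torque": the same for the moment, N m; "gripper_width": finger opening in m.
Only numpy, scipy, OpenCV 4.12 (cv2) and the standard library are available. Lean on these libraries where they do the work, as an engineer would, in place of code of your own. Each camera call takes 0.05 s, during which the arm holds its last target.

## Working session

There is one attempt and no reset: what is moved stays moved. The work goes in short steps, Python scripts to look and compute and a tool call to move; the robot and the scene stay as the last step left them, time stands still between calls to the robot, and variables do not carry over. Pictures are saved under pics/ and viewed, and the job is handed in when it is done.

Besides the shell and the picture viewer there is one more tool, called by a JSON object that holds its "method" and its "body", one argument or row to a line. move_arm: Moves the arm, as the interface text tells. Its arguments: {"type":"object","properties":{"deltas":{"type":"array","items":{"type":"array","items":{"type":"number"}}},"force":{"type":"number"}},"required":["deltas"]}

```bash
ls -la; mkdir -p pics; cat > h.py <<'E'
import numpy as np, cv2
from rig import r, vision
def grab(n):
    d=vision.get_image(n); d['R']=cv2.Rodrigues(np.array(d['rvec'],float))[0]; d['t']=np.array(d['tvec'],float).ravel(); return d
def ray(d,u,v):
    k=np.array([(u-d['cx'])/d['fx'],(v-d['cy'])/d['fy'],1.]); return -d['R'].T@d['t'], d['R'].T@k
def onz(d,u,v,z):
    o,k=ray(d,u,v); return o+k*(z-o[2])/k[2]
def pt(d,u,v):
    o,k=ray(d,u,v); return o+k*d['z_map'][int(round(v)),int(round(u))]
def proj(d,p):
    c=d['R']@np.array(p,float)+d['t']; return d['fx']*c[0]/c[2]+d['cx'],d['fy']*c[1]/c[2]+d['cy']
def cloud(d):
    v,u=np.mgrid[0:400,0:640]; z=d['z_map']; c=np.stack([(u-d['cx'])/d['fx']*z,(v-d['cy'])/d['fy']*z,z],-1)
    return (c-d['t'])@d['R']
def save(d,n,box=None,s=1):
    im=d['img']
    if box: im=im[box[1]:box[3],box[0]:box[2]]
    cv2.imwrite('pics/'+n,cv2.resize(im,None,fx=s,fy=s,interpolation=cv2.INTER_CUBIC) if s!=1 else im)
E
python3 - <<'E'
from h import *
for n in('scene','top'):
    d=grab(n); save(d,n+'0.png'); print(n,d['fx'],d['cx'],d['cy'],-d['R'].T@d['t'],d['R'][2])
s=r.get_state(); print({k:np.round(v,3).tolist() for k,v in s.items()})
E
```

```text
total 12
drwxr-xr-x  3 agent agent 4096 Dec  7 00:00 .
drwxr-xr-x 23 root  root  4096 Dec  7 00:00 ..
drwxr-xr-x  2 agent agent 4096 Dec  7 00:00 pics
scene 382.09388051951646 323.3935317750197 197.70293749901026 [ 1.28536709 -0.14769679  1.00511257] [-0.61250824  0.14337557 -0.77735263]
top 519.3522001512442 312.99153816667337 202.78411853263123 [0.464443   0.00671323 1.49475328] [ 0.05497967  0.01876836 -0.99831107]
{'time_s': 0.1, 'q': [-1.432, 0.259, 0.021, 1.334, -0.0, 1.418], 'joint_velocities': [0.001, -0.001, 0.001, 0.001, -0.002, -0.003], 'tau': [0.006, -55.669, 34.508, 0.011, -0.0, -0.0], 'position': [0.158, -0.527, 0.404], 'orientation': [[0.288, -0.958, -0.0], [-0.958, -0.288, 0.001], [-0.001, -0.0, -1.0]], 'contact_force': [0.347, -0.415, -0.436], 'torque': [-0.012, -0.005, -0.006], 'gripper_width': 0.086}
```

View pics/scene0.png

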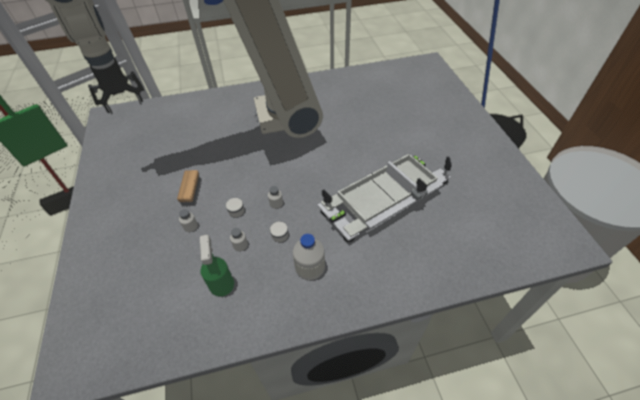

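View pics/top0.png

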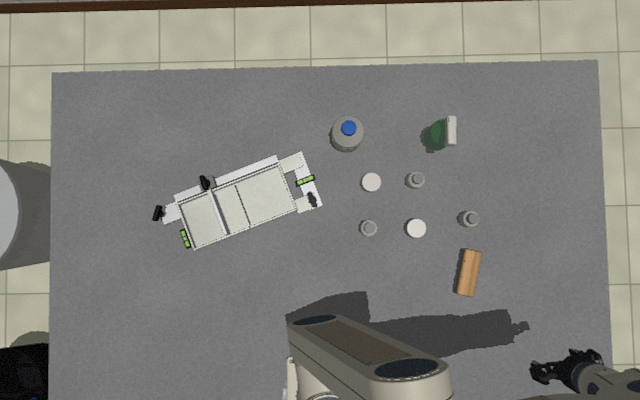

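The top view shows the tray at (150–320, 150–250), with foot_left at (158,213), foot_right at (313,200), the clamp knob at (206,182) and the divider at about (217,213). The bottles are at (368,228), (415,180) and (469,219), and the tubs at (371,182) and (416,228). All five are present and upright. I'll zoom in on the tray.

```bash
python3 - <<'E'
from h import *
d=grab('top'); save(d,'t1.png',(140,140,340,260),4)
np.save('/tmp/top.npy',d,allow_pickle=True)
P=cloud(d)
for y in range(150,252,6):
    print(y,' '.join('%3d'%round(1000*P[y,x,2]) for x in range(146,330,6)))
s=grab('scene'); save(s,'s1.png',(310,140,460,250),5)
np.save('/tmp/scene.npy',s,allow_pickle=True)
E
```

```text
150   1   4   4   0   3   4   6   3   4   3   1   1   1   5  -4   2  -6  -7   2  11   2   4  -3   0  -1   6   0   4   1   5   0
156  -8   2  -3   4   4   3   2   2  -5   1   3  -1  -2   2   1  -8  -2  -7  -7   2  -1  63   2  -2  40  48  34   6   2   3   5
162   4   1   2   9  -2   1   1   2  -2   0  -3   5   2   2   1   0  -3   3   3  60  60  57  45  44  39  45  38  -1 1495   6   4
168   0   1   6   3   4   3   2   1   1  -1   0   5   2   0   3   4  58  58  52  54  63  44  40  43  43  39  34   2   0  -6  -3
174  -3  -4   2   6  -2   3   3   4  -4   3   0  -4  -2  54  57  54  52   0  55  37  35  41  35   5   0  37  34  34   1   0   0
180  -3  -2   2   1   5   8   1  -1   4 119  99  79  54  54  52  58  38  40  33  40  32  40  36  63  -2  52  56  51  -2   0  -2
186   2  -1   2  -1  -3   0   1   0  51  78 110  80   2  50  38  35  34  39  35  36  40  38  38  40  -2   2  37  32  35   5   0
192   0  -1   1   3  -3   5  48  52  50  44  54  33  33  34  37  33  33  36  38  39  41  39  42  33  54   8  35  99  30   3   0
198   3   4   0   0   0  48  49  57  49  36  31  86  33  29  36  40  33  36
[... 377 characters left out ...]
 42  36  32  38  33  36  61   3   0   2   1  -2   3  -2  -2
222   5   3  -1  30   1   0   6  34  34  30  34  32  35  53  33  34  28  33 1495  67  -1   5  -6   3   0   6  -1   1  -2   0  -7
228  10   0   0   0   6   1  -5  37  29  30  36  30  36  88  31  29  36  59  -5   2  -3   1   1  -1  -4   6   0   1   4  -2   2
234   2   3   1  -1   5   4  54  64  27  30  26  31  33  79  58  -1   2  -2   5  -1   6   1  -2   0  -2   1   3   4   1   1  -2
240   2   4   3   3  -3   6   4  49  33  35  33  35  54   4   1   1  -1   0  -3   2  -3   1   1   1   6   4   2   0  -1   4   0
246   3  -1   5   4  -4   1   6  52  39  58   2   4   0   1  -2   2  -9   1   0   1   2   9   6  -3   1   4   9   1   3  -6  -1
```

View pics/t1.png

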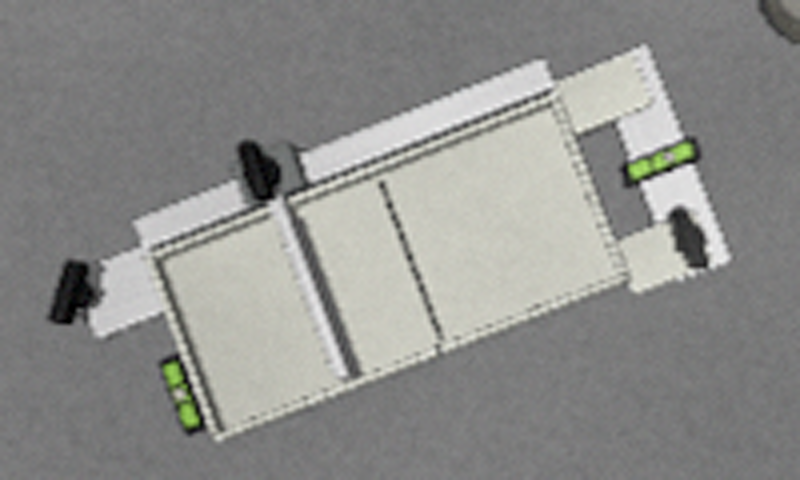

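View pics/s1.png

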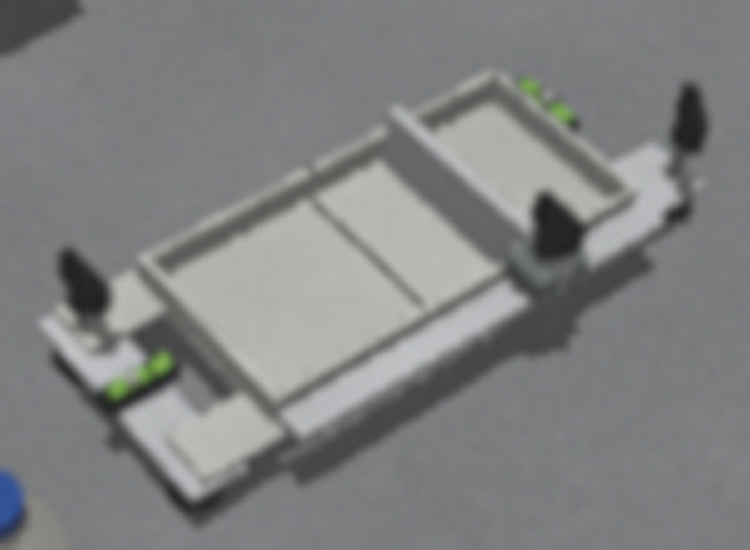

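```bash
cat >> h.py <<'E'
def plane(d,P,poly):
    m=np.zeros((400,640),np.uint8); cv2.fillPoly(m,[np.round(poly).astype(np.int32)],1)
    p=P[(m>0)&(d['z_map']>0)]; 
    c=np.median(p[:,2]); p=p[abs(p[:,2]-c)<.02]
    for _ in range(4):
        A=np.c_[p[:,:2]-p[:,:2].mean(0),np.ones(len(p))]; x=np.linalg.lstsq(A,p[:,2],rcond=None)[0]; e=p[:,2]-A@x; p=p[abs(e)<2.5*e.std()]
    return x,p[:,:2].mean(0),len(p)
def tilt(d,T,yaw,ydiv):
    """floor tilt rel. to the counter, in tray axes. returns slope along tray x (up away), slope along tray y(up left), floor z at mid"""
    P=cloud(d); c,s=np.cos(yaw),np.sin(yaw)
    def W(x,y,z=.037): return np.array([T[0]+c*x-s*y,T[1]+s*x+c*y,z])
    def q(x0,x1,y0,y1,z): return np.array([proj(d,W(x,y,z)) for x,y in((x0,y0),(x1,y0),(x1,y1),(x0,y1))])
    ex=np.array([c,s]); ey=np.array([-s,c]); out=[]
    a=q(-.05,.05,-.138,ydiv-.045,.037)
    x1,m1,n1=plane(d,P,a)
    # table patch near, on robot side
    tb=q(-.22,-.1,-.2,.2,0.); x0,m0,n0=plane(d,P,tb)
    g=x1[:2]-x0[:2]; mid=np.array(T[:2])
    z=x1[2]+x1[:2]@(mid-m1)-(x0[2]+x0[:2]@(mid-m0))
    return g@ex,g@ey,z,n1
E
python3 - <<'E'
from h import *
d=np.load('/tmp/top.npy',allow_pickle=True).item()
f=lambda u,v:(140+(u+.5)/4-.5,140+(v+.5)/4-.5)
C={'nl':(218,438,.056),'nr':(628,280,.066),'fl':(150,255,.056),'fr':(555,95,.066)}
W={k:onz(d,*f(a,b),z) for k,(a,b,z) in C.items()}
for k in W: print(k,W[k].round(4))
n=lambda a,b:np.linalg.norm(W[a]-W[b]).round(4)
print(n('nl','nr'),n('fl','fr'),n('nl','fl'),n('nr','fr'))
T=sum(W.values())/4; 
ey=W['nl']+W['fl']-W['nr']-W['fr']; ex=W['fl']+W['fr']-W['nl']-W['nr']
yaw=np.arctan2(-ey[0],ey[1]); yaw2=np.arctan2(ex[1],ex[0]); print('mid',T,yaw,yaw2)
m1=onz(d,*f(382,182),.037);m2=onz(d,*f(440,350),.037); print(m1,m2,np.arctan2(*(m1-m2)[1::-1]))
for p in (m1,m2): q=p-T; print(np.cos(yaw)*q[0]+np.sin(yaw)*q[1],-np.sin(yaw)*q[0]+np.cos(yaw)*q[1])
s=np.load('/tmp/scene.npy',allow_pickle=True).item()
for cam in(d,s): print(tilt(cam,T,yaw,.04))
E
```

```text
nl [0.421  0.3657 0.056 ]
nr [0.5251 0.079  0.066 ]
fl [0.549  0.4128 0.056 ]
fr [0.6542 0.1276 0.066 ]
0.3052 0.3041 0.1363 0.138
mid [0.53732944 0.24627367 0.061     ] 0.3508577421816942 0.356097241440257
[0.59872468 0.25325415 0.037     ] [0.4794782  0.21344374 0.037     ] 0.3222152714452837
0.06005415151753988 -0.014546538035777875
-0.06561059945240695 -0.010946204469096093
(np.float64(0.003236328422688938), np.float64(-0.028551158850335538), np.float64(0.03401015742361855), 1719)
(np.float64(-0.0022014925778249435), np.float64(-0.031094497746991932), np.float64(0.03340646830976574), 997)
```

```bash
cat >> h.py <<'E'
T=np.array([.5373,.2463]); YAW=.353
def tw(x,y,T=T,yaw=YAW):
    c,s=np.cos(yaw),np.sin(yaw); return np.array([T[0]+c*x-s*y,T[1]+s*x+c*y])
def wt(p,T=T,yaw=YAW):
    c,s=np.cos(yaw),np.sin(yaw); q=np.array(p)[:2]-T; return np.array([c*q[0]+s*q[1],-s*q[0]+c*q[1]])
def wing(d,p,z,rad=.035,zmin=.07):
    """dark pixels near world point p -> centre and direction at height z, using the depth for each pixel"""
    P=cloud(d); g=d['img'].max(2)
    m=(g<70)&(P[...,2]>zmin)&(P[...,2]<.14)&(np.hypot(P[...,0]-p[0],P[...,1]-p[1])<rad)
    v,u=np.nonzero(m)
    q=np.array([onz(d,a,b,z)[:2] for a,b in zip(u,v)]); q2=P[m]
    o=[]
    for w in(q,q2[:,:2]):
        c=w.mean(0); S=np.cov((w-c).T); e,V=np.linalg.eigh(S); a=np.arctan2(V[1,1],V[0,1]); o.append((c.round(4),round((a+np.pi/2)%np.pi-np.pi/2,3),(np.sqrt(12*e)*1e3).round(1)))
    return o,len(u),q2[:,2].max()
E
python3 - <<'E'
from h import *
d=np.load('/tmp/top.npy',allow_pickle=True).item()
s=np.load('/tmp/scene.npy',allow_pickle=True).item()
for n,x,y,z in(('fl',.06,.205,.09),('fr',-.06,-.205,.09),('clamp',.087,.055,.11)):
    p=tw(x,y); print(n,p)
    for c in(d,s): print('   ',proj(c,[*p,z]),wing(c,p,z))
E
```

```text
fl [0.52272894 0.45940252]
    (np.float64(156.60599353139955), np.float64(212.6498397232212)) ([(array([0.5226, 0.4576]), np.float64(-0.316), array([19.4, 41.3])), (array([0.5226, 0.4576]), np.float64(-0.271), array([12.5, 41.1]))], 102, np.float64(0.10499296493851401))
    (np.float64(448.37783916731087), np.float64(161.11226263470863)) ([(array([0.5325, 0.4519]), np.float64(-0.48), array([15.8, 55.4])), (array([0.5312, 0.453 ]), np.float64(-0.265), array([10.3, 41. ]))], 59, np.float64(0.10083056045246001))
fr [0.55187106 0.03319748]
    (np.float64(312.89981304708914), np.float64(199.07758004045365)) ([(array([0.5512, 0.036 ]), np.float64(0.396), array([14.3, 36.3])), (array([0.551, 0.036]), np.float64(0.396), array([14.3, 36.1]))], 69, np.float64(0.10220669039356356))
    (np.float64(326.1682229622943), np.float64(193.8976674620994)) ([(array([0.5605, 0.0305]), np.float64(0.146), array([18.3, 45.9])), (array([0.5596, 0.0307]), np.float64(0.389), array([ 9.4, 39.1]))], 70, np.float64(0.09995525258981197))
clamp [0.59992127 0.32798584]
    (np.float64(202.80277675345314), np.float64(182.80305861673153)) ([(array([0.601 , 0.3235]), np.float64(0.419), array([21.8, 39. ])), (array([0.6011, 0.3236]), np.float64(0.252), array([16.4, 36.9]))], 108, np.float64(0.12770321059647868))
    (np.float64(422.04193798440497), np.float64(181.92337575384585)) ([(array([0.6134, 0.3172]), np.float64(-0.318), array([25.7, 45.2])), (array([0.6094, 0.32  ]), np.float64(0.355), array([10.6, 33.2]))], 89, np.float64(0.12212140124088115))
```

```bash
cat >> h.py <<'E'
def plan(way,start=None):
    """way: list of (x,y,zTCP,yaw of tool x). prints per-call turn about tool z and shift (units of the move)"""
    if start is None:
        s=r.get_state(); R=np.array(s['orientation']); p=np.array(s['position']); a=np.arctan2(R[1,0],R[0,0])
        print('t',s['time_s'],'now',p.round(4),'yaw',round(a,3),'q',np.round(s['q'],2),'zax',R[:,2].round(3),'w',round(s['gripper_width'],4),'F',np.round(s['contact_force'],1))
    else: p,a=np.array(start[:3]),start[3]
    for w in way:
        R=np.array([[np.cos(a),np.sin(a),0],[np.sin(a),-np.cos(a),0],[0,0,-1]])
        d=R.T@(np.array(w[:3])-p)/.1; dr=-((w[3]-a+np.pi)%(2*np.pi)-np.pi)/(2*np.pi)
        print('turn %.4f shift %.3f %.3f %.3f'%(dr,*d)); p=np.array(w[:3]); a=w[3]
E
python3 - <<'E'
from h import *
A=np.array([[.158,-.527],[.235,-.44],[.30,-.345],[.36,-.25],[.41,-.15],[.44,-.05],[.46,.05],[.475,.15],[.49,.25],[.505,.35],[.523,.458]])
y=np.linspace(-1.279,-1.84+2*np.pi,11)
plan([(A[i,0],A[i,1],.35,y[i]) for i in range(1,11)])
E
```

```text
t 0.2 now [ 0.1582 -0.5267  0.4043] yaw -1.279 q [-1.43  0.26  0.02  1.33  0.    1.42] zax [-0.     0.001 -1.   ] w 0.0851 F [-1.1  0.4  0.8]
turn -0.0911 shift -0.610 -0.985 0.543
turn -0.0911 shift -0.123 -1.145 0.000
turn -0.0911 shift 0.467 -1.022 0.000
turn -0.0911 shift 0.877 -0.694 0.000
turn -0.0911 shift 1.006 -0.278 0.000
turn -0.0911 shift 0.998 0.211 0.000
turn -0.0911 shift 0.752 0.676 0.000
turn -0.0911 shift 0.266 0.976 0.000
turn -0.0911 shift -0.305 0.964 0.000
turn -0.0911 shift -0.854 0.685 0.000
```

{"method": "move_arm", "body": {
  "deltas": [
    [0, 0, -0.091, -0.6, -0.98, 0.2, 1],
    [0, 0, -0.091, -0.6, -0.98, 0.2, 1],
    [0, 0, -0.091, -0.6, -0.98, 0.2, 0],
    [0, 0, -0.091, -0.6, -0.98, 0.2, 0]
  ]
}}

```text
time_s: 0.6
position: [0.2362, -0.439, 0.3844]
orientation: [[0.766, -0.643, 0.0], [-0.643, -0.766, 0.001], [-0.001, -0.001, -1.0]]
contact_force: [-0.5, -0.4, 0.5]
gripper_width: 0.0592
```

{"method": "move_arm", "body": {
  "deltas": [
    [0, 0, -0.091, -0.1, -1, 0, 0],
    [0, 0, -0.091, -0.1, -1, 0, 0],
    [0, 0, -0.091, -0.1, -1, 0, 0],
    [0, 0, -0.091, -0.1, -1, 0, 0]
  ]
}}

```text
time_s: 1.0
position: [0.293, -0.3571, 0.3849]
orientation: [[0.992, -0.126, 0.0], [-0.126, -0.992, -0.0], [0.0, 0.0, -1.0]]
contact_force: [0.2, -0.4, 0.5]
gripper_width: 0.043
```

{"method": "move_arm", "body": {
  "deltas": [
    [0, 0, -0.091, 0.45, -1, 0, 0],
    [0, 0, -0.091, 0.45, -1, 0, 0],
    [0, 0, -0.091, 0.45, -1, 0, 0],
    [0, 0, -0.091, 0.45, -1, 0, 0]
  ]
}}

```text
time_s: 1.4
position: [0.3511, -0.2637, 0.3848]
orientation: [[0.902, 0.431, 0.0], [0.431, -0.902, 0.0], [0.0, -0.0, -1.0]]
contact_force: [0.1, -0.6, -0.7]
gripper_width: 0.0426
```

{"method": "move_arm", "body": {
  "deltas": [
    [0, 0, -0.091, 0.9, -0.7, 0, 0],
    [0, 0, -0.091, 0.9, -0.7, 0, 0],
    [0, 0, -0.091, 0.9, -0.7, 0, 0],
    [0, 0, -0.091, 0.9, -0.7, 0, 0]
  ]
}}

```text
time_s: 1.8
position: [0.4029, -0.162, 0.3847]
orientation: [[0.525, 0.851, 0.0], [0.851, -0.525, 0.0], [0.0, -0.0, -1.0]]
contact_force: [0.3, 0.3, -1.1]
gripper_width: 0.0425
```

{"method": "move_arm", "body": {
  "deltas": [
    [0, 0, -0.091, 1, -0.28, 0, 0],
    [0, 0, -0.091, 1, -0.28, 0, 0],
    [0, 0, -0.091, 1, -0.28, 0, 0],
    [0, 0, -0.091, 1, -0.28, 0, 0]
  ]
}}

```text
time_s: 2.2
position: [0.4321, -0.0627, 0.3846]
orientation: [[-0.019, 1.0, -0.0], [1.0, 0.019, 0.0], [0.0, -0.0, -1.0]]
contact_force: [0.2, 0.2, -0.1]
gripper_width: 0.0431
```

```bash
python3 - <<'E'
from h import *
A=np.array([[.46,.05],[.475,.15],[.49,.25],[.505,.35],[.523,.458]])
y=np.linspace(-1.84-.572*4,-1.84,5)
plan([(A[i,0],A[i,1],.35,y[i]) for i in range(5)])
E
```

```text
t 2.2 now [ 0.4321 -0.0627  0.3846] yaw 1.59 q [-0.34  0.07 -0.26  1.24  0.   -0.36] zax [-0.  0. -1.] w 0.0431 F [ 0.2  0.2 -0.1]
turn -0.0900 shift 1.122 0.300 0.346
turn -0.0910 shift 0.751 0.677 0.000
turn -0.0910 shift 0.265 0.976 0.000
turn -0.0910 shift -0.305 0.964 0.000
turn -0.0910 shift -0.854 0.685 0.000
```

{"method": "move_arm", "body": {
  "deltas": [
    [0, 0, -0.09, 1, 0.3, 0.2, 0],
    [0, 0, -0.09, 1, 0.3, 0.2, 0],
    [0, 0, -0.09, 1, 0.3, 0.2, 0],
    [0, 0, -0.09, 1, 0.3, 0.2, 0]
  ]
}}

```text
time_s: 2.6
position: [0.4611, 0.0375, 0.3641]
orientation: [[-0.551, 0.834, -0.001], [0.834, 0.551, 0.0], [0.001, -0.001, -1.0]]
contact_force: [-0.1, -0.5, -0.6]
gripper_width: 0.0427
```

{"method": "move_arm", "body": {
  "deltas": [
    [0, 0, -0.091, 0.85, 0.68, 0, 0],
    [0, 0, -0.091, 0.85, 0.68, 0, 0],
    [0, 0, -0.091, 0.85, 0.68, 0, 0],
    [0, 0, -0.091, 0.85, 0.68, 0, 0]
  ]
}}

```text
time_s: 3.0
position: [0.4718, 0.146, 0.3644]
orientation: [[-0.915, 0.403, -0.001], [0.403, 0.915, 0.0], [0.001, -0.0, -1.0]]
contact_force: [-1.2, -0.2, 0.3]
gripper_width: 0.0428
```

{"method": "move_arm", "body": {
  "deltas": [
    [0, 0, -0.091, 0.27, 0.98, 0, 0],
    [0, 0, -0.091, 0.27, 0.98, 0, 0],
    [0, 0, -0.091, 0.27, 0.98, 0, 0],
    [0, 0, -0.091, 0.27, 0.98, 0, 0]
  ]
}}

```text
time_s: 3.4
position: [0.4876, 0.2461, 0.3641]
orientation: [[-0.988, -0.155, -0.001], [-0.155, 0.988, -0.0], [0.001, -0.0, -1.0]]
contact_force: [0.3, -0.5, -0.0]
gripper_width: 0.043
```

{"method": "move_arm", "body": {
  "deltas": [
    [0, 0, -0.091, -0.3, 0.96, 0, 0],
    [0, 0, -0.091, -0.3, 0.96, 0, 0],
    [0, 0, -0.091, -0.3, 0.96, 0, 0],
    [0, 0, -0.091, -0.3, 0.96, 0, 0]
  ]
}}

```text
time_s: 3.8
position: [0.5032, 0.3454, 0.3637]
orientation: [[-0.747, -0.665, -0.001], [-0.665, 0.747, -0.001], [0.001, 0.0, -1.0]]
contact_force: [-0.2, -0.3, -0.7]
gripper_width: 0.0429
```

```bash
python3 - <<'E'
from h import *
plan([(.523,.458,.30,-1.84),(.523,.458,.243,-1.84)])
E
```

```text
t 3.8 now [0.5032 0.3454 0.3637] yaw -2.414 q [ 0.46  0.38  0.09  1.28  0.   -1.83] zax [-0.001 -0.001 -1.   ] w 0.0429 F [-0.2 -0.3 -0.7]
turn -0.0914 shift -0.897 0.709 0.637
turn -0.0000 shift 0.000 0.000 0.570
```

{"method": "move_arm", "body": {
  "deltas": [
    [0, 0, -0.0914, -0.9, 0.71, 0.5, 0],
    [0, 0, -0.0914, -0.9, 0.71, 0.5, 0],
    [0, 0, -0.0914, -0.9, 0.71, 0.5, 0],
    [0, 0, -0.0914, -0.9, 0.71, 0.5, 0],
    [0, 0, -0.0914, -0.9, 0.71, 0.5, 0],
    [0, 0, -0.0914, -0.9, 0.71, 0.5, 0]
  ]
}}

```text
time_s: 4.4
position: [0.5242, 0.4563, 0.3146]
orientation: [[-0.278, -0.961, -0.0], [-0.961, 0.278, -0.0], [0.0, 0.0, -1.0]]
contact_force: [0.2, -0.2, 0.8]
gripper_width: 0.0426
```

```bash
python3 - <<'E'
from h import *
plan([(.524,.4575,.243,-1.84)])
for n,b in(('scene',(400,90,500,190)),('top',(110,160,230,260))):
    d=grab(n); save(d,'a_'+n+'.png',b,5)
E
```

```text
t 4.4 now [0.5242 0.4563 0.3146] yaw -1.852 q [ 0.6   0.54  0.24  1.27 -0.   -2.26] zax [-0. -0. -1.] w 0.0426 F [ 0.2 -0.2  0.8]
turn -0.0019 shift -0.011 0.005 0.716
```

View pics/a_scene.png

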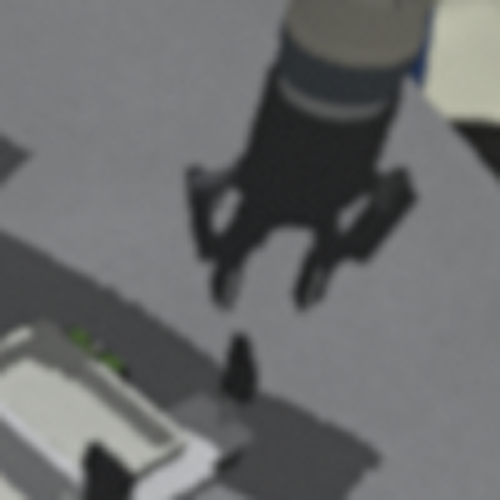

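```bash
python3 - <<'E'
from h import *
d=grab('scene')
for z in(.15,.096,.084): 
    u,v=proj(d,[.524,.4563,z]); print(z,(u-400)*5,(v-90)*5)
E
```

```text
0.15 260.52144329439386 291.67111939800634
0.096 240.56993059500655 351.3961089310725
0.084 236.31551703525588 364.1317249795362
```

The fingers straddle the wing and the projected axis passes through the knob at (238,360) in the zoom. I'll descend and grip.

{"method": "move_arm", "body": {
  "deltas": [
    [0, 0, 0, 0, 0, 0.3, 0],
    [0, 0, 0, 0, 0, 0.5, 0],
    [0, 0, 0, 0, 0, 0.7, 0],
    [0, 0, 0, 0, 0, 0.7, 0],
    [0, 0, 0, 0, 0, 0.7, -0.6],
    [0, 0, 0, 0, 0, 0.7, -1],
    [0, 0, 0, 0, 0, 0.7, -1],
    [0, 0, 0, 0, 0, 0.7, -1],
    [0, 0, 0, 0, 0, 0.7, -1],
    [0, 0, 0, 0, 0, 0.7, -1]
  ],
  "force": 40
}}

```text
time_s: 5.55
position: [0.5248, 0.4574, 0.2477]
orientation: [[-0.274, -0.962, 0.005], [-0.962, 0.274, 0.004], [-0.005, -0.003, -1.0]]
contact_force: [1.3, 4.7, 6.2]
gripper_width: 0.0108
```

{"method": "move_arm", "body": {
  "deltas": [
    [0, 0, 0.022, 0, 0, 0, -1],
    [0, 0, 0.044, 0, 0, 0, -1],
    [0, 0, 0.066, 0, 0, 0, -1],
    [0, 0, 0.088, 0, 0, 0, -1],
    [0, 0, 0.11, 0, 0, 0, -1],
    [0, 0, 0.132, 0, 0, 0, -1],
    [0, 0, 0.154, 0, 0, 0, -1],
    [0, 0, 0.176, 0, 0, 0, -1],
    [0, 0, 0.2, 0, 0, 0, -1],
    [0, 0, 0.2, 0, 0, 0, -1]
  ]
}}

```text
time_s: 6.55
position: [0.524, 0.4567, 0.2477]
orientation: [[-1.0, -0.031, 0.002], [-0.031, 1.0, 0.002], [-0.002, 0.002, -1.0]]
contact_force: [-4.2, 0.2, 9.9]
gripper_width: 0.0113
```

{"method": "move_arm", "body": {
  "deltas": [
    [0, 0, 0.022, 0, 0, 0, -1],
    [0, 0, 0.044, 0, 0, 0, -1],
    [0, 0, 0.066, 0, 0, 0, -1],
    [0, 0, 0.088, 0, 0, 0, -1],
    [0, 0, 0.11, 0, 0, 0, -1],
    [0, 0, 0.132, 0, 0, 0, -1],
    [0, 0, 0.154, 0, 0, 0, -1],
    [0, 0, 0.17, 0, 0, 0, -1],
    [0, 0, 0.17, 0, 0, 0, -1],
    [0, 0, 0.17, 0, 0, 0, -1]
  ]
}}

```text
time_s: 7.55
position: [0.5232, 0.4572, 0.2477]
orientation: [[-0.514, 0.858, 0.0], [0.858, 0.514, 0.003], [0.003, 0.002, -1.0]]
contact_force: [-8.9, 2.8, 12.2]
gripper_width: 0.0113
```

```bash
python3 - <<'E'
from h import *
plan([])
for n in('scene','top'):
    d=grab(n); print(n,tilt(d,T,YAW,.04)); save(d,'b_'+n+'.png')
E
```

```text
t 7.55 now [0.5232 0.4572 0.2477] yaw 2.111 q [0.6  0.58 0.12 1.12 0.   0.06] zax [ 0.     0.003 -1.   ] w 0.0113 F [-8.9  2.8 12.2]
scene (np.float64(-0.00034093223644295507), np.float64(-0.001969911579530129), np.float64(0.038734590971631074), 985)
top (np.float64(0.003574737399729327), np.float64(-0.00401842910656866), np.float64(0.03945353728785973), 1714)
```

View pics/b_top.png

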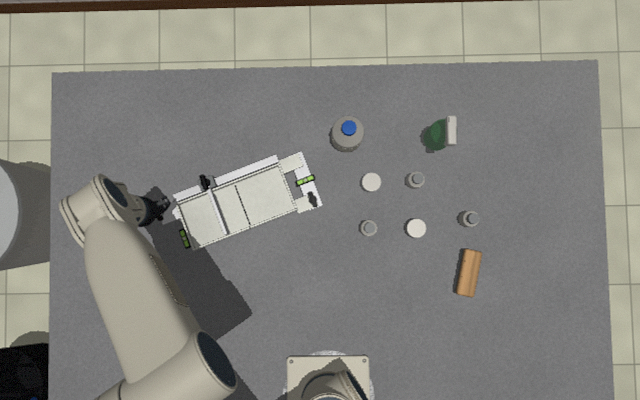

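{"method": "move_arm", "body": {
  "deltas": [
    [0, 0, 0.02, 0, 0, 0, -1],
    [0, 0, 0.04, 0, 0, 0, -1],
    [0, 0, 0.04, 0, 0, 0, -1],
    [0, 0, 0.04, 0, 0, 0, -1]
  ]
}}

```text
time_s: 8.05
position: [0.523, 0.4574, 0.2477]
orientation: [[-0.285, 0.959, 0.0], [0.959, 0.285, 0.004], [0.004, 0.001, -1.0]]
contact_force: [-10.7, 4.1, 11.4]
gripper_width: 0.0108
```

```bash
python3 - <<'E'
from h import *
a=[]
for k in range(4):
  for n in('scene','top'):
    d=grab(n); a.append(tilt(d,T,YAW,.04)[:3])
a=np.array(a).reshape(4,2,3); print(a.mean(0).round(4),a.std(0).round(4))
save(d,'c_top.png',(160,150,330,260),4.5)
d=grab('scene'); save(d,'c_scene.png',(310,140,460,250),5)
E
```

```text
[[ 0.0015 -0.0023  0.0392]
 [-0.0018 -0.0007  0.0396]] [[0.0015 0.0007 0.    ]
 [0.0026 0.0005 0.0002]]
```

View pics/c_top.png

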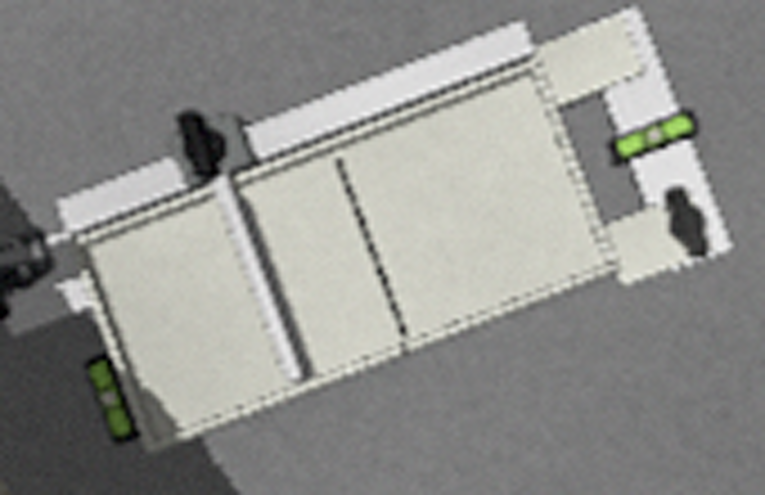

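View pics/c_scene.png

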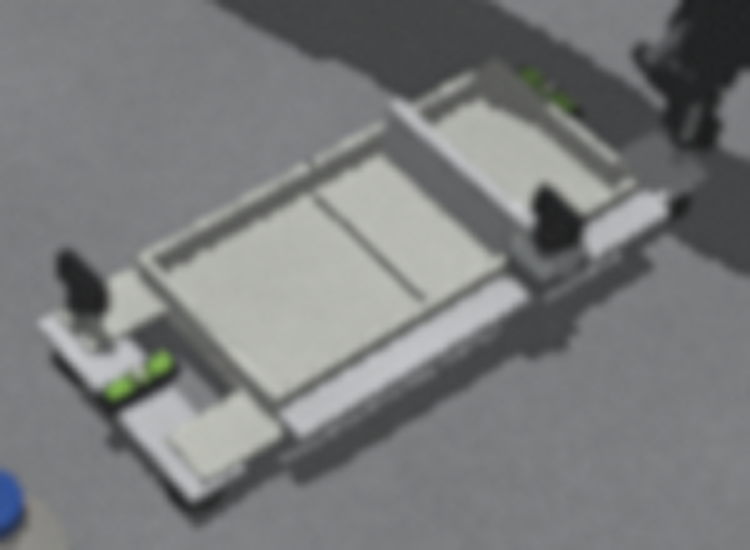

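{"method": "move_arm", "body": {
  "deltas": [
    [0, 0, 0.02, 0, 0, 0, -1],
    [0, 0, 0.02, 0, 0, 0, -1],
    [0, 0, 0.02, 0, 0, 0, -1],
    [0, 0, 0.02, 0, 0, 0, -0.2],
    [0, 0, 0.02, 0, 0, 0, 0],
    [0, 0, 0.02, 0, 0, 0, 0],
    [0, 0, 0.02, 0, 0, -0.4, 0],
    [0, 0, 0.02, 0, 0, -0.9, 0],
    [0, 0, 0.02, 0, 0, -0.9, 0]
  ]
}}

```text
time_s: 9.4
position: [0.525, 0.4567, 0.3421]
orientation: [[-0.161, 0.987, 0.009], [0.987, 0.161, 0.006], [0.004, 0.01, -1.0]]
contact_force: [1.0, 0.4, -0.5]
gripper_width: 0.0426
```

```bash
python3 - <<'E'
from h import *
plan([(.45,.37,.40,2.0)])
a=[]
for k in range(5):
  for n in('scene','top'):
    d=grab(n); a.append(tilt(d,T,YAW,.04)[:3])
a=np.array(a).reshape(5,2,3); print(a.mean(0).round(4),a.std(0).round(4))
save(d,'d_top.png',(160,150,330,260),4.5)
E
```

```text
t 9.4 now [0.525  0.4567 0.3421] yaw 1.733 q [ 0.6   0.53  0.29  1.32 -0.    0.43] zax [ 0.009  0.006 -1.   ] w 0.0426 F [ 1.   0.4 -0.5]
turn -0.0425 shift -0.735 -0.880 -0.579
[[0.0023 0.0003 0.0397]
 [0.0023 0.0011 0.0401]] [[0.0024 0.0014 0.0002]
 [0.0039 0.0007 0.0001]]
```

View pics/d_top.png

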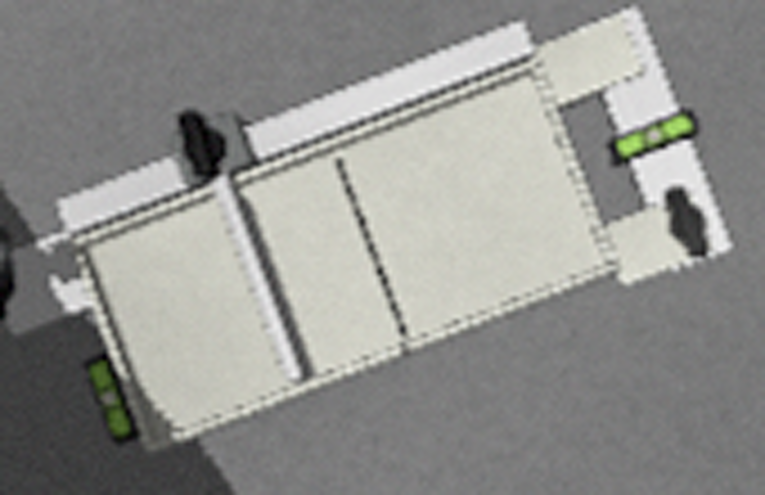

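```bash
cat >> h.py <<'E'
def divider(d,y0,y1,z0=.08):
    """tray-frame coords of cloud points of the divider top (z in z0-.11)"""
    P=cloud(d); p=P[(P[...,2]>z0)&(P[...,2]<.10)]; q=np.array([wt(a) for a in p]); m=(abs(q[:,0]+.005)<.05)&(q[:,1]>y0)&(q[:,1]<y1)
    return np.median(q[m],0),q[m].std(0),m.sum(),np.median(p[m][:,2])
def markline(d,x,T=T):
    """darkest tray-y along the floor at tray x (z=.04)"""
    g=cv2.GaussianBlur(d['img'].max(2).astype(np.float32),(0,0),.7); ys=np.arange(-.05,.0201,.0005)
    v=[]
    for y in ys:
        u,w=proj(d,[*tw(x,y),.040]); v.append(cv2.getRectSubPix(g,(1,1),(float(u),float(w)))[0,0])
    v=np.array(v); i=v.argmin(); w=np.clip(np.median(v)-v-15,0,None); return ys[i],(w*ys).sum()/max(w.sum(),1e-9)
E
python3 - <<'E'
from h import *
for n in('top','scene'):
    d=grab(n); print(n,divider(d,.0,.12),[np.round(markline(d,x),4) for x in(-.05,-.03,0,.03,.05)])
d=grab('top')
for u,v in((225,185),(297,378)):
    p=onz(d,160+(u+.5)/4.5-.5,150+(v+.5)/4.5-.5,.091); print(p,wt(p))
for u,v in((81,243),(160,446),(535,67),(615,268)):
    p=onz(d,160+(u+.5)/4.5-.5,150+(v+.5)/4.5-.5,.065); print(p,wt(p))
E
```

```text
top (array([-0.00483943,  0.05077114]), array([0.02928222, 0.00323548]), np.int64(160), np.float64(0.09160910462877729)) [array([-0.0145, -0.014 ]), array([-0.014 , -0.0139]), array([-0.0135, -0.0137]), array([-0.013 , -0.0138]), array([-0.014 , -0.0137])]
scene (array([-0.00571922,  0.04442948]), array([0.02832006, 0.00334981]), np.int64(122), np.float64(0.08957097057911512)) [array([-0.0165, -0.0171]), array([-0.016 , -0.0163]), array([-0.0165, -0.017 ]), array([-0.0165, -0.0173]), array([-0.017 , -0.0175])]
[0.57979166 0.31390762 0.091     ] [0.06324455 0.04874895]
[0.46251502 0.27115332 0.091     ] [-0.06158157  0.0491751 ]
[0.54777998 0.40887117 0.065     ] [0.06603697 0.14892392]
[0.42234373 0.36059385 0.065     ] [-0.06835502  0.1469885 ]
[0.65122307 0.12738384 0.065     ] [ 0.06578752 -0.1509686 ]
[0.52640619 0.07998704 0.065     ] [-0.06771888 -0.15229192]
```

```bash
python3 - <<'E'
from h import *
p=tw(-.035,.048); print(p)
plan([(*tw(-.02,.12),.30,YAW+np.pi/2),(*p,.27,YAW+np.pi/2),(*p,.236,YAW+np.pi/2)])
E
```

```text
[0.48786382 0.27924031]
t 10.05 now [0.5242 0.4565 0.3344] yaw 1.733 q [0.6  0.53 0.28 1.31 0.   0.43] zax [-0. -0. -1.] w 0.0426 F [0.6 0.5 1. ]
turn -0.0303 shift -0.955 -0.634 0.344
turn -0.0000 shift -0.720 -0.150 0.300
turn -0.0000 shift 0.000 0.000 0.340
```

{"method": "move_arm", "body": {
  "deltas": [
    [0, 0, -0.0303, -0.95, -0.63, 0.1, 0],
    [0, 0, -0.0303, -0.95, -0.63, 0.3, 0],
    [0, 0, -0.0303, -0.95, -0.63, 0.34, 0],
    [0, 0, -0.0303, -0.95, -0.63, 0.34, 0],
    [0, 0, -0.0303, -0.95, -0.63, 0.34, 0]
  ]
}}

```text
time_s: 10.55
position: [0.4778, 0.3527, 0.3014]
orientation: [[-0.345, 0.939, 0.001], [0.939, 0.345, 0.001], [0.0, 0.001, -1.0]]
contact_force: [1.0, -0.4, 0.4]
gripper_width: 0.0426
```

```bash
python3 - <<'E'
from h import *
p=tw(-.035,.048)
plan([(*p,.27,YAW+np.pi/2),(*p,.236,YAW+np.pi/2)])
E
```

```text
t 10.55 now [0.4778 0.3527 0.3014] yaw 1.923 q [ 0.49  0.38 -0.07  1.12  0.    0.14] zax [ 0.001  0.001 -1.   ] w 0.0426 F [ 1.  -0.4  0.4]
turn -0.0002 shift -0.725 -0.159 0.314
turn -0.0000 shift 0.000 0.000 0.340
```

{"method": "move_arm", "body": {
  "deltas": [
    [0, 0, 0, -0.5, -0.16, 0, 0],
    [0, 0, 0, -0.72, -0.16, 0.2, 0],
    [0, 0, 0, -0.72, -0.16, 0.4, 0],
    [0, 0, 0, -0.72, -0.16, 0.65, 0],
    [0, 0, 0, -0.72, -0.16, 0.65, 0],
    [0, 0, 0, -0.72, -0.16, 0.65, -1],
    [0, 0, 0, -0.72, -0.16, 0.65, -1],
    [0, 0, 0, -0.72, -0.16, 0.65, -1],
    [0, 0, 0, -0.72, -0.16, 0.65, -1],
    [0, 0, 0, -0.72, -0.16, 0.65, -1]
  ],
  "force": 30
}}

```text
time_s: 11.55
position: [0.4877, 0.2799, 0.2368]
orientation: [[-0.346, 0.938, 0.002], [0.938, 0.346, 0.001], [0.0, 0.003, -1.0]]
contact_force: [1.6, 3.0, 4.9]
gripper_width: 0.0091
```

```bash
python3 - <<'E'
from h import *
plan([(*tw(-.035,-.015),.236,YAW+np.pi/2)])
s=r.get_state(); print(wt(s['position']))
d=grab('scene'); save(d,'e_scene.png',(310,100,460,250),4); print(divider(d,0,.12))
E
```

```text
t 11.55 now [0.4877 0.2799 0.2368] yaw 1.924 q [ 0.37  0.38 -0.25  0.94  0.    0.02] zax [ 0.002  0.001 -1.   ] w 0.0091 F [1.6 3.  4.9]
turn 0.0000 shift -0.636 -0.001 0.008
[-0.03494776  0.0486394 ]
(array([-0.0038827 ,  0.04431113]), array([0.02441444, 0.00695988]), np.int64(120), np.float64(0.08975573823458674))
```

View pics/e_scene.png

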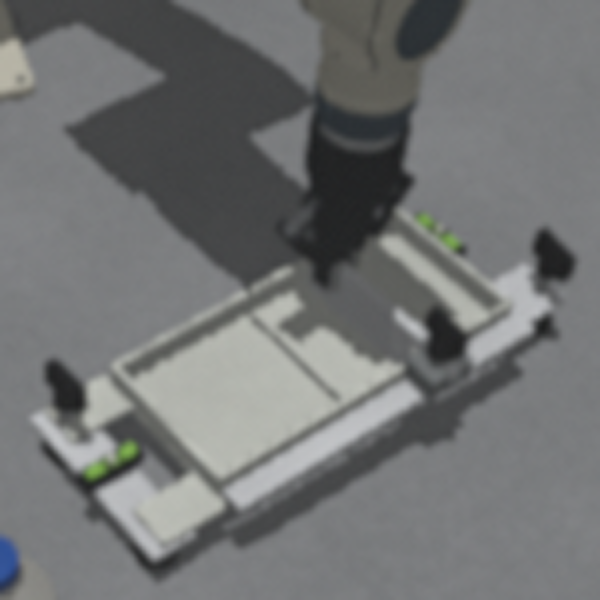

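The divider is pinched (width 9 mm). I'll slide it 63 mm toward the line.

{"method": "move_arm", "body": {
  "deltas": [
    [0, 0, 0, -0.08, 0, 0, -1],
    [0, 0, 0, -0.18, 0, 0, -1],
    [0, 0, 0, -0.28, 0, 0, -1],
    [0, 0, 0, -0.38, 0, 0, -1],
    [0, 0, 0, -0.48, 0, 0, -1],
    [0, 0, 0, -0.56, 0, 0, -1],
    [0, 0, 0, -0.63, 0, 0, -1],
    [0, 0, 0, -0.63, 0, 0, -1],
    [0, 0, 0, -0.63, 0, 0, -1]
  ]
}}

```text
time_s: 12.5
position: [0.5099, 0.2199, 0.2367]
orientation: [[-0.345, 0.939, 0.003], [0.939, 0.345, 0.0], [-0.001, 0.003, -1.0]]
contact_force: [3.6, -0.3, 6.2]
gripper_width: 0.0097
```

```bash
python3 - <<'E'
from h import *
plan([])
s=r.get_state(); print(wt(s['position']))
d=grab('scene'); save(d,'f_scene.png',(310,100,460,250),4)
d=grab('top'); save(d,'f_top.png',(160,150,330,260),4.5)
E
```

```text
t 12.5 now [0.5099 0.2199 0.2367] yaw 1.923 q [ 0.26  0.37 -0.27  0.93 -0.   -0.1 ] zax [ 0.003  0.    -1.   ] w 0.0097 F [ 3.6 -0.3  6.2]
[-0.0348158  -0.01526046]
```

View pics/f_scene.png

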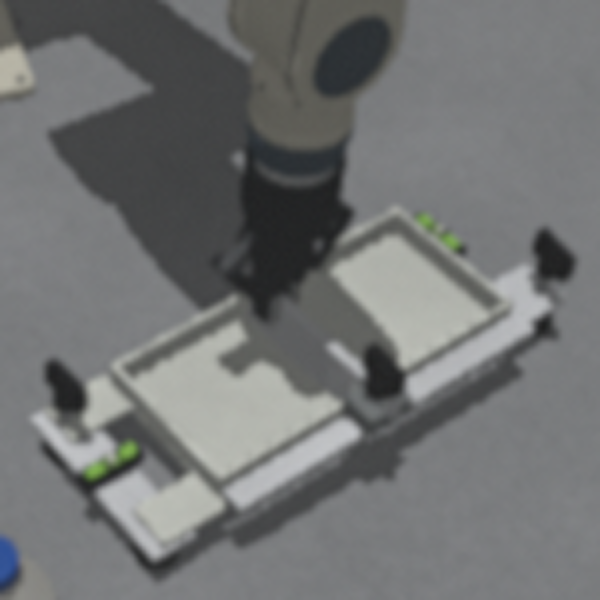

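View pics/f_top.png

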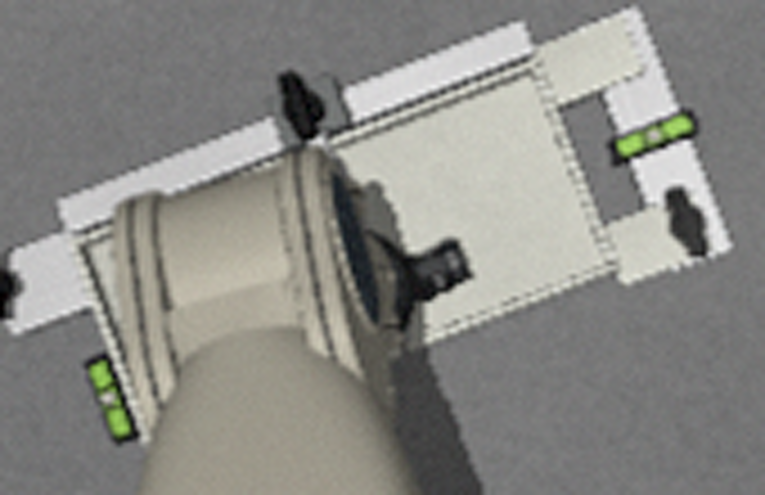

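{"method": "move_arm", "body": {
  "deltas": [
    [0, 0, 0, 0, 0, 0, -0.4],
    [0, 0, 0, 0, 0, 0, -0.2],
    [0, 0, 0, 0, 0, 0, -0.1],
    [0, 0, 0, 0, 0, -0.4, 0],
    [0, 0, 0, 0, 0, -0.9, 0],
    [0, 0, 0, 0, -0.5, -1, 0],
    [0, 0, 0, 0, -1, -1, 0],
    [0, 0, 0, 0, -1, -1, 0]
  ]
}}

```text
time_s: 13.4
position: [0.4098, 0.1845, 0.3355]
orientation: [[-0.346, 0.938, -0.004], [0.938, 0.346, -0.001], [0.0, -0.004, -1.0]]
contact_force: [-0.6, -0.2, 0.5]
gripper_width: 0.0427
```

```bash
python3 - <<'E'
from h import *
plan([])
for n in('scene','top'):
    d=grab(n); print(n,divider(d,-.06,.04))
    save(d,'g_%s.png'%n,(160,150,330,260) if n=='top' else (310,100,460,250),4.5 if n=='top' else 4)
E
```

```text
t 13.4 now [0.4098 0.1845 0.3355] yaw 1.924 q [ 0.24  0.12 -0.33  1.12 -0.   -0.12] zax [-0.004 -0.001 -1.   ] w 0.0427 F [-0.6 -0.2  0.5]
scene (array([-0.00304339, -0.01900763]), array([0.02857519, 0.00326755]), np.int64(125), np.float64(0.08998657416768))
top (array([-0.00507277, -0.01278582]), array([0.02901062, 0.00312518]), np.int64(153), np.float64(0.09176390620250159))
```

View pics/g_scene.png

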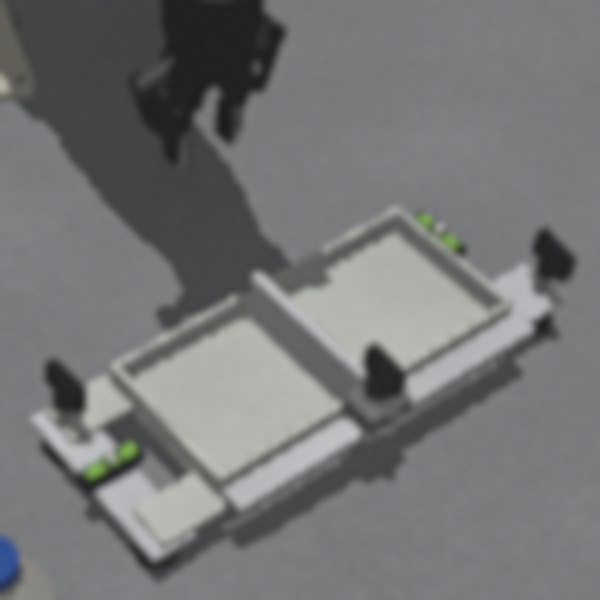

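View pics/g_top.png

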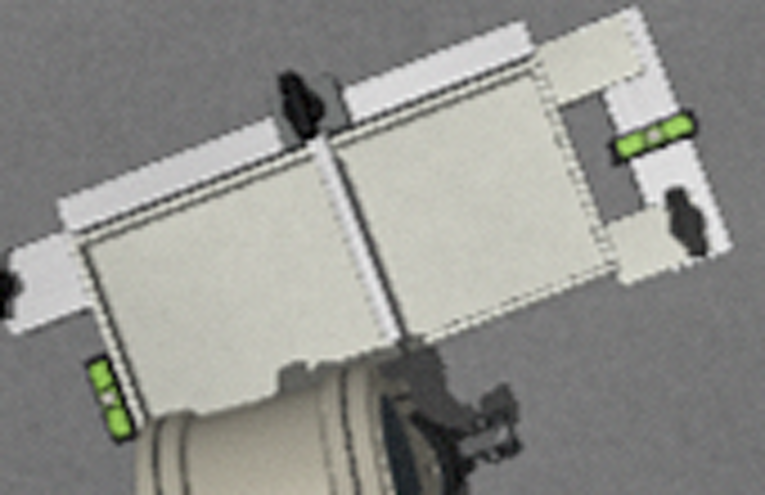

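```bash
python3 - <<'E'
from h import *
p=tw(.087,-.0153); print(p)
for n in('top','scene'):
    d=grab(n); w=wing(d,p,.118,zmin=.1); print(n,w, wt(w[0][1][0]), w[0][1][1]-YAW)
plan([(.51,.22,.33,1.9),(.56,.24,.33,1.9),(*p,.33,1.9),(*p,.271,1.9)])
E
```

```text
[0.62422499 0.26202055]
top ([(array([0.6248, 0.2636]), np.float64(0.324), array([17.8, 36.6])), (array([0.6245, 0.2631]), np.float64(0.262), array([15. , 36.1]))], 89, np.float64(0.13434671314167584)) [ 0.08763123 -0.01438219] -0.09099999999999997
scene ([(array([0.6337, 0.2581]), np.float64(-0.112), array([22.6, 39.5])), (array([0.6323, 0.2589]), np.float64(0.317), array([ 9. , 33.8]))], 76, np.float64(0.13036133341174708)) [ 0.09349828 -0.02101978] -0.035999999999999976
t 13.6 now [0.4158 0.1859 0.3358] yaw 1.923 q [ 0.24  0.13 -0.32  1.12 -0.   -0.12] zax [ 0.001  0.    -1.   ] w 0.0427 F [-0.4  0.3 -0.5]
turn 0.0037 shift -0.006 1.002 0.058
turn -0.0000 shift 0.028 0.538 0.000
turn -0.0000 shift 0.001 0.679 0.000
turn -0.0000 shift 0.000 0.000 0.590
```

{"method": "move_arm", "body": {
  "deltas": [
    [0, 0, 0.012, 0, 0.5, 0, 0],
    [0, 0, 0.012, 0, 1, 0, 0],
    [0, 0, 0.012, 0, 1, 0, 0]
  ]
}}

```text
time_s: 13.9
position: [0.5147, 0.2219, 0.3334]
orientation: [[-0.273, 0.962, 0.0], [0.962, 0.273, 0.0], [0.0, 0.0, -1.0]]
contact_force: [0.1, 0.0, 0.1]
gripper_width: 0.0428
```

{"method": "move_arm", "body": {
  "deltas": [
    [0, 0, 0, 0, 0.5, 0, 0],
    [0, 0, 0, 0, 1, 0, 0],
    [0, 0, 0, 0, 1, 0, 0],
    [0, 0, 0, 0, 1, 0, 0]
  ]
}}

```text
time_s: 14.3
position: [0.6065, 0.248, 0.3333]
orientation: [[-0.274, 0.962, -0.003], [0.962, 0.274, -0.001], [0.0, -0.003, -1.0]]
contact_force: [-0.1, -0.1, 0.4]
gripper_width: 0.0428
```

```bash
python3 - <<'E'
from h import *
plan([(.625,.262,.271,1.85)])
d=grab('scene'); save(d,'h_scene.png',(350,110,450,210),5)
for z in(.16,.125,.113): 
    u,v=proj(d,[.625,.262,z]); print(z,(u-350)*5,(v-110)*5)
E
```

```text
t 14.3 now [0.6065 0.248  0.3333] yaw 1.848 q [ 0.26  0.47  0.16  1.26 -0.   -0.02] zax [-0.003 -0.001 -1.   ] w 0.0428 F [-0.1 -0.1  0.4]
turn -0.0003 shift 0.084 0.216 0.623
0.16 288.4279631319984 356.69659975748164
0.125 279.49756646698006 395.2816709656358
0.113 276.5324273377155 408.0929836918581
```

View pics/h_scene.png

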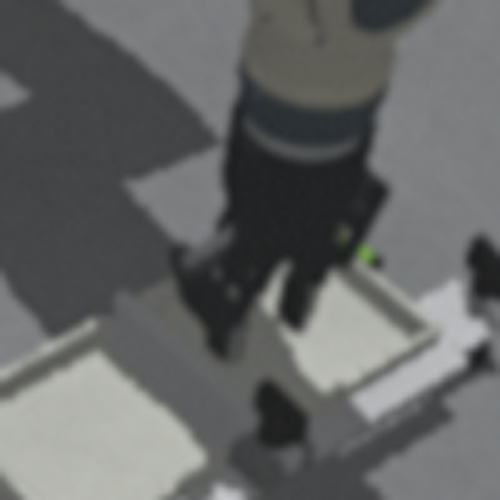

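{"method": "move_arm", "body": {
  "deltas": [
    [0, 0, 0, 0.08, 0.2, 0, 0],
    [0, 0, 0, 0.08, 0.2, 0.2, 0],
    [0, 0, 0, 0.08, 0.2, 0.4, 0],
    [0, 0, 0, 0.08, 0.2, 0.62, 0],
    [0, 0, 0, 0.08, 0.2, 0.62, 0],
    [0, 0, 0, 0.08, 0.2, 0.62, -1],
    [0, 0, 0, 0.08, 0.2, 0.62, -1],
    [0, 0, 0, 0.08, 0.2, 0.62, -1],
    [0, 0, 0, 0.08, 0.2, 0.62, -1],
    [0, 0, 0, 0.08, 0.2, 0.62, -1]
  ],
  "force": 60
}}

```text
time_s: 15.35
position: [0.6223, 0.2609, 0.2765]
orientation: [[-0.274, 0.962, 0.004], [0.962, 0.274, 0.001], [-0.0, 0.004, -1.0]]
contact_force: [-1.9, -0.7, 7.0]
gripper_width: 0.0106
```

```bash
python3 - <<'E'
from h import *
plan([(*tw(.087,-.0153),.271,1.85)])
s=r.get_state(); print(wt(s['position']),s['torque'])
d=grab('scene'); save(d,'i_scene.png',(350,110,450,210),5)
E
```

```text
t 15.35 now [0.6223 0.2609 0.2765] yaw 1.848 q [ 0.27  0.52  0.11  1.15 -0.   -0.  ] zax [ 0.004  0.001 -1.   ] w 0.0106 F [-1.9 -0.7  7. ]
turn -0.0003 shift 0.006 0.022 0.055
[ 0.0847994 -0.0157034] [-0.22983859  0.42410637  0.10200932]
```

View pics/i_scene.png

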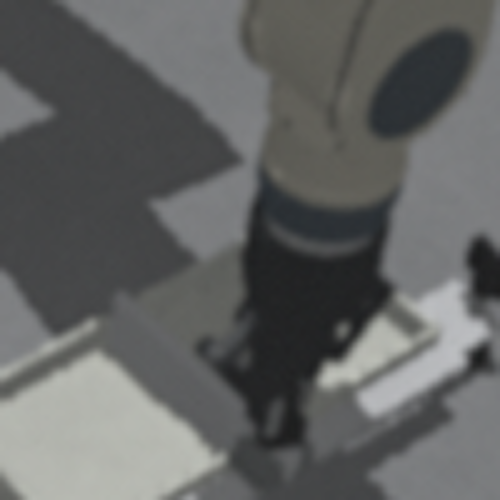

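{"method": "move_arm", "body": {
  "deltas": [
    [0, 0, 0.02, 0, 0, 0, -1],
    [0, 0, 0.04, 0, 0, 0, -1],
    [0, 0, 0.06, 0, 0, 0, -1],
    [0, 0, 0.08, 0, 0, 0, -1],
    [0, 0, 0.1, 0, 0, 0, -1],
    [0, 0, 0.12, 0, 0, 0, -1],
    [0, 0, 0.14, 0, 0, 0, -1],
    [0, 0, 0.16, 0, 0, 0, -1],
    [0, 0, 0.18, 0, 0, 0, -1],
    [0, 0, 0.18, 0, 0, 0, -1]
  ]
}}

```text
time_s: 16.4
position: [0.6232, 0.2616, 0.2769]
orientation: [[0.756, 0.654, 0.007], [0.654, -0.756, 0.003], [0.007, 0.002, -1.0]]
contact_force: [3.9, 5.3, 4.4]
gripper_width: 0.0109
```

```bash
python3 - <<'E'
from h import *
plan([])
s=r.get_state(); print(wt(s['position']),np.round(s['torque'],2),np.round(s['tau'],2))
d=grab('scene'); save(d,'j_scene.png',(350,110,450,210),5)
E
```

```text
t 16.4 now [0.6232 0.2616 0.2769] yaw 0.713 q [0.27 0.52 0.11 1.15 0.   1.13] zax [ 0.007  0.003 -1.   ] w 0.0109 F [3.9 5.3 4.4]
[ 0.08587443 -0.01528345] [ 0.94 -0.78 -0.05] [ -2.01 -70.74  28.59   1.79  -0.97   1.56]
```

View pics/j_scene.png

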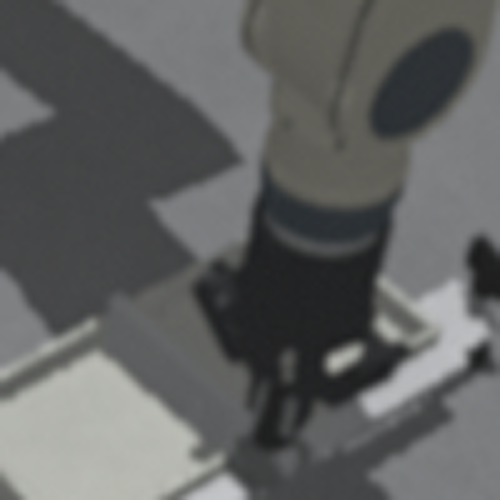

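{"method": "move_arm", "body": {
  "deltas": [
    [0, 0, 0.015, 0, 0, 0, -1],
    [0, 0, 0.03, 0, 0, 0, -1],
    [0, 0, 0.03, 0, 0, 0, -1],
    [0, 0, 0.03, 0, 0, 0, -1]
  ],
  "force": 90
}}

```text
time_s: 16.85
position: [0.6234, 0.2619, 0.2772]
orientation: [[0.863, 0.506, 0.008], [0.506, -0.863, 0.004], [0.008, 0.001, -1.0]]
contact_force: [5.7, 4.9, 5.1]
gripper_width: 0.0105
```

```bash
python3 - <<'E'
from h import *
plan([])
s=r.get_state(); print(wt(s['position']),np.round(s['torque'],2),np.round(s['tau'],2))
E
```

```text
t 16.85 now [0.6234 0.2619 0.2772] yaw 0.53 q [0.27 0.52 0.11 1.15 0.   1.31] zax [ 0.008  0.004 -1.   ] w 0.0105 F [5.7 4.9 5.1]
[ 0.0862223  -0.01509947] [ 1.08 -1.14  0.91] [ -2.92 -70.43  27.38   2.58  -1.04   0.99]
```

The torque about the vertical rose to 0.9 N m at a wing angle of about 1.39, so the knob is at its stop. I'll release and check.

{"method": "move_arm", "body": {
  "deltas": [
    [0, 0, -0.012, 0, 0, 0, -1],
    [0, 0, -0.012, 0, 0, 0, -0.4],
    [0, 0, -0.012, 0, 0, 0, -0.2],
    [0, 0, -0.012, 0, 0, -0.4, 0],
    [0, 0, -0.012, 0, 0, -0.9, 0],
    [0, 0, -0.012, 0, 0, -1, 0]
  ],
  "force": 40
}}

```text
time_s: 17.45
position: [0.6223, 0.2608, 0.38]
orientation: [[0.824, 0.567, 0.008], [0.567, -0.824, 0.002], [0.007, 0.003, -1.0]]
contact_force: [0.8, 0.1, 0.4]
gripper_width: 0.0429
```

```bash
python3 - <<'E'
from h import *
plan([(.54,.17,.36,.5),(.46,.09,.36,.5)])
E
```

```text
t 17.45 now [0.6223 0.2608 0.38  ] yaw 0.603 q [ 0.27  0.48  0.3   1.38 -0.    1.24] zax [ 0.008  0.002 -1.   ] w 0.0429 F [0.8 0.1 0.4]
turn 0.0164 shift -1.193 0.282 0.200
turn -0.0000 shift -1.086 0.319 0.000
```

{"method": "move_arm", "body": {
  "deltas": [
    [0, 0, 0.016, -0.5, 0.15, 0, 0],
    [0, 0, 0.016, -1, 0.3, 0, 0],
    [0, 0, 0.016, -1, 0.3, 0, 0]
  ]
}}

```text
time_s: 17.75
position: [0.5536, 0.1765, 0.3738]
orientation: [[0.877, 0.48, -0.003], [0.48, -0.877, -0.001], [-0.003, -0.0, -1.0]]
contact_force: [0.0, 0.5, 0.1]
gripper_width: 0.0429
```

{"method": "move_arm", "body": {
  "deltas": [
    [0, 0, 0, -0.5, 0.2, 0, 0],
    [0, 0, 0, -1, 0.6, 0, 0],
    [0, 0, 0, -1, 0.6, 0, 0],
    [0, 0, 0, -1, 0.6, 0, 0]
  ]
}}

```text
time_s: 18.15
position: [0.4974, 0.0769, 0.3743]
orientation: [[0.878, 0.479, 0.001], [0.479, -0.878, -0.0], [0.0, 0.001, -1.0]]
contact_force: [0.2, -0.3, -1.0]
gripper_width: 0.0427
```

```bash
python3 - <<'E'
from h import *
plan([])
p=tw(.087,-.0153)
a=[]
for k in range(6):
  for n in('scene','top'):
    d=grab(n); a.append(tilt(d,T,YAW,.02)[:3])
    if k==0: print(n,divider(d,-.06,.04)); w=wing(d,p,.118,zmin=.1); print(n,w[0][1])
a=np.array(a).reshape(6,2,3); print(a.mean(0).round(4),a.std(0).round(4))
save(d,'k_top.png',(160,140,330,250),4.5); save(d,'k_full.png')
d=grab('scene'); save(d,'k_scene.png',(310,120,470,240),5)
E
```

```text
t 18.15 now [0.4974 0.0769 0.3743] yaw 0.5 q [-0.01  0.19 -0.15  1.23 -0.    1.06] zax [ 0.001 -0.    -1.   ] w 0.0427 F [ 0.2 -0.3 -1. ]
scene (array([-0.00099409, -0.02257573]), array([0.02843366, 0.00314835]), np.int64(118), np.float64(0.0905310875461795))
scene (array([0.6355, 0.2559]), np.float64(-1.047), array([10.9, 34.7]))
top (array([-0.00524018, -0.01636847]), array([0.02910588, 0.00316557]), np.int64(151), np.float64(0.09224990804269119))
top (array([0.6241, 0.2602]), np.float64(-0.935), array([14.1, 35.4]))
[[ 5.000e-04 -4.000e-04  3.940e-02]
 [-4.280e-01  2.169e-01  6.354e-01]] [[0.0019 0.0019 0.0003]
 [0.0059 0.0035 0.0004]]
```

View pics/k_top.png

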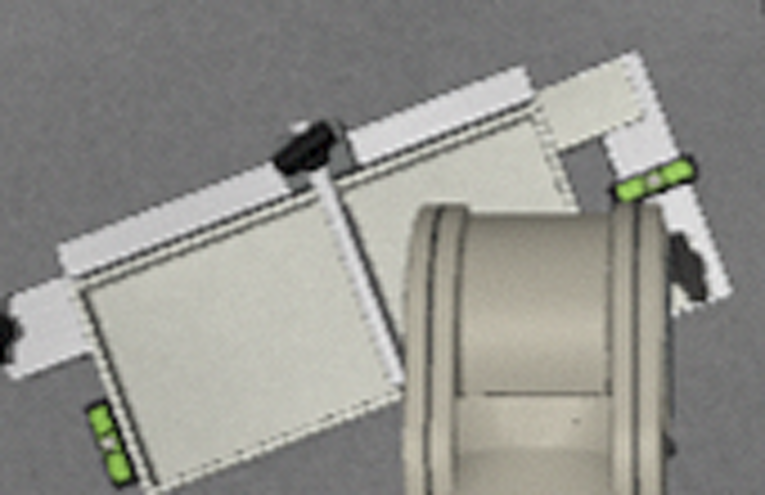

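View pics/k_scene.png

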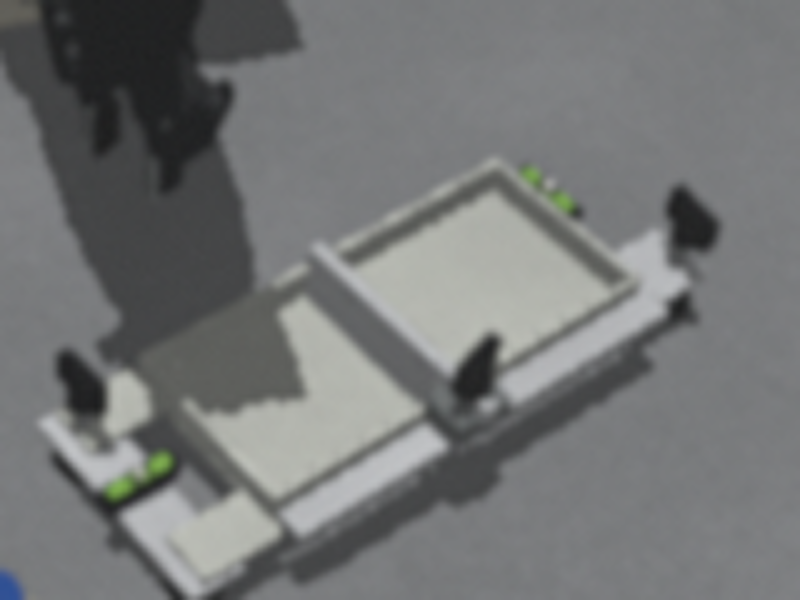

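View pics/k_full.png

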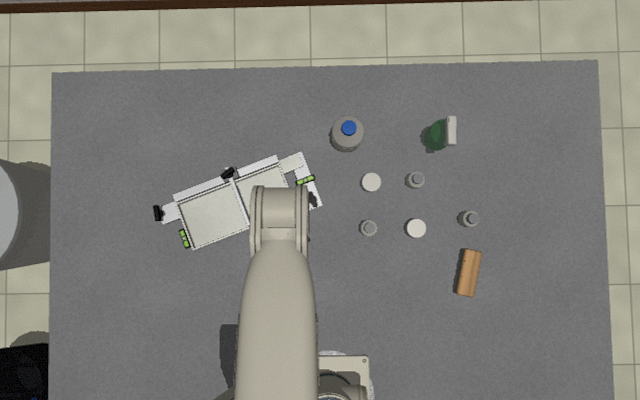

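```bash
python3 - <<'E'
from h import *
acc={}
for n in('top','scene'):
    im=0
    for k in range(6): d=grab(n); im=im+d['img'].astype(np.float32)/6
    d['m']=im; acc[n]=d
    ys=np.arange(-.045,.0151,.0015)
    for x0,x1 in((.0,.05),):
        prof=[]
        for y in ys:
            v=[]
            for x in np.linspace(x0,x1,25):
                u,w=proj(d,[*tw(x,y),.091]); v.append(cv2.getRectSubPix(im[...,0].copy(),(1,1),(u,w))[0,0]); 
                v.append(cv2.getRectSubPix(im[...,2].copy(),(1,1),(u,w))[0,0])
            v=np.array(v); prof.append((v[0::2].mean(),v[1::2].mean()))
        print(n,x0); print(' '.join('%.1f:%d/%d'%(y*1e3,a,b) for y,(a,b) in zip(ys,prof)))
np.save('/tmp/acc.npy',acc,allow_pickle=True)
E
```

```text
top 0.0
-45.0:181/191 -43.5:183/193 -42.0:184/194 -40.5:185/195 -39.0:185/195 -37.5:185/195 -36.0:186/195 -34.5:185/195 -33.0:186/196 -31.5:187/197 -30.0:183/193 -28.5:167/176 -27.0:139/146 -25.5:105/108 -24.0:84/84 -22.5:99/99 -21.0:144/144 -19.5:183/183 -18.0:205/205 -16.5:209/208 -15.0:201/201 -13.5:190/191 -12.0:181/185 -10.5:177/184 -9.0:179/188 -7.5:184/194 -6.0:185/195 -4.5:185/195 -3.0:184/194 -1.5:184/194 0.0:184/194 1.5:185/195 3.0:185/195 4.5:185/195 6.0:185/195 7.5:185/195 9.0:185/195 10.5:185/195 12.0:186/195 13.5:186/196 15.0:186/196
scene 0.0
-45.0:99/96 -43.5:99/97 -42.0:99/97 -40.5:99/97 -39.0:99/97 -37.5:99/97 -36.0:99/97 -34.5:99/97 -33.0:99/97 -31.5:101/99 -30.0:106/104 -28.5:114/112 -27.0:127/124 -25.5:141/138 -24.0:155/152 -22.5:168/164 -21.0:177/173 -19.5:182/179 -18.0:183/181 -16.5:181/180 -15.0:179/179 -13.5:177/179 -12.0:175/179 -10.5:175/179 -9.0:175/179 -7.5:175/180 -6.0:175/180 -4.5:175/180 -3.0:175/180 -1.5:175/180 0.0:175/180 1.5:175/180 3.0:175/180 4.5:175/180 6.0:175/179 7.5:175/179 9.0:175/179 10.5:175/179 12.0:175/179 13.5:175/179 15.0:175/179
```

The divider ended about 2.6 mm right of the line; both cameras agree. The off-axis clamp turn dragged it. I'll loosen the clamp, re-centre, and tighten again on-axis.

```bash
python3 - <<'E'
from h import *
p=tw(.0868,-.0189); print(p)
plan([(.55,.16,.37,.574),(*p,.35,.574),(*p,.273,.574)])
E
```

```text
[0.6252819  0.25857339]
t 19.4 now [0.4983 0.0786 0.3737] yaw 0.504 q [-0.01  0.19 -0.15  1.23 -0.    1.06] zax [ 0. -0. -1.] w 0.0429 F [-0.2 -0.3 -0.4]
turn -0.0112 shift 0.845 -0.464 0.037
turn -0.0000 shift 1.167 -0.419 0.200
turn -0.0000 shift 0.000 0.000 0.770
```

{"method": "move_arm", "body": {
  "deltas": [
    [0, 0, -0.0112, 0.4, -0.2, 0, 0],
    [0, 0, -0.0112, 0.85, -0.46, 0, 0],
    [0, 0, -0.0112, 0.95, -0.5, 0, 0],
    [0, 0, -0.0112, 0.95, -0.5, 0, 0]
  ]
}}

```text
time_s: 19.8
position: [0.5582, 0.1697, 0.3729]
orientation: [[0.839, 0.545, -0.001], [0.545, -0.839, -0.0], [-0.001, -0.0, -1.0]]
contact_force: [-0.1, -0.9, 0.5]
gripper_width: 0.0425
```

{"method": "move_arm", "body": {
  "deltas": [
    [0, 0, 0, 0.4, -0.15, 0, 0],
    [0, 0, 0, 0.8, -0.3, 0, 0],
    [0, 0, 0, 1, -0.37, 0, 0],
    [0, 0, 0, 1, -0.37, 0.2, 0],
    [0, 0, 0, 1, -0.37, 0.2, 0]
  ]
}}

```text
time_s: 20.3
position: [0.6209, 0.2529, 0.3511]
orientation: [[0.84, 0.543, -0.004], [0.543, -0.84, -0.001], [-0.005, -0.001, -1.0]]
contact_force: [-0.5, -1.2, -0.7]
gripper_width: 0.0427
```

```bash
python3 - <<'E'
from h import *
p=tw(.0868,-.0189)
plan([(*p,.273,.574)])
E
```

```text
t 20.3 now [0.6209 0.2529 0.3511] yaw 0.574 q [ 0.26  0.49  0.24  1.32 -0.    1.26] zax [-0.004 -0.001 -1.   ] w 0.0427 F [-0.5 -1.2 -0.7]
turn -0.0000 shift 0.068 -0.024 0.781
```

{"method": "move_arm", "body": {
  "deltas": [
    [0, 0, 0, 0.05, -0.02, 0, 0],
    [0, 0, 0, 0.05, -0.02, 0.2, 0],
    [0, 0, 0, 0.05, -0.02, 0.5, 0],
    [0, 0, 0, 0.05, -0.02, 0.77, 0],
    [0, 0, 0, 0.05, -0.02, 0.77, 0],
    [0, 0, 0, 0.05, -0.02, 0.77, 0],
    [0, 0, 0, 0.05, -0.02, 0.77, 0]
  ]
}}

```text
time_s: 21.0
position: [0.6249, 0.2578, 0.2791]
orientation: [[0.84, 0.543, 0.003], [0.543, -0.84, 0.001], [0.003, 0.001, -1.0]]
contact_force: [-0.5, 0.4, 0.4]
gripper_width: 0.0427
```

```bash
python3 - <<'E'
from h import *
p=tw(.0868,-.0189)
plan([(*p,.273,.574)]); print(wt(r.get_state()['position']))
E
```

```text
t 21.0 now [0.6249 0.2578 0.2791] yaw 0.574 q [ 0.27  0.52  0.12  1.16 -0.    1.26] zax [ 0.003  0.001 -1.   ] w 0.0427 F [-0.5  0.4  0.4]
turn -0.0001 shift 0.007 -0.004 0.061
[ 0.0861848  -0.01947706]
```

{"method": "move_arm", "body": {
  "deltas": [
    [0, 0, 0, 0.01, 0, 0.05, 0],
    [0, 0, 0, 0.01, 0, 0.05, -0.5],
    [0, 0, 0, 0.01, 0, 0.05, -1],
    [0, 0, 0, 0.01, 0, 0.05, -1],
    [0, 0, 0, 0.01, 0, 0.05, -1],
    [0, 0, 0, 0.01, 0, 0.05, -1],
    [0, 0, 0, 0.01, 0, 0.05, -1]
  ],
  "force": 60
}}

```text
time_s: 21.7
position: [0.6261, 0.2591, 0.2728]
orientation: [[0.84, 0.543, 0.003], [0.543, -0.84, 0.002], [0.004, 0.0, -1.0]]
contact_force: [4.7, 4.1, -0.8]
gripper_width: 0.0194
```

```bash
python3 - <<'E'
from h import *
plan([]); print(wt(r.get_state()['position']),r.get_state()['torque'])
E
```

```text
t 21.7 now [0.6261 0.2591 0.2728] yaw 0.574 q [0.27 0.53 0.11 1.15 0.   1.26] zax [ 0.003  0.002 -1.   ] w 0.0194 F [ 4.7  4.1 -0.8]
[ 0.08774531 -0.01866101] [ 0.74708685 -0.92865873  0.05339335]
```

{"method": "move_arm", "body": {
  "deltas": [
    [0, 0, 0, 0, 0, 0, -1],
    [0, 0, 0, 0, 0, 0, -1],
    [0, 0, 0, 0, 0, 0, -1]
  ]
}}

```text
time_s: 22.0
position: [0.6261, 0.2591, 0.2727]
orientation: [[0.84, 0.543, 0.003], [0.543, -0.84, 0.002], [0.004, 0.0, -1.0]]
contact_force: [4.3, 3.0, 0.8]
gripper_width: 0.0193
```

```bash
python3 - <<'E'
from h import *
plan([]); print(wt(r.get_state()['position']),r.get_state()['torque'])
d=grab('scene'); save(d,'l_scene.png',(350,110,450,210),5)
E
```

```text
t 22.0 now [0.6261 0.2591 0.2727] yaw 0.574 q [0.27 0.53 0.11 1.15 0.   1.26] zax [ 0.003  0.002 -1.   ] w 0.0193 F [4.3 3.  0.8]
[ 0.087735   -0.01871546] [ 0.73700894 -0.9659718   0.05648435]
```

View pics/l_scene.png

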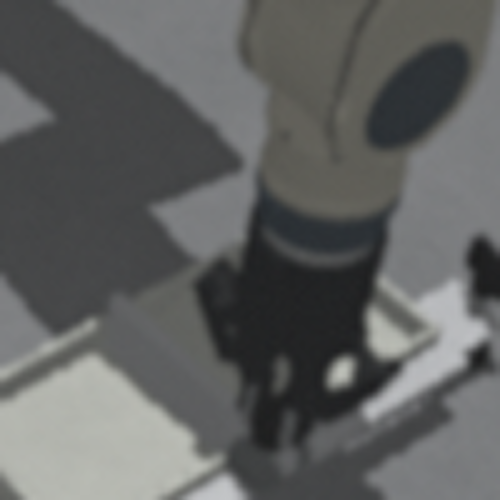

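{"method": "move_arm", "body": {
  "deltas": [
    [0, 0, 0, 0, 0, 0, -0.3],
    [0, 0, 0, 0, 0, -0.05, -0.3],
    [0, 0, 0.003, 0, 0, -0.06, -0.3],
    [0, 0, 0.003, 0, 0, -0.06, -1],
    [0, 0, 0.003, 0, 0, -0.06, -1],
    [0, 0, 0.003, 0, 0, -0.06, -1],
    [0, 0, 0.003, 0, 0, -0.06, -1]
  ],
  "force": 60
}}

```text
time_s: 22.75
position: [0.6261, 0.2589, 0.2785]
orientation: [[0.85, 0.527, 0.003], [0.527, -0.85, 0.001], [0.004, 0.001, -1.0]]
contact_force: [5.8, 3.5, 1.9]
gripper_width: 0.0105
```

```bash
python3 - <<'E'
from h import *
plan([]); print(wt(r.get_state()['position']),r.get_state()['torque'])
E
```

```text
t 22.75 now [0.6261 0.2589 0.2785] yaw 0.556 q [0.27 0.53 0.12 1.16 0.   1.28] zax [ 0.003  0.001 -1.   ] w 0.0105 F [5.8 3.5 1.9]
[ 0.08770856 -0.01888402] [ 0.51394293 -1.11881583  0.26001124]
```

{"method": "move_arm", "body": {
  "deltas": [
    [0, 0, -0.022, 0, 0, 0, -1],
    [0, 0, -0.044, 0, 0, 0, -1],
    [0, 0, -0.066, 0, 0, 0, -1],
    [0, 0, -0.088, 0, 0, 0, -1],
    [0, 0, -0.11, 0, 0, 0, -1],
    [0, 0, -0.132, 0, 0, 0, -1],
    [0, 0, -0.154, 0, 0, 0, -1],
    [0, 0, -0.176, 0, 0, 0, -1],
    [0, 0, -0.196, 0, 0, 0, -1],
    [0, 0, -0.196, 0, 0, 0, -1]
  ]
}}

```text
time_s: 23.75
position: [0.6263, 0.259, 0.2783]
orientation: [[-0.219, 0.976, 0.004], [0.976, 0.219, 0.002], [0.001, 0.004, -1.0]]
contact_force: [7.3, 3.6, -0.9]
gripper_width: 0.0106
```

```bash
python3 - <<'E'
from h import *
a=r.get_state(); p=a['position'];t=wt(p)
plan([(*tw(.0877,-.0160),p[2],1.8)]); print(t,a['torque'])
R=np.array(a['orientation']); 
# contact force in tray axes
c,s=np.cos(YAW),np.sin(YAW); F=a['contact_force']; print('Ft',c*F[0]+s*F[1],-s*F[0]+c*F[1])
for n in('top','scene'):
    d=grab(n); print(n,divider(d,-.06,.04))
E
```

```text
t 23.75 now [0.6263 0.259  0.2783] yaw 1.791 q [0.27 0.53 0.12 1.16 0.   0.05] zax [ 0.004  0.002 -1.   ] w 0.0106 F [ 7.3  3.6 -0.9]
turn -0.0014 shift 0.028 -0.006 0.000
[ 0.08794191 -0.01886386] [ 0.76731906 -1.3831178   0.11437551]
Ft 8.108644080334301 0.8707019362460744
top (array([-0.00512053, -0.01627027]), array([0.02868311, 0.00316601]), np.int64(152), np.float64(0.09187184576354612))
scene (array([-0.00234758, -0.02267065]), array([0.02879352, 0.00320438]), np.int64(122), np.float64(0.09013172616047879))
```

{"method": "move_arm", "body": {
  "deltas": [
    [0, 0, 0, 0.015, 0.02, 0, -1],
    [0, 0, 0, 0.03, 0.02, 0, -1],
    [0, 0, 0, 0.03, 0.02, 0, -1],
    [0, 0, 0, 0.03, 0.02, 0, -1],
    [0, 0, 0, 0.03, 0.02, 0, -1]
  ]
}}

```text
time_s: 24.35
position: [0.6265, 0.2619, 0.2779]
orientation: [[-0.214, 0.977, 0.0], [0.977, 0.214, 0.0], [0.0, 0.0, -1.0]]
contact_force: [1.0, 0.6, 3.1]
gripper_width: 0.0107
```

```bash
cat >> h.py <<'E'
def divprof(n,k=4):
    """plate centre (tray y) and line-free edges in camera n from colour profile at z=.091"""
    im=0
    for _ in range(k): d=grab(n); im=im+d['img'].astype(np.float32)/k
    ys=np.arange(-.045,.0151,.0005); B=[];Rr=[]
    b,g,rr=[np.ascontiguousarray(im[...,i]) for i in range(3)]
    for y in ys:
        q=[proj(d,[*tw(x,y),.091]) for x in np.linspace(0,.05,25)]
        B.append(np.mean([cv2.getRectSubPix(b,(1,1),w)[0,0] for w in q])); Rr.append(np.mean([cv2.getRectSubPix(rr,(1,1),w)[0,0] for w in q]))
    B,Rr=np.array(B),np.array(Rr)
    i=np.argmax(B*(Rr-B<3)); j=i-np.argmax(-B[max(i-22,0):i+1][::-1]); mid=(B[i]+B[j])/2
    e1=next(ys[k] for k in range(i,j,-1) if B[k]<mid)
    df=Rr-B; hi=np.median(df[-20:]); lo=df[i-4:i+1].mean(); e2=next((ys[k] for k in range(i,len(ys)) if df[k]>(hi+lo)/2),np.nan)
    return round((e1+e2)/2,4),round(e1,4),round(e2,4)
E
python3 - <<'E'
from h import *
a=r.get_state(); p=a['position'];t=wt(p)
plan([]); print(t,np.round(a['torque'],2))
c,s=np.cos(YAW),np.sin(YAW); F=a['contact_force']; print('Ft',c*F[0]+s*F[1],-s*F[0]+c*F[1])
for n in('top','scene'):
    d=grab(n); print(n,divider(d,-.06,.04)); print(divprof(n))
E
```

```text
t 24.35 now [0.6265 0.2619 0.2779] yaw 1.787 q [0.27 0.53 0.12 1.16 0.   0.06] zax [ 0.  0. -1.] w 0.0107 F [1.  0.6 3.1]
[ 0.0891206  -0.01623777] [-0.26 -0.11  0.02]
Ft 1.0917402685024649 0.1869800551671426
top (array([-0.00638917, -0.01389068]), array([0.02854416, 0.00311026]), np.int64(152), np.float64(0.0915209064288188))
(np.float64(-0.0082), np.float64(-0.0185), np.float64(0.002))
scene (array([-0.00460087, -0.02053643]), array([0.02883529, 0.00334161]), np.int64(123), np.float64(0.0901141187715449))
(np.float64(-0.02), np.float64(-0.024), np.float64(-0.016))
```

{"method": "move_arm", "body": {
  "deltas": [
    [0, 0, 0, 0, -0.014, 0, -1],
    [0, 0, 0.02, 0, -0.014, 0, -1],
    [0, 0, 0.042, 0, -0.014, 0, -1],
    [0, 0, 0.064, 0, -0.014, 0, -1],
    [0, 0, 0.086, 0, -0.014, 0, -1],
    [0, 0, 0.108, 0, -0.014, 0, -1],
    [0, 0, 0.13, 0, -0.014, 0, -1],
    [0, 0, 0.152, 0, -0.014, 0, -1],
    [0, 0, 0.172, 0, -0.014, 0, -1],
    [0, 0, 0.172, 0, -0.014, 0, -1]
  ]
}}

```text
time_s: 25.85
position: [0.6257, 0.2616, 0.2781]
orientation: [[0.764, 0.645, 0.002], [0.645, -0.764, 0.0], [0.002, 0.001, -1.0]]
contact_force: [3.7, -1.1, 4.0]
gripper_width: 0.0107
```

```bash
python3 - <<'E'
from h import *
a=r.get_state(); p=a['position'];t=wt(p)
plan([]); print(t,np.round(a['torque'],2))
for n in('top','scene'):
    d=grab(n); print(n,divider(d,-.06,.04)); 
E
```

```text
t 25.85 now [0.6257 0.2616 0.2781] yaw 0.701 q [ 0.27  0.53  0.12  1.16 -0.    1.14] zax [ 0.002  0.    -1.   ] w 0.0107 F [ 3.7 -1.1  4. ]
[ 0.08826844 -0.01623505] [-0.13 -0.72 -0.01]
top (array([-0.00737283, -0.01373418]), array([0.02822024, 0.00313213]), np.int64(144), np.float64(0.09147779299286593))
scene (array([-0.00311111, -0.02005502]), array([0.02899452, 0.00338359]), np.int64(126), np.float64(0.08991028846794527))
```

Holding well. I'll finish the turn to the stop, then back off and release.

{"method": "move_arm", "body": {
  "deltas": [
    [0, 0, 0.015, 0, 0, 0, -1],
    [0, 0, 0.028, 0, 0, 0, -1],
    [0, 0, 0.028, 0, 0, 0, -1],
    [0, 0, 0.028, 0, 0, 0, -1]
  ],
  "force": 90
}}

```text
time_s: 26.35
position: [0.6257, 0.2617, 0.2783]
orientation: [[0.862, 0.506, 0.002], [0.506, -0.862, 0.0], [0.002, 0.001, -1.0]]
contact_force: [3.5, -0.5, 6.9]
gripper_width: 0.01
```

```bash
python3 - <<'E'
from h import *
a=r.get_state(); plan([]); print(np.round(a['torque'],2))
E
```

```text
t 26.35 now [0.6257 0.2617 0.2783] yaw 0.531 q [ 0.27  0.53  0.12  1.16 -0.    1.31] zax [ 0.002  0.    -1.   ] w 0.01 F [ 3.5 -0.5  6.9]
[-0.25 -0.85  0.71]
```

{"method": "move_arm", "body": {
  "deltas": [
    [0, 0, -0.005, 0, 0, 0, -1],
    [0, 0, -0.005, 0, 0, 0, -0.4],
    [0, 0, -0.005, 0, 0, 0, -0.2],
    [0, 0, -0.005, 0, 0, -0.4, 0],
    [0, 0, -0.005, 0, 0, -0.9, 0],
    [0, 0, -0.005, 0, 0, -1, 0]
  ],
  "force": 40
}}

```text
time_s: 26.95
position: [0.6252, 0.2618, 0.383]
orientation: [[0.847, 0.532, 0.006], [0.532, -0.847, 0.002], [0.006, 0.001, -1.0]]
contact_force: [-0.5, -0.3, 0.1]
gripper_width: 0.0426
```

```bash
python3 - <<'E'
from h import *
plan([(.54,.17,.36,.5)])
for n in('top','scene'):
    d=grab(n); print(n,divider(d,-.06,.04)); w=wing(d,tw(.088,-.0163),.118,zmin=.1); print(n,w[0][1])
E
```

```text
t 26.95 now [0.6252 0.2618 0.383 ] yaw 0.561 q [0.27 0.49 0.32 1.4  0.   1.28] zax [ 0.006  0.002 -1.   ] w 0.0426 F [-0.5 -0.3  0.1]
turn 0.0097 shift -1.210 0.324 0.230
top (array([-0.00609764, -0.01366091]), array([0.02918611, 0.00310536]), np.int64(151), np.float64(0.09215035566231286))
top (array([0.6279, 0.2556]), np.float64(-0.488), array([13.2, 23.9]))
scene (array([-0.00346292, -0.01984677]), array([0.02847394, 0.00330669]), np.int64(121), np.float64(0.0902523836129375))
scene (array([0.6326, 0.2591]), np.float64(-1.021), array([13.5, 38.6]))
```

{"method": "move_arm", "body": {
  "deltas": [
    [0, 0, 0.01, -0.5, 0.15, 0, 0],
    [0, 0, 0.01, -1, 0.33, 0, 0],
    [0, 0, 0.01, -1, 0.33, 0, 0],
    [0, 0, 0.01, -1, 0.33, 0, 0]
  ]
}}

```text
time_s: 27.45
position: [0.5572, 0.1795, 0.3765]
orientation: [[0.879, 0.477, -0.002], [0.477, -0.879, -0.0], [-0.002, -0.001, -1.0]]
contact_force: [0.5, 0.6, 0.9]
gripper_width: 0.0426
```

```bash
cat >> h.py <<'E'
def objects(d,ymax=0.02,ymin=-.6):
    P=cloud(d); m=((P[...,2]>.018)&(P[...,2]<.3)&(P[...,0]>.25)&(P[...,0]<.8)&(P[...,1]<ymax)&(P[...,1]>ymin)&(d['z_map']>0)).astype(np.uint8)
    m=cv2.morphologyEx(m,cv2.MORPH_OPEN,np.ones((2,2),np.uint8))
    n,L,st,_=cv2.connectedComponentsWithStats(m); out=[]
    for i in range(1,n):
        if st[i,4]<25: continue
        p=P[L==i]; h=np.percentile(p[:,2],95); top=p[p[:,2]>h-.012]; out.append((p.mean(0).round(4),round(h,3),st[i].tolist(),top.mean(0).round(4),d['img'][L==i].mean(0).round()))
    return out
def cap(d,p,z,zmin,rad=.04):
    """centre of pixels with cloud z>zmin near p, re-cast on plane z"""
    P=cloud(d); m=(P[...,2]>zmin)&(P[...,2]<z+.02)&(np.hypot(P[...,0]-p[0],P[...,1]-p[1])<rad)
    v,u=np.nonzero(m); return onz(d,u.mean(),v.mean(),z)[:2],len(u)
E
python3 - <<'E'
from h import *
plan([])
d=grab('top'); save(d,'m_top.png',(300,90,520,310),2.6)
for o in objects(d): print(o)
s=grab('scene'); save(s,'m_scene.png',(150,150,350,310),4)
print('scene')
for o in objects(s): print(o)
E
```

```text
t 27.45 now [0.5572 0.1795 0.3765] yaw 0.497 q [0.17 0.33 0.05 1.29 0.   1.24] zax [-0.002 -0.    -1.   ] w 0.0426 F [0.5 0.6 0.9]
(array([ 0.7233, -0.0635,  0.109 ]), np.float64(0.153), [332, 117, 33, 36, 929], array([ 0.7317, -0.0623,  0.1654]), array([122., 114., 109.]))
(array([ 0.715 , -0.3117,  0.1279]), np.float64(0.195), [425, 116, 32, 35, 839], array([ 0.7133, -0.3187,  0.1918]), array([ 94., 107.,  95.]))
(array([ 0.5987, -0.1315,  0.04  ]), np.float64(0.044), [362, 173, 20, 20, 306], array([ 0.5999, -0.1297,  0.0442]), array([173., 181., 183.]))
(array([ 0.6003, -0.2516,  0.0606]), np.float64(0.078), [407, 172, 18, 17, 236], array([ 0.6039, -0.2504,  0.0904]), array([119., 122., 122.]))
(array([ 0.4903, -0.3963,  0.0603]), np.float64(0.078), [461, 211, 19, 17, 256], array([ 0.4934, -0.3958,  0.0893]), array([113., 115., 116.]))
(array([ 0.4672, -0.2521,  0.0446]), np.float64(0.044), [407, 219, 20, 20, 315], array([ 0.4688, -0.25  ,  0.049 ]), array([182., 190., 193.]))
(array([ 0.4697, -0.1191,  0.0561]), np.float64(0.078), [361, 221, 17, 16, 222], array([ 0.4727, -0.1177,
[... 774 characters left out ...]
0.3982,  0.0523]), np.float64(0.077), [180, 210, 18, 20, 261], array([ 0.5127, -0.3977,  0.089 ]), array([107., 109., 108.]))
(array([ 0.6161, -0.1304,  0.041 ]), np.float64(0.042), [271, 222, 18, 19, 264], array([ 0.615 , -0.1316,  0.0478]), array([151., 155., 156.]))
(array([ 0.6231, -0.2527,  0.0555]), np.float64(0.076), [231, 229, 17, 21, 269], array([ 0.631 , -0.2523,  0.1004]), array([109., 111., 111.]))
(array([ 0.7606, -0.0679,  0.0948]), np.float64(0.151), [294, 235, 32, 44, 1116], array([ 0.749 , -0.0682,  0.161 ]), array([120., 115., 112.]))
(array([ 0.7435, -0.3172,  0.1142]), np.float64(0.194), [201, 236, 34, 59, 1199], array([ 0.731 , -0.3192,  0.2023]), array([77., 97., 72.]))
```

View pics/m_top.png

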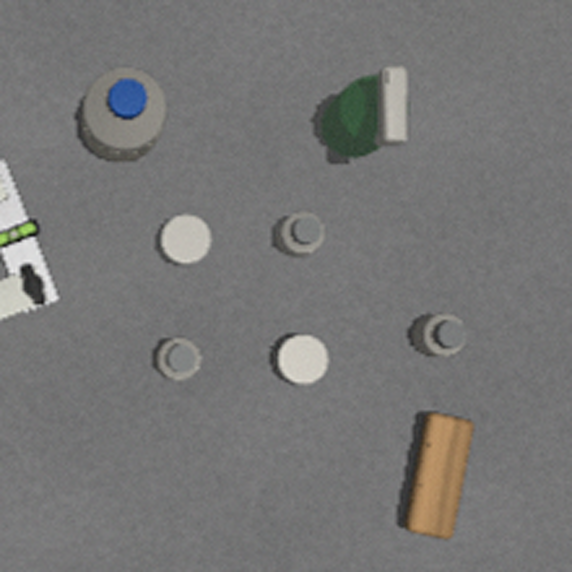

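View pics/m_scene.png

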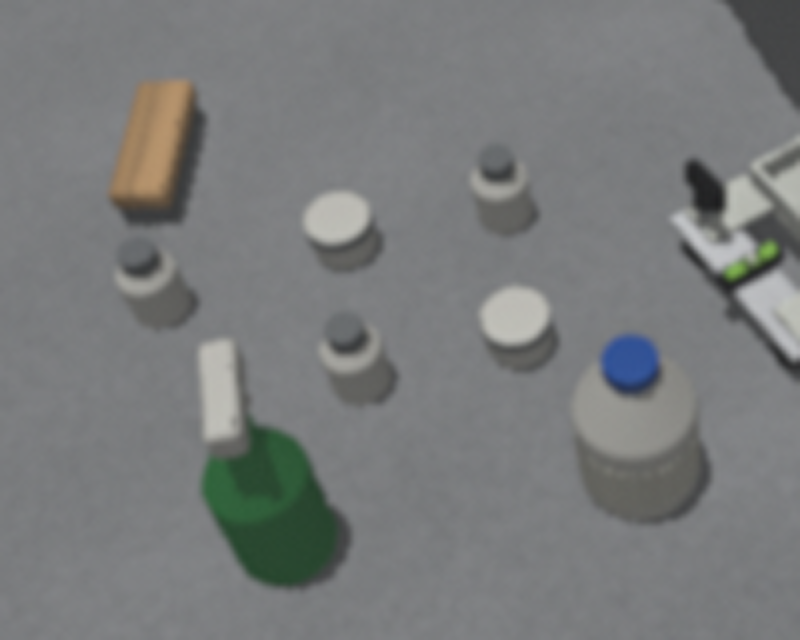

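```bash
python3 - <<'E'
from h import *
d=grab('top');s=grab('scene')
for n,u,v,z in(('A',181,355,.074),('B',307,230,.074),('C',450,333,.074),('t0',185,240,.038),('t1',302,360,.038)):
    p=onz(d,300+(u+.5)/2.6-.5,90+(v+.5)/2.6-.5,z)[:2]
    print(n,p.round(4),cap(d,p,z,z-.012,.03),cap(s,p,z,z-.012,.03))
for q in((.033,.072),(-.033,.03),(-.033,.115),(.032,-.085),(-.032,-.085)): print(q,tw(*q).round(4))
A=(.472,-.118)
plan([(.55,.10,.375,.25),(.50,0,.375,0),(*A,.31,0),(*A,.225,0)])
E
```

```text
A [ 0.4758 -0.1191] (array([ 0.47253754, -0.11778637]), 92) (array([ 0.47916316, -0.12141682]), 73)
B [ 0.6049 -0.2545] (array([ 0.60516773, -0.25260745]), 95) (array([ 0.61005991, -0.25646742]), 88)
C [ 0.4939 -0.4004] (array([ 0.49365318, -0.39964759]), 104) (array([ 0.49898559, -0.40268075]), 83)
t0 [ 0.6002 -0.1295] (array([ 0.60182314, -0.12883851]), 304) (array([ 0.6046497 , -0.13142799]), 215)
t1 [ 0.4685 -0.2518] (array([ 0.4699965 , -0.25064051]), 313) (array([ 0.47342334, -0.25318363]), 187)
(0.033, 0.072) [0.5434 0.3253]
(-0.033, 0.03) [0.496 0.263]
(-0.033, 0.115) [0.4666 0.3428]
(0.032, -0.085) [0.5967 0.1776]
(-0.032, -0.085) [0.5367 0.1555]
t 27.65 now [0.5588 0.1811 0.3769] yaw 0.499 q [0.17 0.33 0.06 1.3  0.   1.24] zax [-0.001  0.    -1.   ] w 0.0426 F [-0.1  0.3 -0.3]
turn 0.0396 shift -0.466 0.670 0.019
turn 0.0398 shift -0.732 0.845 0.000
turn -0.0000 shift -0.280 1.180 0.650
turn -0.0000 shift 0.000 0.000 0.850
```

{"method": "move_arm", "body": {
  "deltas": [
    [0, 0, 0.04, -0.25, 0.4, 0, 0.3],
    [0, 0, 0.04, -0.5, 0.8, 0, 0.3],
    [0, 0, 0.04, -0.6, 0.95, 0, 0.3],
    [0, 0, 0.04, -0.6, 0.95, 0, 0.3]
  ]
}}

```text
time_s: 28.05
position: [0.5515, 0.0668, 0.3772]
orientation: [[0.97, 0.243, -0.001], [0.243, -0.97, -0.0], [-0.001, 0.0, -1.0]]
contact_force: [0.6, 0.4, -0.6]
gripper_width: 0.0558
```

```bash
python3 - <<'E'
from h import *
plan([(.50,-.02,.375,0),(.475,-.12,.31,0),(.475,-.12,.225,0)])
E
```

```text
t 28.05 now [0.5515 0.0668 0.3772] yaw 0.245 q [-0.03  0.28 -0.02  1.27 -0.    1.3 ] zax [-0.001 -0.    -1.   ] w 0.0558 F [ 0.6  0.4 -0.6]
turn 0.0390 shift -0.710 0.717 0.022
turn -0.0000 shift -0.250 1.000 0.650
turn -0.0000 shift 0.000 0.000 0.850
```

{"method": "move_arm", "body": {
  "deltas": [
    [0, 0, 0.039, -0.35, 0.35, 0, 0.3],
    [0, 0, 0.039, -0.71, 0.72, 0, 0.3],
    [0, 0, 0.039, -0.71, 0.72, 0, 0.3],
    [0, 0, 0.039, -0.71, 0.72, 0, 0.3]
  ]
}}

```text
time_s: 28.45
position: [0.5, -0.0189, 0.3777]
orientation: [[1.0, 0.002, 0.0], [0.002, -1.0, 0.0], [0.0, -0.0, -1.0]]
contact_force: [-0.2, -0.9, 0.2]
gripper_width: 0.0552
```

{"method": "move_arm", "body": {
  "deltas": [
    [0, 0, 0, -0.12, 0.5, 0.2, 0.3],
    [0, 0, 0, -0.25, 0.95, 0.4, 0.3],
    [0, 0, 0, -0.25, 0.98, 0.6, 0.3],
    [0, 0, 0, -0.25, 0.98, 0.6, 0.3]
  ]
}}

```text
time_s: 28.85
position: [0.4752, -0.1168, 0.3152]
orientation: [[1.0, 0.002, -0.004], [0.002, -1.0, 0.002], [-0.004, -0.002, -1.0]]
contact_force: [0.5, 0.6, 0.7]
gripper_width: 0.0551
```

```bash
python3 - <<'E'
from h import *
plan([(.475,-.12,.225,0)])
s=grab('scene'); save(s,'n_scene.png',(220,100,340,240),4); p=cap(s,(.475,-.12),.074,.062,.03); print(p)
for z in(.12,.074,.066):
    u,v=proj(s,(.475,-.12,z)); print((u-220)*4,(v-100)*4)
E
```

```text
t 28.85 now [ 0.4752 -0.1168  0.3152] yaw 0.002 q [-0.41  0.2  -0.29  1.08  0.    1.16] zax [-0.004  0.002 -1.   ] w 0.0551 F [0.5 0.6 0.7]
turn 0.0004 shift -0.002 0.032 0.902
(array([ 0.47851929, -0.12107375]), 70)
208.50817628154073 317.66674915502017
215.546494203905 355.91718072249967
216.72878718794868 362.3424683235577
```

View pics/n_scene.png

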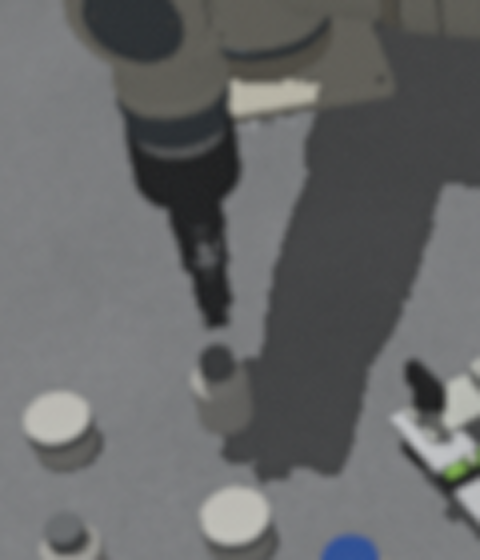

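{"method": "move_arm", "body": {
  "deltas": [
    [0, 0, 0, 0, 0.03, 0.3, 0.3],
    [0, 0, 0, 0, 0.03, 0.6, 0.3],
    [0, 0, 0, 0, 0.03, 0.9, 0.3],
    [0, 0, 0, 0, 0.03, 0.9, 0.3],
    [0, 0, 0, 0, 0.03, 0.9, -1],
    [0, 0, 0, 0, 0.03, 0.9, -1],
    [0, 0, 0, 0, 0.03, 0.9, -1],
    [0, 0, 0, 0, 0.03, 0.9, -1],
    [0, 0, 0, 0, 0.03, 0.9, -1]
  ],
  "force": 40
}}

```text
time_s: 29.8
position: [0.475, -0.1197, 0.2301]
orientation: [[1.0, 0.003, 0.002], [0.003, -1.0, -0.001], [0.002, 0.001, -1.0]]
contact_force: [-5.8, 1.1, 9.1]
gripper_width: 0.0265
```

{"method": "move_arm", "body": {
  "deltas": [
    [0, 0, 0, 0, 0, -0.3, -1],
    [0, 0, 0, 0, 0, -0.6, -1],
    [0, 0, 0, 0, 0, -1, -1],
    [0, 0, 0, 0, 0, -1, -1]
  ]
}}

```text
time_s: 30.2
position: [0.4759, -0.12, 0.3343]
orientation: [[1.0, 0.003, 0.01], [0.003, -1.0, -0.004], [0.01, 0.004, -1.0]]
contact_force: [0.6, -0.0, -2.6]
gripper_width: 0.0267
```

{"method": "move_arm", "body": {
  "deltas": [
    [0, 0, 0, 0, 0, -0.3, -1],
    [0, 0, 0, 0.05, -0.4, -0.6, -1],
    [0, 0, 0, 0.1, -0.8, -0.6, -1],
    [0, 0, 0, 0.15, -1, -0.6, -1]
  ]
}}

```text
time_s: 30.6
position: [0.4894, -0.0176, 0.3898]
orientation: [[1.0, 0.003, 0.004], [0.003, -1.0, -0.0], [0.004, 0.0, -1.0]]
contact_force: [0.2, 0.1, -1.4]
gripper_width: 0.0264
```

```bash
python3 - <<'E'
from h import *
plan([(.5434,.3253,.38,0)])
s=grab('scene'); save(s,'o_scene.png',(200,60,440,240),3)
E
```

```text
t 30.6 now [ 0.4894 -0.0176  0.3898] yaw 0.003 q [-0.21  0.16 -0.15  1.26  0.    1.36] zax [ 0.004 -0.    -1.   ] w 0.0264 F [ 0.2  0.1 -1.4]
turn 0.0005 shift 0.551 -3.427 0.098
```

View pics/o_scene.png

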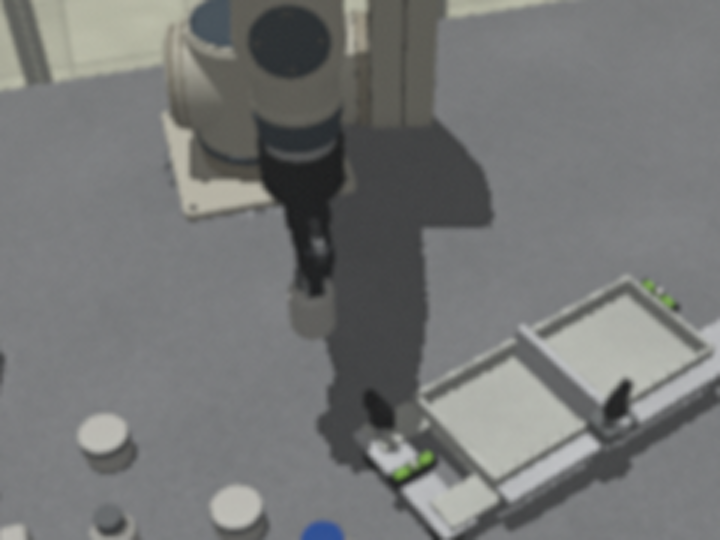

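{"method": "move_arm", "body": {
  "deltas": [
    [0, 0, 0, 0.06, -0.45, 0, -1],
    [0, 0, 0, 0.13, -0.9, 0, -1],
    [0, 0, 0, 0.14, -1, 0, -1]
  ]
}}

```text
time_s: 30.95
position: [0.5034, 0.0834, 0.3885]
orientation: [[1.0, 0.005, 0.001], [0.005, -1.0, 0.001], [0.001, -0.001, -1.0]]
contact_force: [-0.1, -0.9, -1.6]
gripper_width: 0.0267
```

{"method": "move_arm", "body": {
  "deltas": [
    [0, 0, 0, 0.06, -0.45, 0, -1],
    [0, 0, 0, 0.13, -0.9, 0, -1],
    [0, 0, 0, 0.14, -1, 0, -1]
  ]
}}

```text
time_s: 31.25
position: [0.5173, 0.1834, 0.3882]
orientation: [[1.0, 0.005, 0.001], [0.005, -1.0, 0.001], [0.001, -0.001, -1.0]]
contact_force: [0.2, -0.2, -1.5]
gripper_width: 0.0265
```

{"method": "move_arm", "body": {
  "deltas": [
    [0, 0, 0, 0.06, -0.45, 0, -1],
    [0, 0, 0, 0.13, -0.9, 0, -1],
    [0, 0, 0, 0.14, -1, 0, -1]
  ]
}}

```text
time_s: 31.55
position: [0.5312, 0.2832, 0.3878]
orientation: [[1.0, 0.005, 0.001], [0.005, -1.0, 0.001], [0.001, -0.001, -1.0]]
contact_force: [0.8, 0.1, -1.1]
gripper_width: 0.0266
```

```bash
python3 - <<'E'
from h import *
plan([(.5434,.3253,.38,0),(.5434,.3253,.272,0)])
E
```

```text
t 31.55 now [0.5312 0.2832 0.3878] yaw 0.005 q [0.35 0.35 0.11 1.33 0.   1.92] zax [ 0.001  0.001 -1.   ] w 0.0266 F [ 0.8  0.1 -1.1]
turn 0.0008 shift 0.125 -0.420 0.078
turn -0.0000 shift 0.000 0.000 1.080
```

{"method": "move_arm", "body": {
  "deltas": [
    [0, 0, 0, 0.12, -0.41, 0.1, -1],
    [0, 0, 0, 0.12, -0.41, 0.4, -1],
    [0, 0, 0, 0.12, -0.41, 0.8, -1],
    [0, 0, 0, 0.12, -0.41, 1, -1],
    [0, 0, 0, 0.12, -0.41, 1, -1],
    [0, 0, 0, 0.12, -0.41, 1, -1]
  ]
}}

```text
time_s: 32.15
position: [0.5433, 0.3207, 0.2887]
orientation: [[1.0, 0.002, 0.001], [0.002, -1.0, 0.0], [0.001, -0.0, -1.0]]
contact_force: [0.0, 0.0, -0.9]
gripper_width: 0.0267
```

```bash
python3 - <<'E'
from h import *
plan([(.5434,.3253,.272,0)])
s=grab('scene'); save(s,'p_scene.png',(320,80,460,220),4)
E
```

```text
t 32.15 now [0.5433 0.3207 0.2887] yaw 0.002 q [ 0.4   0.45  0.01  1.13 -0.    1.97] zax [ 0.001  0.    -1.   ] w 0.0267 F [ 0.   0.  -0.9]
turn 0.0003 shift 0.002 -0.046 0.167
```

View pics/p_scene.png

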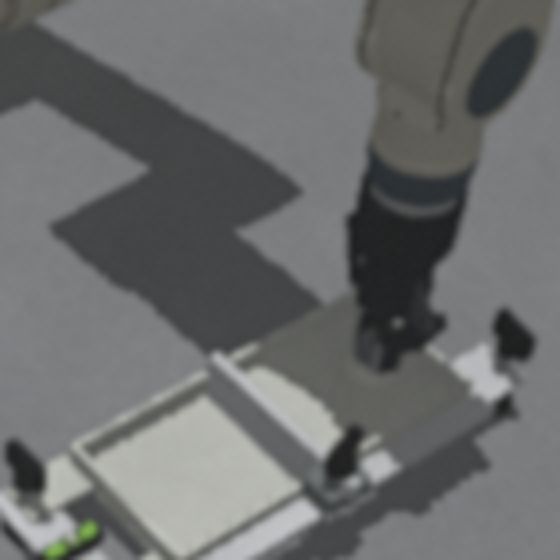

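{"method": "move_arm", "body": {
  "deltas": [
    [0, 0, 0, 0, -0.05, 0.08, -1],
    [0, 0, 0, 0, -0.05, 0.13, -1],
    [0, 0, 0, 0, -0.05, 0.17, -1],
    [0, 0, 0, 0, -0.05, 0.18, -1],
    [0, 0, 0, 0, -0.05, 0.18, -1],
    [0, 0, 0, 0, -0.05, 0.18, -1]
  ]
}}

```text
time_s: 32.8
position: [0.5428, 0.3262, 0.2699]
orientation: [[1.0, 0.002, 0.0], [0.002, -1.0, 0.0], [0.0, -0.0, -1.0]]
contact_force: [-1.6, -0.4, 1.0]
gripper_width: 0.0261
```

{"method": "move_arm", "body": {
  "deltas": [
    [0, 0, 0, 0, 0, 0, -0.1],
    [0, 0, 0, 0, 0, 0, 0.2],
    [0, 0, 0, 0, 0, 0, 0.3],
    [0, 0, 0, 0, 0, -0.3, 0.3],
    [0, 0, 0, 0, 0, -0.7, 0.3],
    [0, 0, 0, 0, 0, -1, 0.3],
    [0, 0, 0, 0, 0, -1, 0.3]
  ]
}}

```text
time_s: 33.5
position: [0.5433, 0.3264, 0.3744]
orientation: [[1.0, 0.002, 0.007], [0.002, -1.0, 0.003], [0.007, -0.003, -1.0]]
contact_force: [1.4, 0.2, -0.7]
gripper_width: 0.0557
```

{"method": "move_arm", "body": {
  "deltas": [
    [0, 0, 0, 0, 0.4, -0.1, 0.3],
    [0, 0, 0, -0.05, 0.9, -0.1, 0.3],
    [0, 0, 0, -0.1, 1, -0.1, 0.3]
  ]
}}

```text
time_s: 33.8
position: [0.5329, 0.223, 0.3794]
orientation: [[1.0, -0.0, -0.0], [-0.0, -1.0, -0.001], [-0.0, 0.001, -1.0]]
contact_force: [-0.5, 0.4, 0.6]
gripper_width: 0.0552
```

{"method": "move_arm", "body": {
  "deltas": [
    [0, 0, 0, 0, 0.5, 0, 0.3],
    [0, 0, 0, 0, 1, 0, 0.3],
    [0, 0, 0, 0, 1, 0, 0.3]
  ]
}}

```text
time_s: 34.1
position: [0.5333, 0.1219, 0.3793]
orientation: [[1.0, -0.003, -0.001], [-0.003, -1.0, -0.001], [-0.001, 0.001, -1.0]]
contact_force: [0.7, 0.2, 0.0]
gripper_width: 0.0555
```

{"method": "move_arm", "body": {
  "deltas": [
    [0, 0, 0, 0, 0.5, 0, 0.3],
    [0, 0, 0, 0, 1, 0, 0.3],
    [0, 0, 0, 0, 1, 0, 0.3]
  ]
}}

```text
time_s: 34.4
position: [0.5337, 0.0221, 0.3791]
orientation: [[1.0, -0.003, -0.001], [-0.003, -1.0, -0.001], [-0.001, 0.001, -1.0]]
contact_force: [-1.0, 0.7, -0.5]
gripper_width: 0.0551
```

```bash
python3 - <<'E'
from h import *
plan([(.6055,-.255,.38,0)])
d=grab('top');s=grab('scene'); save(d,'q_top.png',(150,100,500,310),2.2); save(s,'q_scene.png',(170,120,470,300),2.6)
for o in objects(d,ymax=.0): print(o[3],o[1],o[2])
print([np.round(wt(onz(d,0,0,0)),2)] and divider(d,-.06,.04))
for p,z in(((.6055,-.255),.074),((.4945,-.4015),.074),((.6015,-.131),.038),((.47,-.2525),.038)): print(p,cap(d,p,z,z-.012,.04),cap(s,p,z,z-.012,.04))
E
```

```text
t 34.4 now [0.5337 0.0221 0.3791] yaw -0.003 q [-0.12  0.24 -0.07  1.26 -0.    1.46] zax [-0.001 -0.001 -1.   ] w 0.0551 F [-1.   0.7 -0.5]
turn -0.0004 shift 0.726 2.769 -0.009
[ 0.7332 -0.0625  0.1582] 0.153 [332, 117, 33, 36, 931]
[ 0.7129 -0.3176  0.1967] 0.195 [425, 116, 32, 35, 831]
[ 0.5993 -0.1293  0.05  ] 0.044 [362, 173, 20, 20, 304]
[ 0.6055 -0.2526  0.0752] 0.079 [407, 172, 18, 17, 239]
[ 0.4935 -0.3997  0.0747] 0.078 [461, 211, 19, 17, 259]
[ 0.469  -0.2495  0.0494] 0.044 [407, 219, 20, 20, 315]
[ 0.3432 -0.3906  0.0496] 0.047 [456, 249, 27, 49, 892]
(array([-0.00432039, -0.01337483]), array([0.02878649, 0.00308097]), np.int64(149), np.float64(0.09167672616965625))
(0.6055, -0.255) (array([ 0.60563147, -0.25256311]), 95) (array([ 0.61035653, -0.25639651]), 89)
(0.4945, -0.4015) (array([ 0.49373033, -0.39948277]), 105) (array([ 0.49892875, -0.40278721]), 82)
(0.6015, -0.131) (array([ 0.60184045, -0.12890351]), 304) (array([ 0.60732776, -0.13285665]), 245)
(0.47, -0.2525) (array([ 0.47014364, -0.25037797]), 313) (array([ 0.47601441, -0.25432871]), 213)
```

View pics/q_top.png

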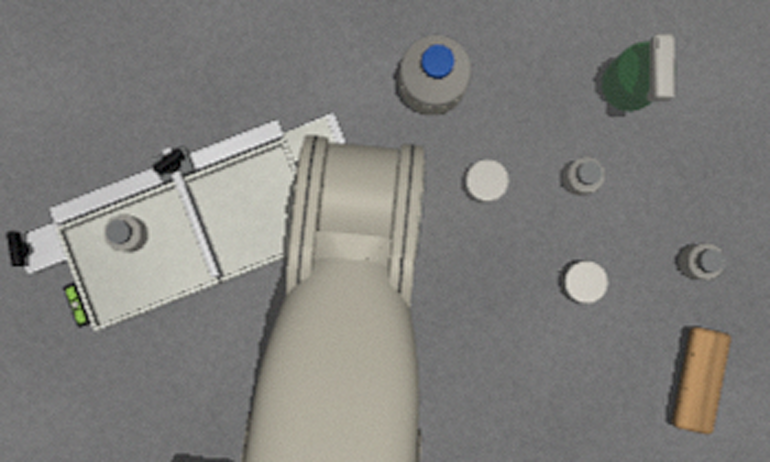

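View pics/q_scene.png

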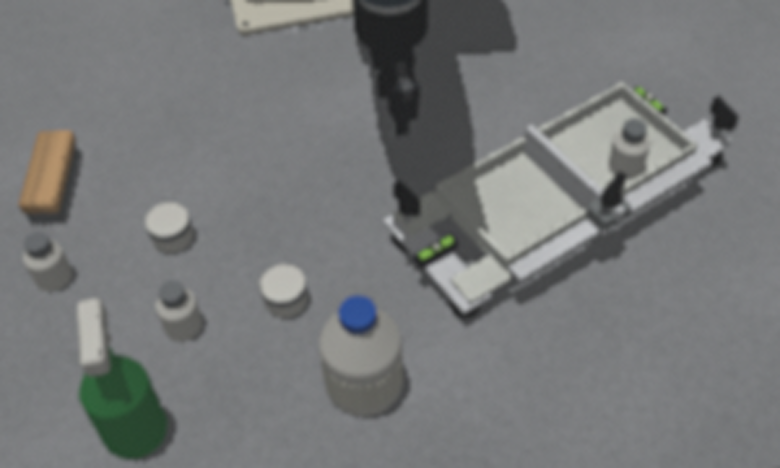

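{"method": "move_arm", "body": {
  "deltas": [
    [0, 0, 0, 0.12, 0.45, 0, 0.3],
    [0, 0, 0, 0.24, 0.9, 0, 0.3],
    [0, 0, 0, 0.24, 0.92, 0, 0.3]
  ]
}}

```text
time_s: 34.8
position: [0.5591, -0.068, 0.3789]
orientation: [[1.0, 0.001, -0.0], [0.001, -1.0, -0.001], [-0.0, 0.001, -1.0]]
contact_force: [-0.1, 0.9, -0.1]
gripper_width: 0.0552
```

{"method": "move_arm", "body": {
  "deltas": [
    [0, 0, 0, 0.12, 0.45, 0, 0.3],
    [0, 0, 0, 0.24, 0.9, 0, 0.3],
    [0, 0, 0, 0.24, 0.92, 0, 0.3]
  ]
}}

```text
time_s: 35.1
position: [0.5834, -0.1601, 0.3785]
orientation: [[1.0, 0.0, -0.0], [0.0, -1.0, -0.0], [-0.0, 0.0, -1.0]]
contact_force: [-0.8, 0.1, -0.2]
gripper_width: 0.0557
```

{"method": "move_arm", "body": {
  "deltas": [
    [0, 0, 0, 0.12, 0.45, 0, 0.3],
    [0, 0, 0, 0.24, 0.9, 0.2, 0.3],
    [0, 0, 0, 0.24, 0.92, 0.5, 0.3],
    [0, 0, 0, 0.24, 0.92, 0.6, 0.3],
    [0, 0, 0, 0.24, 0.92, 0.6, 0.3]
  ]
}}

```text
time_s: 35.6
position: [0.6062, -0.2478, 0.318]
orientation: [[1.0, 0.004, -0.003], [0.004, -1.0, 0.002], [-0.003, -0.002, -1.0]]
contact_force: [0.3, 0.2, 0.1]
gripper_width: 0.0556
```

```bash
python3 - <<'E'
from h import *
plan([(.6065,-.255,.223,0)])
s=grab('scene'); p=cap(s,(.606,-.255),.074,.062,.03); print(p)
E
```

```text
t 35.6 now [ 0.6062 -0.2478  0.318 ] yaw 0.004 q [-0.52  0.47  0.13  1.23  0.    1.05] zax [-0.003  0.002 -1.   ] w 0.0556 F [0.3 0.2 0.1]
turn 0.0006 shift 0.003 0.072 0.950
(array([ 0.61100689, -0.2564234 ]), 93)
```

{"method": "move_arm", "body": {
  "deltas": [
    [0, 0, 0, 0, 0.05, 0.3, 0.3],
    [0, 0, 0, 0, 0.05, 0.6, 0.3],
    [0, 0, 0, 0, 0.05, 0.94, 0.3],
    [0, 0, 0, 0, 0.05, 0.94, 0.3],
    [0, 0, 0, 0, 0.05, 0.94, -1],
    [0, 0, 0, 0, 0.05, 0.94, -1],
    [0, 0, 0, 0, 0.05, 0.94, -1],
    [0, 0, 0, 0, 0.05, 0.94, -1],
    [0, 0, 0, 0, 0.05, 0.94, -1]
  ],
  "force": 40
}}

```text
time_s: 36.55
position: [0.6064, -0.2546, 0.229]
orientation: [[1.0, 0.002, 0.003], [0.002, -1.0, -0.002], [0.003, 0.002, -1.0]]
contact_force: [-3.2, 1.9, 5.3]
gripper_width: 0.0271
```

{"method": "move_arm", "body": {
  "deltas": [
    [0, 0, 0, 0, 0, -0.3, -1],
    [0, 0, 0, 0, 0, -0.6, -1],
    [0, 0, 0, 0, 0, -1, -1],
    [0, 0, 0, 0, 0, -1, -1]
  ]
}}

```text
time_s: 36.95
position: [0.6068, -0.2548, 0.334]
orientation: [[1.0, 0.002, 0.01], [0.002, -1.0, -0.006], [0.01, 0.006, -1.0]]
contact_force: [1.2, -0.0, -1.3]
gripper_width: 0.027
```

{"method": "move_arm", "body": {
  "deltas": [
    [0, 0, 0, 0, 0, -0.3, -1],
    [0, 0, 0, -0.1, -0.4, -0.55, -1],
    [0, 0, 0, -0.2, -0.8, -0.55, -1],
    [0, 0, 0, -0.2, -0.95, -0.55, -1]
  ]
}}

```text
time_s: 37.35
position: [0.5847, -0.1568, 0.3836]
orientation: [[1.0, 0.004, 0.003], [0.004, -1.0, -0.001], [0.003, 0.001, -1.0]]
contact_force: [0.4, -0.7, -1.7]
gripper_width: 0.027
```

{"method": "move_arm", "body": {
  "deltas": [
    [0, 0, 0, -0.1, -0.45, 0, -1],
    [0, 0, 0, -0.2, -0.9, 0, -1],
    [0, 0, 0, -0.2, -0.95, 0, -1]
  ]
}}

```text
time_s: 37.65
position: [0.5644, -0.0608, 0.3822]
orientation: [[1.0, 0.006, 0.001], [0.006, -1.0, 0.001], [0.001, -0.001, -1.0]]
contact_force: [0.1, -1.2, -1.0]
gripper_width: 0.0269
```

{"method": "move_arm", "body": {
  "deltas": [
    [0, 0, 0, -0.1, -0.45, 0, -1],
    [0, 0, 0, -0.2, -0.9, 0, -1],
    [0, 0, 0, -0.2, -0.95, 0, -1]
  ]
}}

```text
time_s: 37.95
position: [0.5443, 0.0336, 0.3818]
orientation: [[1.0, 0.006, 0.001], [0.006, -1.0, 0.001], [0.001, -0.001, -1.0]]
contact_force: [-1.4, -0.7, -0.9]
gripper_width: 0.027
```

{"method": "move_arm", "body": {
  "deltas": [
    [0, 0, 0, -0.1, -0.45, 0, -1],
    [0, 0, 0, -0.2, -0.9, 0, -1],
    [0, 0, 0, -0.2, -0.95, 0, -1]
  ]
}}

```text
time_s: 38.25
position: [0.5244, 0.1283, 0.3815]
orientation: [[1.0, 0.006, 0.001], [0.006, -1.0, 0.001], [0.001, -0.001, -1.0]]
contact_force: [0.2, -1.0, -1.0]
gripper_width: 0.0266
```

```bash
python3 - <<'E'
from h import *
plan([(*tw(-.033,.03),.289,0)])
s=grab('scene'); save(s,'r_scene.png',(200,60,440,240),3)
E
```

```text
t 38.25 now [0.5244 0.1283 0.3815] yaw 0.006 q [ 0.08  0.25 -0.05  1.27  0.    1.65] zax [ 0.001  0.001 -1.   ] w 0.0266 F [ 0.2 -1.  -1. ]
turn 0.0009 shift -0.277 -1.349 0.925
```

View pics/r_scene.png

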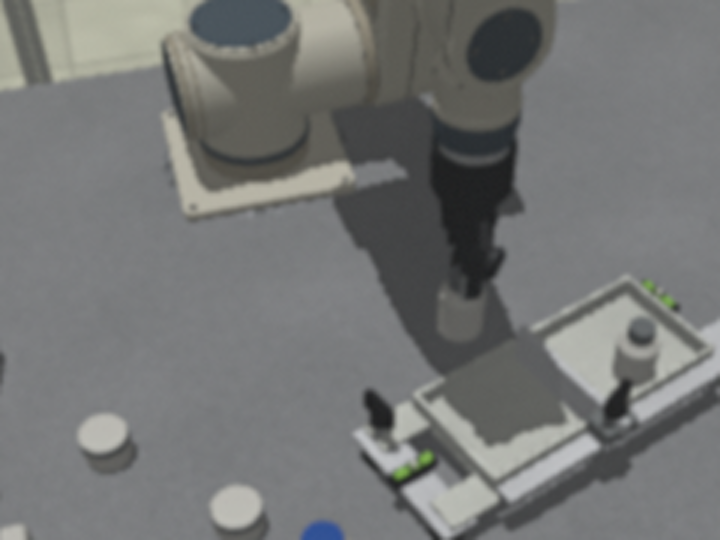

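{"method": "move_arm", "body": {
  "deltas": [
    [0, 0, 0, -0.13, -0.45, 0, -1],
    [0, 0, 0, -0.27, -0.9, 0, -1],
    [0, 0, 0, -0.27, -1, 0, -1]
  ]
}}

```text
time_s: 38.6
position: [0.4974, 0.227, 0.3812]
orientation: [[1.0, 0.004, 0.001], [0.004, -1.0, 0.001], [0.001, -0.001, -1.0]]
contact_force: [0.6, 0.4, -1.7]
gripper_width: 0.0267
```

{"method": "move_arm", "body": {
  "deltas": [
    [0, 0, 0, 0, -0.32, 0, -1],
    [0, 0, 0, 0, -0.32, 0.4, -1],
    [0, 0, 0, 0, -0.32, 0.8, -1],
    [0, 0, 0, 0, -0.32, 0.92, -1],
    [0, 0, 0, 0, -0.32, 0.92, -1],
    [0, 0, 0, 0, -0.32, 0.92, -1]
  ]
}}

```text
time_s: 39.2
position: [0.4991, 0.2566, 0.2902]
orientation: [[1.0, 0.001, 0.002], [0.001, -1.0, 0.0], [0.002, -0.0, -1.0]]
contact_force: [0.3, 0.3, -0.5]
gripper_width: 0.0269
```

```bash
python3 - <<'E'
from h import *
plan([(*tw(-.033,.03),.269,0)])
E
```

```text
t 39.2 now [0.4991 0.2566 0.2902] yaw 0.001 q [ 0.33  0.33 -0.17  1.06 -0.    1.9 ] zax [ 0.002  0.    -1.   ] w 0.0269 F [ 0.3  0.3 -0.5]
turn 0.0002 shift -0.031 -0.065 0.212
```

{"method": "move_arm", "body": {
  "deltas": [
    [0, 0, 0, -0.02, -0.04, 0.1, -1],
    [0, 0, 0, -0.03, -0.05, 0.15, -1],
    [0, 0, 0, -0.03, -0.05, 0.19, -1],
    [0, 0, 0, -0.03, -0.05, 0.2, -1],
    [0, 0, 0, -0.03, -0.05, 0.2, -1],
    [0, 0, 0, -0.03, -0.05, 0.2, -1]
  ]
}}

```text
time_s: 39.8
position: [0.495, 0.2621, 0.269]
orientation: [[1.0, 0.002, 0.0], [0.002, -1.0, 0.0], [0.0, -0.0, -1.0]]
contact_force: [-2.1, -0.5, 1.3]
gripper_width: 0.0268
```

Contact on the floor (Fz +1.3). I'll release and go for the third bottle.

{"method": "move_arm", "body": {
  "deltas": [
    [0, 0, 0, 0, 0, 0, -0.1],
    [0, 0, 0, 0, 0, 0, 0.2],
    [0, 0, 0, 0, 0, 0, 0.3],
    [0, 0, 0, 0, 0, -0.3, 0.3],
    [0, 0, 0, 0, 0, -0.7, 0.3],
    [0, 0, 0, 0, 0, -1, 0.3],
    [0, 0, 0, 0, 0, -1, 0.3]
  ]
}}

```text
time_s: 40.5
position: [0.4955, 0.2623, 0.373]
orientation: [[1.0, 0.002, 0.007], [0.002, -1.0, 0.002], [0.007, -0.002, -1.0]]
contact_force: [0.6, 0.6, -0.6]
gripper_width: 0.0554
```

{"method": "move_arm", "body": {
  "deltas": [
    [0, 0, 0, 0, 0.45, 0, 0.3],
    [0, 0, 0, 0, 0.9, 0, 0.3],
    [0, 0, 0, 0, 1, 0, 0.3]
  ]
}}

```text
time_s: 40.8
position: [0.495, 0.1593, 0.3681]
orientation: [[1.0, -0.0, -0.001], [-0.0, -1.0, -0.001], [-0.001, 0.001, -1.0]]
contact_force: [-0.4, 1.5, -0.6]
gripper_width: 0.0556
```

{"method": "move_arm", "body": {
  "deltas": [
    [0, 0, 0, 0, 0.45, 0, 0.3],
    [0, 0, 0, 0, 0.9, 0, 0.3],
    [0, 0, 0, 0, 1, 0, 0.3]
  ]
}}

```text
time_s: 41.1
position: [0.4954, 0.0593, 0.3682]
orientation: [[1.0, -0.001, -0.0], [-0.001, -1.0, -0.001], [-0.0, 0.001, -1.0]]
contact_force: [-0.6, 0.7, -0.2]
gripper_width: 0.0556
```

{"method": "move_arm", "body": {
  "deltas": [
    [0, 0, 0, 0, 0.45, 0, 0.3],
    [0, 0, 0, 0, 0.9, 0, 0.3],
    [0, 0, 0, 0, 1, 0, 0.3]
  ]
}}

```text
time_s: 41.4
position: [0.4959, -0.0406, 0.3682]
orientation: [[1.0, -0.001, -0.0], [-0.001, -1.0, -0.0], [-0.0, 0.0, -1.0]]
contact_force: [0.2, 0.3, -0.2]
gripper_width: 0.0556
```

```bash
python3 - <<'E'
from h import *
plan([(.4955,-.4015,.31,0)])
d=grab('top');s=grab('scene'); save(d,'u_top.png',(150,100,500,310),2.2); save(s,'u_scene.png',(170,120,470,300),2.6)
for o in objects(d,ymax=.0): print(o[3],o[1],o[2])
print(divider(d,-.06,.04))
for p,z in(((.4945,-.4015),.074),((.6015,-.131),.038),((.47,-.2525),.038)): print(p,cap(d,p,z,z-.012,.04),cap(s,p,z,z-.012,.04))
E
```

```text
t 41.4 now [ 0.4959 -0.0406  0.3682] yaw -0.001 q [-0.25  0.18 -0.17  1.22 -0.    1.32] zax [-0. -0. -1.] w 0.0556 F [ 0.2  0.3 -0.2]
turn -0.0001 shift -0.001 3.609 0.582
[ 0.7288 -0.0616  0.1798] 0.153 [332, 117, 33, 36, 930]
[ 0.7128 -0.3176  0.1963] 0.195 [425, 116, 32, 35, 838]
[ 0.5984 -0.1279  0.0619] 0.045 [362, 173, 20, 20, 299]
[ 0.4936 -0.3996  0.0748] 0.078 [460, 211, 20, 17, 260]
[ 0.4686 -0.249   0.0543] 0.043 [407, 219, 20, 20, 311]
[ 0.3437 -0.3901  0.0512] 0.047 [456, 249, 27, 49, 891]
(array([-0.02090068, -0.01036859]), array([0.02820804, 0.01727923]), np.int64(237), np.float64(0.09156650426422315))
(0.4945, -0.4015) (array([ 0.49349575, -0.39924153]), 108) (array([ 0.49937037, -0.40257929]), 82)
(0.6015, -0.131) (array([ 0.60224235, -0.12872146]), 300) (array([ 0.60753682, -0.13277206]), 242)
(0.47, -0.2525) (array([ 0.47010906, -0.2505315 ]), 312) (array([ 0.47667921, -0.25443925]), 217)
```

View pics/u_scene.png

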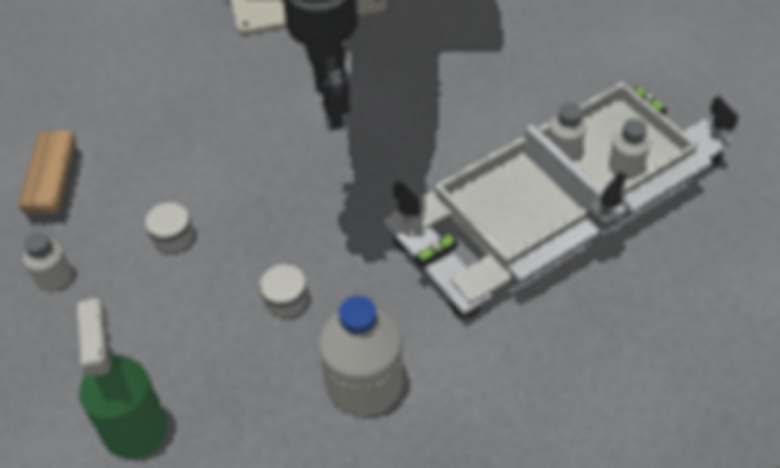

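Two bottles now stand upright in the left bay, and the third is still at (.495, −.4015). I'll go to it.

{"method": "move_arm", "body": {
  "deltas": [
    [0, 0, 0, 0, 0.45, 0, 0.3],
    [0, 0, 0, 0, 0.9, 0, 0.3],
    [0, 0, 0, 0, 1, 0, 0.3]
  ]
}}

```text
time_s: 41.8
position: [0.4964, -0.1394, 0.3683]
orientation: [[1.0, 0.001, -0.0], [0.001, -1.0, -0.0], [-0.0, 0.0, -1.0]]
contact_force: [-0.6, 1.0, 0.4]
gripper_width: 0.0556
```

{"method": "move_arm", "body": {
  "deltas": [
    [0, 0, 0, 0, 0.45, 0, 0.3],
    [0, 0, 0, 0, 0.9, 0, 0.3],
    [0, 0, 0, 0, 1, 0, 0.3]
  ]
}}

```text
time_s: 42.1
position: [0.4968, -0.2397, 0.3681]
orientation: [[1.0, 0.001, -0.0], [0.001, -1.0, -0.0], [-0.0, 0.0, -1.0]]
contact_force: [1.2, 0.7, 0.1]
gripper_width: 0.0557
```

{"method": "move_arm", "body": {
  "deltas": [
    [0, 0, 0, 0, 0.45, 0, 0.3],
    [0, 0, 0, 0, 0.9, 0, 0.3],
    [0, 0, 0, 0, 1, 0, 0.3]
  ]
}}

```text
time_s: 42.4
position: [0.4971, -0.3397, 0.3679]
orientation: [[1.0, 0.001, -0.0], [0.001, -1.0, 0.0], [-0.0, -0.0, -1.0]]
contact_force: [0.4, -0.1, -0.6]
gripper_width: 0.0553
```

{"method": "move_arm", "body": {
  "deltas": [
    [0, 0, 0, 0, 0.45, 0, 0.3],
    [0, 0, 0, 0, 0.57, 0.3, 0.3],
    [0, 0, 0, 0, 0.57, 0.5, 0.3],
    [0, 0, 0, 0, 0.57, 0.5, 0.3],
    [0, 0, 0, 0, 0.57, 0.5, 0.3]
  ]
}}

```text
time_s: 42.9
position: [0.4972, -0.3933, 0.3191]
orientation: [[1.0, 0.004, -0.0], [0.004, -1.0, 0.001], [-0.0, -0.001, -1.0]]
contact_force: [-0.0, 0.0, 1.5]
gripper_width: 0.0552
```

```bash
python3 - <<'E'
from h import *
plan([(.4955,-.4015,.224,0)])
s=grab('scene'); p=cap(s,(.4955,-.4015),.074,.062,.03); print(p)
E
```

```text
t 42.9 now [ 0.4972 -0.3933  0.3191] yaw 0.004 q [-0.8   0.43  0.07  1.2   0.    0.77] zax [-0.     0.001 -1.   ] w 0.0552 F [-0.   0.   1.5]
turn 0.0006 shift -0.018 0.081 0.951
(array([ 0.49929999, -0.40283335]), 84)
```

{"method": "move_arm", "body": {
  "deltas": [
    [0, 0, 0, -0.01, 0.06, 0.3, 0.3],
    [0, 0, 0, -0.01, 0.06, 0.6, 0.3],
    [0, 0, 0, -0.01, 0.06, 0.95, 0.3],
    [0, 0, 0, -0.01, 0.06, 0.95, 0.3],
    [0, 0, 0, -0.01, 0.06, 0.95, -1],
    [0, 0, 0, -0.01, 0.06, 0.95, -1],
    [0, 0, 0, -0.01, 0.06, 0.95, -1],
    [0, 0, 0, -0.01, 0.06, 0.95, -1],
    [0, 0, 0, -0.01, 0.06, 0.95, -1]
  ],
  "force": 40
}}

```text
time_s: 43.85
position: [0.4957, -0.4013, 0.2278]
orientation: [[1.0, 0.002, 0.002], [0.002, -1.0, -0.004], [0.002, 0.004, -1.0]]
contact_force: [-5.1, 1.6, 8.8]
gripper_width: 0.0296
```

{"method": "move_arm", "body": {
  "deltas": [
    [0, 0, 0, 0, 0, -0.3, -1],
    [0, 0, 0, 0, 0, -0.6, -1],
    [0, 0, 0, 0, 0, -1, -1],
    [0, 0, 0, 0, 0, -1, -1]
  ]
}}

```text
time_s: 44.25
position: [0.4962, -0.4013, 0.3322]
orientation: [[1.0, 0.002, 0.009], [0.003, -1.0, -0.009], [0.008, 0.009, -1.0]]
contact_force: [1.0, -0.9, -0.7]
gripper_width: 0.0263
```

{"method": "move_arm", "body": {
  "deltas": [
    [0, 0, 0, 0, 0, -0.3, -1],
    [0, 0, 0, 0, -0.4, -0.6, -1],
    [0, 0, 0, 0, -0.8, -0.6, -1],
    [0, 0, 0, 0, -1, -0.6, -1]
  ]
}}

```text
time_s: 44.65
position: [0.4949, -0.2983, 0.3863]
orientation: [[1.0, 0.003, 0.003], [0.003, -1.0, -0.002], [0.003, 0.002, -1.0]]
contact_force: [-0.4, -0.3, -1.5]
gripper_width: 0.0268
```

```bash
python3 - <<'E'
from h import *
plan([(*tw(-.033,.115),.289,0)])
s=grab('scene'); save(s,'v_scene.png',(120,60,360,240),3)
E
```

```text
t 44.65 now [ 0.4949 -0.2983  0.3863] yaw 0.003 q [-0.69  0.31  0.05  1.31  0.    0.88] zax [ 0.003 -0.002 -1.   ] w 0.0268 F [-0.4 -0.3 -1.5]
turn 0.0005 shift -0.262 -6.412 0.973
```

View pics/v_scene.png

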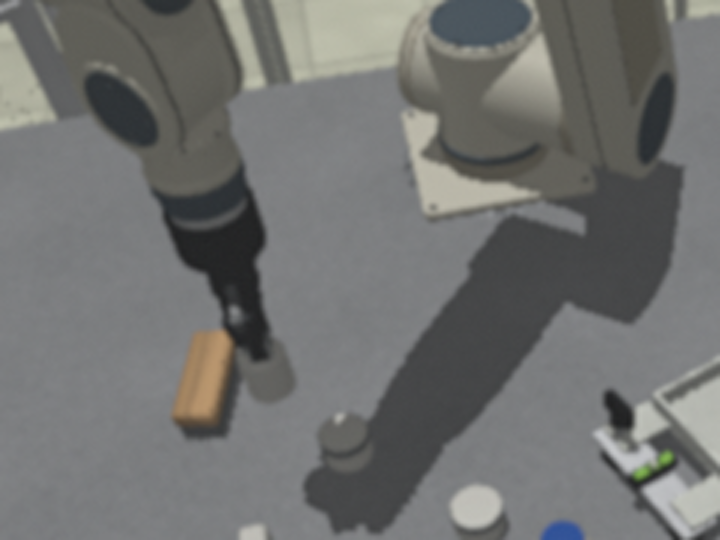

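{"method": "move_arm", "body": {
  "deltas": [
    [0, 0, 0, 0, -0.45, 0, -1],
    [0, 0, 0, 0, -0.9, 0, -1],
    [0, 0, 0, 0, -1, 0, -1]
  ]
}}

```text
time_s: 45.0
position: [0.4945, -0.1975, 0.3846]
orientation: [[1.0, 0.005, 0.001], [0.005, -1.0, 0.0], [0.001, -0.0, -1.0]]
contact_force: [0.1, -0.7, -1.0]
gripper_width: 0.0264
```

{"method": "move_arm", "body": {
  "deltas": [
    [0, 0, 0, 0, -0.45, 0, -1],
    [0, 0, 0, 0, -0.9, 0, -1],
    [0, 0, 0, 0, -1, 0, -1]
  ]
}}

```text
time_s: 45.3
position: [0.4943, -0.0979, 0.3844]
orientation: [[1.0, 0.005, 0.001], [0.005, -1.0, 0.0], [0.001, -0.0, -1.0]]
contact_force: [-0.1, -0.0, -1.9]
gripper_width: 0.0266
```

{"method": "move_arm", "body": {
  "deltas": [
    [0, 0, 0, 0, -0.45, 0, -1],
    [0, 0, 0, 0, -0.9, 0, -1],
    [0, 0, 0, 0, -1, 0, -1]
  ]
}}

```text
time_s: 45.6
position: [0.4944, 0.0017, 0.3842]
orientation: [[1.0, 0.005, 0.001], [0.005, -1.0, 0.001], [0.001, -0.001, -1.0]]
contact_force: [-0.7, -0.5, -1.6]
gripper_width: 0.0267
```

{"method": "move_arm", "body": {
  "deltas": [
    [0, 0, 0, 0, -0.45, 0, -1],
    [0, 0, 0, 0, -0.9, 0, -1],
    [0, 0, 0, 0, -1, 0, -1]
  ]
}}

```text
time_s: 45.9
position: [0.4944, 0.1016, 0.384]
orientation: [[1.0, 0.005, 0.001], [0.005, -1.0, 0.001], [0.001, -0.001, -1.0]]
contact_force: [0.5, -0.6, -1.1]
gripper_width: 0.0269
```

{"method": "move_arm", "body": {
  "deltas": [
    [0, 0, 0, 0, -0.45, 0, -1],
    [0, 0, 0, -0.1, -0.9, 0, -1],
    [0, 0, 0, -0.1, -1, 0, -1]
  ]
}}

```text
time_s: 46.2
position: [0.4838, 0.2014, 0.3838]
orientation: [[1.0, 0.005, 0.0], [0.005, -1.0, 0.0], [0.0, -0.0, -1.0]]
contact_force: [0.2, -0.1, -2.0]
gripper_width: 0.0264
```

```bash
python3 - <<'E'
from h import *
plan([(*tw(-.033,.115),.289,0)])
s=grab('scene'); save(s,'w_scene.png',(260,60,480,240),3.2)
E
```

```text
t 46.2 now [0.4838 0.2014 0.3838] yaw 0.005 q [ 0.23  0.22 -0.08  1.27  0.    1.8 ] zax [ 0.  0. -1.] w 0.0264 F [ 0.2 -0.1 -2. ]
turn 0.0007 shift -0.166 -1.415 0.948
```

View pics/w_scene.png

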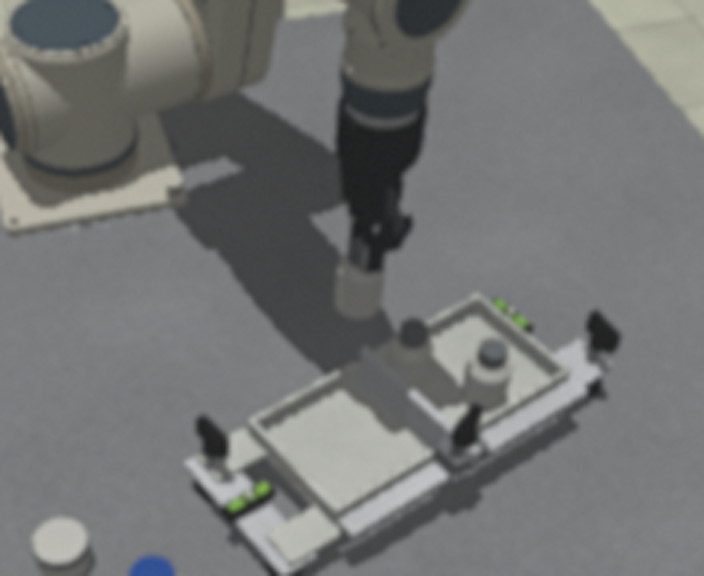

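{"method": "move_arm", "body": {
  "deltas": [
    [0, 0, 0, -0.08, -0.45, 0, -1],
    [0, 0, 0, -0.16, -0.9, 0, -1],
    [0, 0, 0, -0.17, -1, 0, -1]
  ]
}}

```text
time_s: 46.55
position: [0.4671, 0.3008, 0.3836]
orientation: [[1.0, 0.004, 0.0], [0.004, -1.0, 0.0], [0.0, -0.0, -1.0]]
contact_force: [0.8, -0.1, -0.8]
gripper_width: 0.0268
```

{"method": "move_arm", "body": {
  "deltas": [
    [0, 0, 0, 0, -0.38, 0, -1],
    [0, 0, 0, 0, -0.38, 0.3, -1],
    [0, 0, 0, 0, -0.38, 0.7, -1],
    [0, 0, 0, 0, -0.38, 0.92, -1],
    [0, 0, 0, 0, -0.38, 0.92, -1],
    [0, 0, 0, 0, -0.38, 0.92, -1]
  ]
}}

```text
time_s: 47.15
position: [0.4679, 0.3361, 0.2923]
orientation: [[1.0, 0.001, 0.0], [0.001, -1.0, -0.0], [0.0, 0.0, -1.0]]
contact_force: [0.0, -0.2, -0.8]
gripper_width: 0.0266
```

```bash
python3 - <<'E'
from h import *
plan([(*tw(-.033,.115),.268,0)])
s=grab('scene'); save(s,'x_scene.png',(330,80,470,220),4)
E
```

```text
t 47.15 now [0.4679 0.3361 0.2923] yaw 0.001 q [ 0.48  0.36 -0.13  1.08 -0.    2.05] zax [ 0. -0. -1.] w 0.0266 F [ 0.  -0.2 -0.8]
turn 0.0002 shift -0.013 -0.067 0.243
```

View pics/x_scene.png

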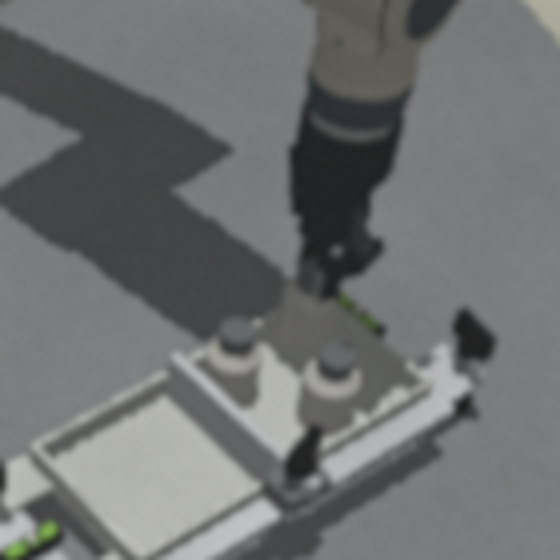

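{"method": "move_arm", "body": {
  "deltas": [
    [0, 0, 0, -0.01, -0.05, 0.1, -1],
    [0, 0, 0, -0.01, -0.05, 0.16, -1],
    [0, 0, 0, -0.01, -0.05, 0.2, -1],
    [0, 0, 0, -0.01, -0.05, 0.22, -1],
    [0, 0, 0, -0.01, -0.05, 0.23, -1],
    [0, 0, 0, -0.01, -0.05, 0.23, -1]
  ]
}}

```text
time_s: 47.8
position: [0.4658, 0.3421, 0.2688]
orientation: [[1.0, 0.002, -0.0], [0.002, -1.0, 0.0], [-0.0, -0.0, -1.0]]
contact_force: [-0.5, -0.1, -0.9]
gripper_width: 0.0269
```

{"method": "move_arm", "body": {
  "deltas": [
    [0, 0, 0, 0, 0, 0.015, -1],
    [0, 0, 0, 0, 0, 0.03, -1],
    [0, 0, 0, 0, 0, 0.03, -1]
  ]
}}

```text
time_s: 48.1
position: [0.4658, 0.3423, 0.2671]
orientation: [[1.0, 0.002, 0.002], [0.002, -1.0, 0.001], [0.002, -0.001, -1.0]]
contact_force: [-3.9, -0.5, 12.5]
gripper_width: 0.0265
```

Contact. I'll release and retreat.

{"method": "move_arm", "body": {
  "deltas": [
    [0, 0, 0, 0, 0, -0.01, -0.1],
    [0, 0, 0, 0, 0, -0.01, 0.2],
    [0, 0, 0, 0, 0, -0.01, 0.3],
    [0, 0, 0, 0, 0, -0.3, 0.3],
    [0, 0, 0, 0, 0, -0.7, 0.3],
    [0, 0, 0, 0, 0, -1, 0.3],
    [0, 0, 0, 0, 0, -1, 0.3]
  ]
}}

```text
time_s: 48.8
position: [0.4664, 0.3423, 0.3698]
orientation: [[1.0, 0.002, 0.006], [0.002, -1.0, 0.003], [0.006, -0.003, -1.0]]
contact_force: [-0.0, -0.3, -0.5]
gripper_width: 0.0556
```

{"method": "move_arm", "body": {
  "deltas": [
    [0, 0, 0, 0.1, 0.45, 0, 0.3],
    [0, 0, 0, 0.2, 0.9, -0.1, 0.3],
    [0, 0, 0, 0.2, 1, -0.1, 0.3]
  ]
}}

```text
time_s: 49.1
position: [0.4869, 0.2392, 0.3758]
orientation: [[1.0, -0.0, 0.001], [-0.0, -1.0, -0.001], [0.001, 0.001, -1.0]]
contact_force: [-0.0, -0.5, -0.9]
gripper_width: 0.0555
```

{"method": "move_arm", "body": {
  "deltas": [
    [0, 0, 0, 0.1, 0.45, 0, 0.3],
    [0, 0, 0, 0.2, 0.9, 0, 0.3],
    [0, 0, 0, 0.2, 1, 0, 0.3]
  ]
}}

```text
time_s: 49.4
position: [0.507, 0.1391, 0.3748]
orientation: [[1.0, -0.001, -0.001], [-0.001, -1.0, -0.001], [-0.001, 0.001, -1.0]]
contact_force: [0.5, 0.2, 0.5]
gripper_width: 0.0555
```

{"method": "move_arm", "body": {
  "deltas": [
    [0, 0, 0, 0.1, 0.45, 0, 0.3],
    [0, 0, 0, 0.2, 0.9, 0, 1],
    [0, 0, 0, 0.2, 1, 0, 1]
  ]
}}

```text
time_s: 49.7
position: [0.5273, 0.0394, 0.3748]
orientation: [[1.0, -0.001, -0.001], [-0.001, -1.0, -0.001], [-0.001, 0.001, -1.0]]
contact_force: [-0.7, 0.5, 0.5]
gripper_width: 0.0817
```

```bash
python3 - <<'E'
from h import *
plan([(.6025,-.131,.36,0)])
d=grab('top');s=grab('scene'); save(d,'y_top.png',(150,100,500,310),2.2); save(s,'y_scene.png',(170,120,470,300),2.6)
for o in objects(d,ymax=.0): print(o[3],o[1],o[2])
for p,z in(((.6015,-.131),.038),((.47,-.2525),.038)): print(p,cap(d,p,z,z-.012,.04),cap(s,p,z,z-.012,.04))
E
```

```text
t 49.7 now [0.5273 0.0394 0.3748] yaw -0.001 q [-0.08  0.23 -0.09  1.25 -0.    1.49] zax [-0.001 -0.001 -1.   ] w 0.0817 F [-0.7  0.5  0.5]
turn -0.0001 shift 0.753 1.703 0.148
[ 0.7317 -0.062   0.166 ] 0.154 [332, 117, 33, 36, 931]
[ 0.7119 -0.3164  0.201 ] 0.195 [425, 116, 32, 35, 837]
[ 0.5994 -0.129   0.05  ] 0.044 [362, 173, 20, 20, 306]
[ 0.4688 -0.2496  0.0501] 0.044 [407, 219, 20, 20, 316]
[ 0.344  -0.3896  0.0533] 0.048 [456, 249, 27, 49, 892]
(0.6015, -0.131) (array([ 0.60183295, -0.12881106]), 304) (array([ 0.60737566, -0.13285262]), 245)
(0.47, -0.2525) (array([ 0.47014836, -0.2506181 ]), 313) (array([ 0.47593096, -0.25439095]), 211)
```

View pics/y_scene.png

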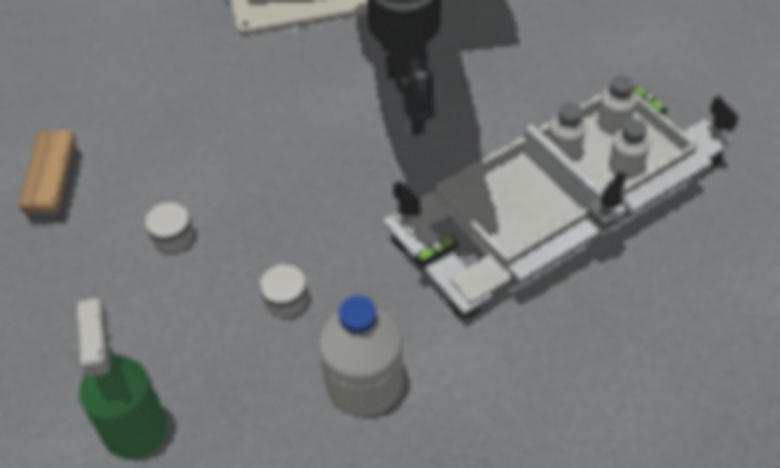

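{"method": "move_arm", "body": {
  "deltas": [
    [0, 0, -0.02, 0.2, 0.45, 0, 1],
    [0, 0, -0.042, 0.4, 0.9, 0, 1],
    [0, 0, -0.064, 0.4, 0.9, 0, 1],
    [0, 0, -0.086, 0.4, 0.9, 0, 1],
    [0, 0, -0.108, 0.4, 0.9, 0, 1],
    [0, 0, -0.13, 0.4, 0.9, 0, 1],
    [0, 0, -0.153, 0.4, 0.9, 0, 1]
  ]
}}

```text
time_s: 50.5
position: [0.5667, -0.0457, 0.3753]
orientation: [[0.565, 0.825, -0.001], [0.825, -0.565, 0.001], [0.0, -0.001, -1.0]]
contact_force: [0.2, -1.5, -0.3]
gripper_width: 0.0854
```

```bash
python3 - <<'E'
from h import *
plan([(.6025,-.131,.28,1.924),(.6025,-.131,.183,1.924)])
E
```

```text
t 50.5 now [ 0.5667 -0.0457  0.3753] yaw 0.971 q [-0.23  0.3   0.01  1.28  0.    0.37] zax [-0.001  0.001 -1.   ] w 0.0854 F [ 0.2 -1.5 -0.3]
turn -0.1517 shift -0.502 0.777 0.953
turn -0.0000 shift 0.000 0.000 0.970
```

{"method": "move_arm", "body": {
  "deltas": [
    [0, 0, -0.02, -0.25, 0.4, 0.2, 1],
    [0, 0, -0.042, -0.5, 0.77, 0.5, 1],
    [0, 0, -0.064, -0.5, 0.77, 0.9, 1],
    [0, 0, -0.086, -0.5, 0.77, 0.9, 1],
    [0, 0, -0.108, -0.5, 0.77, 0.9, 1],
    [0, 0, -0.13, -0.5, 0.77, 0.9, 1],
    [0, 0, -0.152, -0.5, 0.77, 0.9, 1],
    [0, 0, -0.152, -0.5, 0.77, 0.9, 1]
  ]
}}

```text
time_s: 51.3
position: [0.6017, -0.1307, 0.2854]
orientation: [[-0.344, 0.939, -0.0], [0.939, 0.344, 0.001], [0.001, -0.0, -1.0]]
contact_force: [1.1, 0.2, -0.1]
gripper_width: 0.0853
```

```bash
python3 - <<'E'
from h import *
plan([(.6025,-.131,.183,1.924)])
s=grab('scene'); save(s,'z_scene.png',(220,120,360,260),4)
p=cap(s,(.6015,-.131),.038,.026,.04); print(p)
u,v=proj(s,(.6025,-.131,.038)); print((u-220)*4,(v-120)*4)
E
```

```text
t 51.3 now [ 0.6017 -0.1307  0.2854] yaw 1.922 q [-0.35  0.42 -0.04  1.11  0.   -0.7 ] zax [-0.     0.001 -1.   ] w 0.0853 F [ 1.1  0.2 -0.1]
turn -0.0003 shift -0.005 0.007 1.024
(array([ 0.60735994, -0.13295835]), 242)
235.30558635906118 431.481062681475
```

View pics/z_scene.png

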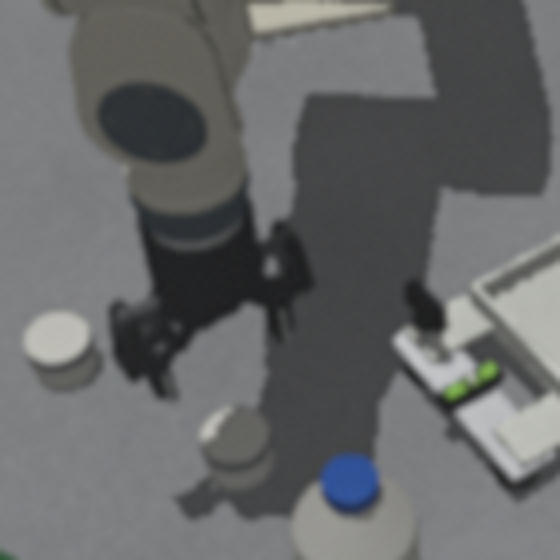

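{"method": "move_arm", "body": {
  "deltas": [
    [0, 0, 0, 0, 0, 0.3, 1],
    [0, 0, 0, 0, 0, 0.6, 1],
    [0, 0, 0, 0, 0, 0.9, 1],
    [0, 0, 0, 0, 0, 1, 1],
    [0, 0, 0, 0, 0, 1, 1],
    [0, 0, 0, 0, 0, 1, -1],
    [0, 0, 0, 0, 0, 1, -1],
    [0, 0, 0, 0, 0, 1, -1],
    [0, 0, 0, 0, 0, 1, -1],
    [0, 0, 0, 0, 0, 1, -1]
  ],
  "force": 40
}}

```text
time_s: 52.35
position: [0.6018, -0.1328, 0.1875]
orientation: [[-0.34, 0.94, 0.003], [0.94, 0.34, -0.001], [-0.002, 0.002, -1.0]]
contact_force: [0.2, 1.0, 5.0]
gripper_width: 0.0518
```

{"method": "move_arm", "body": {
  "deltas": [
    [0, 0, 0, 0, 0, -0.2, -1],
    [0, 0, 0, 0, 0, -0.5, -1],
    [0, 0, 0, 0, 0, -0.9, -1],
    [0, 0, 0, 0, 0, -1, -1]
  ]
}}

```text
time_s: 52.75
position: [0.602, -0.133, 0.2909]
orientation: [[-0.34, 0.94, 0.007], [0.94, 0.34, -0.002], [-0.005, 0.006, -1.0]]
contact_force: [0.7, 0.4, -1.7]
gripper_width: 0.0523
```

```bash
python3 - <<'E'
from h import *
a=1.924; t=tw(.032,-.085)
plan([(.605,-.04,.33,a),(.605,.05,.33,a),(.60,.14,.33,a),(*t,.245,a),(*t,.2275,a)])
s=grab('scene'); save(s,'aa_scene.png',(220,100,360,240),4)
E
```

```text
t 52.75 now [ 0.602  -0.133   0.2909] yaw 1.918 q [-0.35  0.42 -0.03  1.11  0.   -0.7 ] zax [ 0.007 -0.002 -1.   ] w 0.0523 F [ 0.7  0.4 -1.7]
turn -0.0009 shift 0.864 0.345 -0.391
turn -0.0000 shift 0.844 0.311 0.000
turn -0.0000 shift 0.862 0.264 0.000
turn -0.0000 shift 0.364 0.099 0.850
turn -0.0000 shift 0.000 0.000 0.175
```

View pics/aa_scene.png

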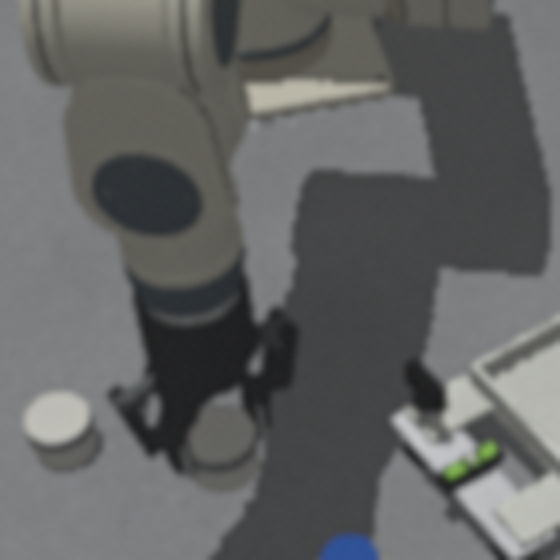

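{"method": "move_arm", "body": {
  "deltas": [
    [0, 0, 0, 0.1, 0.05, -0.3, -1],
    [0, 0, 0, 0.5, 0.2, -0.4, -1],
    [0, 0, 0, 0.86, 0.34, -0.4, -1],
    [0, 0, 0, 0.86, 0.34, -0.4, -1]
  ]
}}

```text
time_s: 53.2
position: [0.6036, -0.0366, 0.3255]
orientation: [[-0.344, 0.939, -0.0], [0.939, 0.344, 0.001], [0.001, 0.0, -1.0]]
contact_force: [0.1, -0.1, -1.4]
gripper_width: 0.0518
```

{"method": "move_arm", "body": {
  "deltas": [
    [0, 0, 0, 0.42, 0.16, 0, -1],
    [0, 0, 0, 0.84, 0.31, 0, -1],
    [0, 0, 0, 0.84, 0.31, 0, -1]
  ]
}}

```text
time_s: 53.5
position: [0.604, 0.0531, 0.3249]
orientation: [[-0.344, 0.939, -0.001], [0.939, 0.344, 0.001], [0.002, -0.001, -1.0]]
contact_force: [0.4, 0.2, -1.2]
gripper_width: 0.0523
```

{"method": "move_arm", "body": {
  "deltas": [
    [0, 0, 0, 0.42, 0.13, 0, -1],
    [0, 0, 0, 0.86, 0.26, 0, -1],
    [0, 0, 0, 0.86, 0.26, 0, -1],
    [0, 0, 0, 0.86, 0.26, 0, -1]
  ]
}}

```text
time_s: 53.9
position: [0.5996, 0.1394, 0.3249]
orientation: [[-0.342, 0.94, -0.001], [0.94, 0.342, -0.001], [-0.0, -0.001, -1.0]]
contact_force: [-0.9, 0.3, -1.1]
gripper_width: 0.052
```

```bash
python3 - <<'E'
from h import *
a=1.924; t=tw(.032,-.085)
plan([(*t,.255,a)])
s=grab('scene'); save(s,'ab_scene.png',(260,60,480,240),3.2)
E
```

```text
t 53.9 now [0.5996 0.1394 0.3249] yaw 1.92 q [ 0.09  0.4   0.03  1.2  -0.   -0.26] zax [-0.001 -0.001 -1.   ] w 0.052 F [-0.9  0.3 -1.1]
turn -0.0006 shift 0.368 0.104 0.699
```

View pics/ab_scene.png

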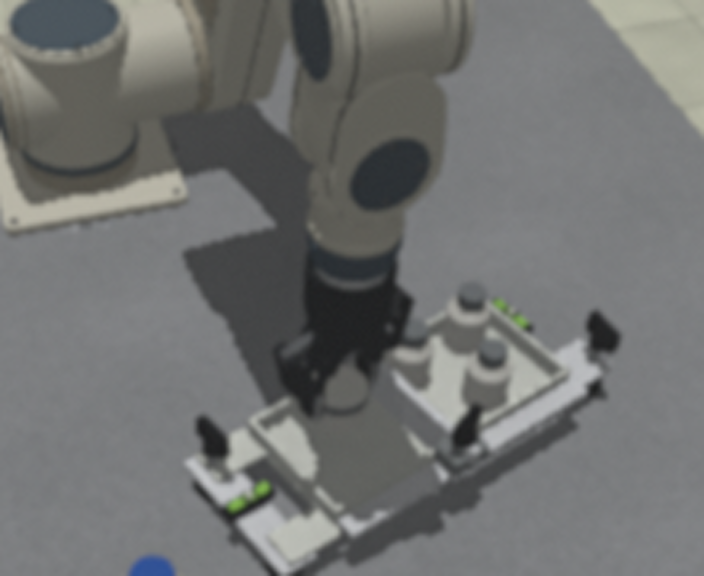

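{"method": "move_arm", "body": {
  "deltas": [
    [0, 0, -0.0006, 0.35, 0.1, 0, -1],
    [0, 0, -0.0006, 0.35, 0.1, 0.2, -1],
    [0, 0, -0.0006, 0.35, 0.1, 0.5, -1],
    [0, 0, -0.0006, 0.35, 0.1, 0.7, -1],
    [0, 0, -0.0006, 0.35, 0.1, 0.7, -1],
    [0, 0, -0.0006, 0.35, 0.1, 0.7, -1]
  ]
}}

```text
time_s: 54.55
position: [0.5976, 0.174, 0.2559]
orientation: [[-0.343, 0.939, -0.0], [0.939, 0.343, -0.0], [-0.0, -0.0, -1.0]]
contact_force: [1.2, -0.6, -0.1]
gripper_width: 0.0522
```

```bash
python3 - <<'E'
from h import *
a=1.924; t=tw(.032,-.085)
plan([(*t,.2275,a)]); print(wt(r.get_state()['position']))
s=grab('scene'); save(s,'ac_scene.png',(310,100,450,240),4)
E
```

```text
t 54.55 now [0.5976 0.174  0.2559] yaw 1.921 q [ 0.15  0.46 -0.07  1.05 -0.   -0.2 ] zax [-0. -0. -1.] w 0.0522 F [ 1.2 -0.6 -0.1]
turn -0.0005 shift 0.037 0.004 0.284
[ 0.0315955  -0.08865917]
```

View pics/ac_scene.png

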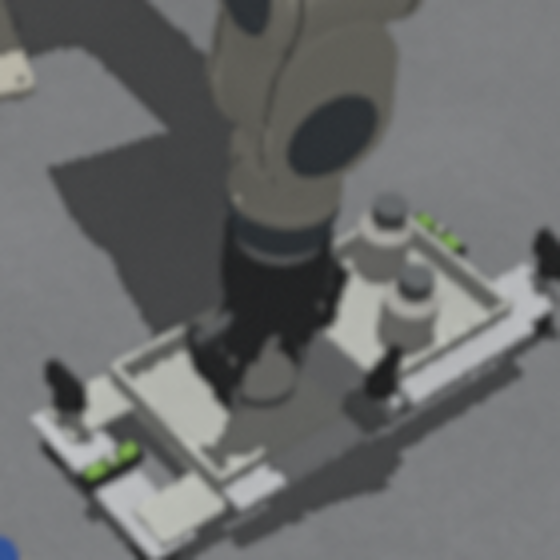

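{"method": "move_arm", "body": {
  "deltas": [
    [0, 0, 0, 0.02, 0, 0.1, -1],
    [0, 0, 0, 0.02, 0, 0.18, -1],
    [0, 0, 0, 0.02, 0, 0.23, -1],
    [0, 0, 0, 0.02, 0, 0.26, -1],
    [0, 0, 0, 0.02, 0, 0.28, -1],
    [0, 0, 0, 0.02, 0, 0.28, -1]
  ]
}}

```text
time_s: 55.2
position: [0.5965, 0.1772, 0.2276]
orientation: [[-0.344, 0.939, -0.0], [0.939, 0.344, -0.0], [-0.0, -0.0, -1.0]]
contact_force: [-0.6, 0.4, -0.2]
gripper_width: 0.0526
```

{"method": "move_arm", "body": {
  "deltas": [
    [0, 0, 0, 0, 0, 0.01, -1],
    [0, 0, 0, 0, 0, 0.015, -1],
    [0, 0, 0, 0, 0, 0.015, -1]
  ]
}}

```text
time_s: 55.5
position: [0.5965, 0.1772, 0.2271]
orientation: [[-0.344, 0.939, 0.001], [0.939, 0.344, 0.0], [-0.0, 0.001, -1.0]]
contact_force: [-1.6, 0.5, 5.8]
gripper_width: 0.0522
```

{"method": "move_arm", "body": {
  "deltas": [
    [0, 0, 0, 0, 0, 0, 0.35],
    [0, 0, 0, 0, 0, 0, 0.5],
    [0, 0, 0, 0, 0, 0, 0.5],
    [0, 0, 0, 0, 0, -0.15, 0.5],
    [0, 0, 0, 0, 0, -0.4, 0.5],
    [0, 0, 0, 0, 0, -0.8, 0.5],
    [0, 0, 0, 0, 0, -1, 0.5],
    [0, 0, 0, 0, 0, -1, 0.5]
  ]
}}

```text
time_s: 56.3
position: [0.597, 0.1772, 0.3295]
orientation: [[-0.344, 0.939, 0.005], [0.939, 0.344, 0.001], [-0.001, 0.005, -1.0]]
contact_force: [0.6, 0.4, -0.6]
gripper_width: 0.0638
```

```bash
python3 - <<'E'
from h import *
a=1.924
plan([(.58,.08,.34,a),(.555,-.01,.34,a),(.53,-.10,.34,a),(.50,-.18,.34,a),(.471,-.2535,.28,a)])
E
```

```text
t 56.3 now [0.597  0.1772 0.3295] yaw 1.922 q [ 0.15  0.41  0.05  1.21 -0.   -0.2 ] zax [ 0.005  0.001 -1.   ] w 0.0638 F [ 0.6  0.4 -0.6]
turn -0.0003 shift -0.854 -0.495 -0.105
turn -0.0000 shift -0.758 -0.546 0.000
turn -0.0000 shift -0.758 -0.546 0.000
turn -0.0000 shift -0.647 -0.558 0.000
turn -0.0000 shift -0.589 -0.526 0.600
```

{"method": "move_arm", "body": {
  "deltas": [
    [0, 0, 0, -0.43, -0.25, -0.1, 0.5],
    [0, 0, 0, -0.85, -0.5, -0.1, 0.5],
    [0, 0, 0, -0.85, -0.5, -0.1, 0.5]
  ]
}}

```text
time_s: 56.6
position: [0.578, 0.076, 0.3355]
orientation: [[-0.34, 0.94, -0.001], [0.94, 0.34, -0.001], [-0.001, -0.002, -1.0]]
contact_force: [0.0, 0.3, 0.5]
gripper_width: 0.0638
```

{"method": "move_arm", "body": {
  "deltas": [
    [0, 0, 0, -0.4, -0.28, 0, 1],
    [0, 0, 0, -0.8, -0.56, 0, 1],
    [0, 0, 0, -0.9, -0.64, 0, 1]
  ]
}}

```text
time_s: 56.9
position: [0.5488, -0.0293, 0.3352]
orientation: [[-0.342, 0.94, -0.002], [0.94, 0.342, -0.0], [0.0, -0.002, -1.0]]
contact_force: [-0.3, 0.8, -0.0]
gripper_width: 0.085
```

{"method": "move_arm", "body": {
  "deltas": [
    [0, 0, 0, -0.4, -0.28, 0, 1],
    [0, 0, 0, -0.8, -0.56, 0, 1],
    [0, 0, 0, -0.9, -0.64, 0, 1]
  ]
}}

```text
time_s: 57.2
position: [0.5199, -0.1358, 0.3353]
orientation: [[-0.342, 0.94, -0.001], [0.94, 0.342, -0.0], [0.0, -0.001, -1.0]]
contact_force: [0.9, 0.3, -0.6]
gripper_width: 0.0855
```

```bash
python3 - <<'E'
from h import *
a=1.924
plan([(.471,-.2535,.28,a)])
d=grab('top');s=grab('scene'); save(d,'ad_top.png',(150,100,500,310),2.2); save(s,'ad_scene.png',(170,120,470,300),2.6)
for o in objects(d,ymax=.0): print(o[3],o[1],o[2])
for p,z in(((.47,-.2525),.038),): print(p,cap(d,p,z,z-.012,.04),cap(s,p,z,z-.012,.04))
E
```

```text
t 57.2 now [ 0.5199 -0.1358  0.3353] yaw 1.919 q [-0.41  0.27 -0.15  1.16 -0.   -0.76] zax [-0.001 -0.    -1.   ] w 0.0855 F [ 0.9  0.3 -0.6]
turn -0.0007 shift -0.939 -0.861 0.553
[ 0.7315 -0.0621  0.1649] 0.152 [332, 117, 33, 36, 929]
[ 0.7119 -0.3164  0.2017] 0.195 [425, 116, 32, 34, 831]
[ 0.492  -0.0706  0.5468] 0.536 [352, 207, 17, 18, 159]
[ 0.343  -0.3915  0.0462] 0.048 [456, 249, 27, 49, 893]
(0.47, -0.2525) (array([ 0.46126982, -0.27232246]), 26) (array([ 0.47583598, -0.25451818]), 211)
```

View pics/ad_scene.png

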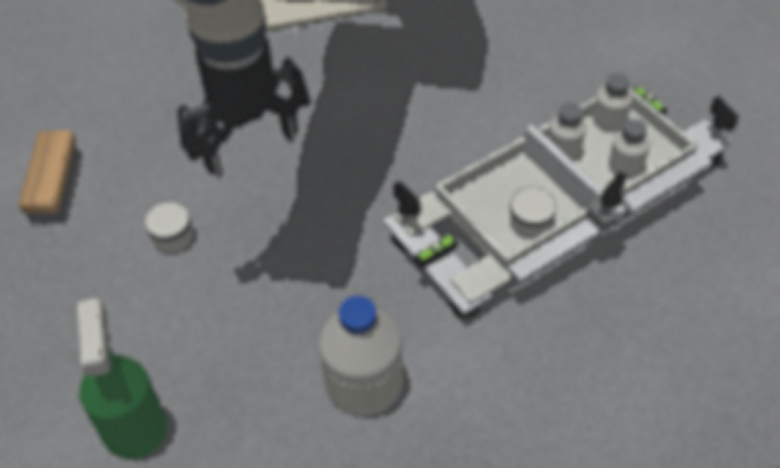

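View pics/ad_top.png

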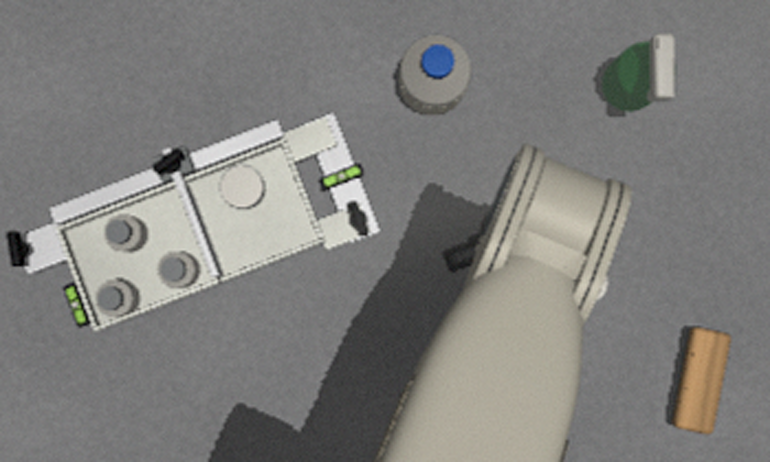

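{"method": "move_arm", "body": {
  "deltas": [
    [0, 0, 0, -0.45, -0.42, 0, 1],
    [0, 0, 0, -0.9, -0.83, 0.2, 1],
    [0, 0, 0, -0.91, -0.85, 0.5, 1],
    [0, 0, 0, -0.91, -0.85, 0.5, 1],
    [0, 0, 0, -0.91, -0.85, 0.5, 1]
  ]
}}

```text
time_s: 57.8
position: [0.4725, -0.2468, 0.2855]
orientation: [[-0.344, 0.939, -0.001], [0.939, 0.344, 0.002], [0.002, -0.001, -1.0]]
contact_force: [0.3, 0.9, -0.0]
gripper_width: 0.0855
```

```bash
python3 - <<'E'
from h import *
plan([(.4715,-.2535,.183,1.924)])
s=grab('scene'); save(s,'ae_scene.png',(190,100,330,240),4)
p=cap(s,(.4715,-.2535),.038,.026,.04); print(p)
u,v=proj(s,(.4715,-.2535,.038)); print((u-190)*4,(v-100)*4)
d=grab('top')
for q in ((.033,.072),(-.033,.03),(-.033,.115)):
    c=cap(d,tw(*q),.114,.100,.03); print(q,wt(c[0]),c[1])
E
```

```text
t 57.8 now [ 0.4725 -0.2468  0.2855] yaw 1.922 q [-0.64  0.29 -0.24  1.04  0.   -0.99] zax [-0.001  0.002 -1.   ] w 0.0855 F [ 0.3  0.9 -0. ]
turn -0.0003 shift -0.059 -0.032 1.025
(array([ 0.47611866, -0.25436518]), 211)
177.10683656456285 414.91350227469195
(0.033, 0.072) [0.03067411 0.07430171] 102
(-0.033, 0.03) [-0.03566575  0.02837997] 107
(-0.033, 0.115) [-0.04122622  0.11231813] 105
```

View pics/ae_scene.png

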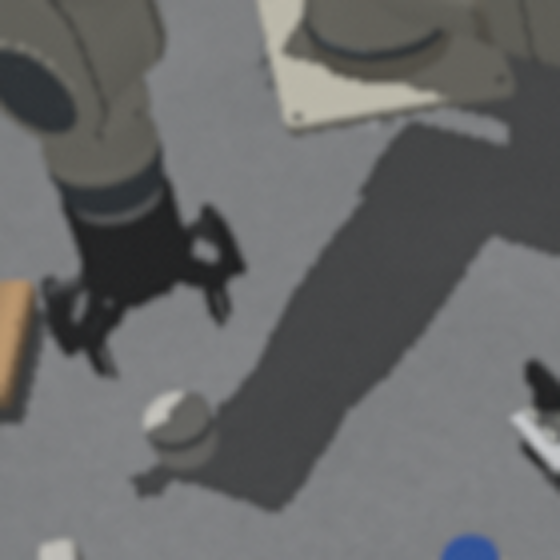

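{"method": "move_arm", "body": {
  "deltas": [
    [0, 0, 0, -0.04, -0.02, 0.3, 1],
    [0, 0, 0, -0.04, -0.02, 0.6, 1],
    [0, 0, 0, -0.04, -0.02, 0.9, 1],
    [0, 0, 0, -0.04, -0.02, 1, 1],
    [0, 0, 0, -0.04, -0.02, 1, 1],
    [0, 0, 0, -0.04, -0.02, 1, -1],
    [0, 0, 0, -0.04, -0.02, 1, -1],
    [0, 0, 0, -0.04, -0.02, 1, -1],
    [0, 0, 0, -0.04, -0.02, 1, -1],
    [0, 0, 0, -0.04, -0.02, 1, -1]
  ],
  "force": 40
}}

```text
time_s: 58.9
position: [0.4721, -0.2523, 0.188]
orientation: [[-0.344, 0.939, 0.003], [0.939, 0.344, -0.002], [-0.002, 0.002, -1.0]]
contact_force: [-0.1, 1.7, 6.0]
gripper_width: 0.0524
```

{"method": "move_arm", "body": {
  "deltas": [
    [0, 0, 0, 0, 0, -0.2, -1],
    [0, 0, 0, 0, 0, -0.5, -1],
    [0, 0, 0, 0, 0, -0.9, -1],
    [0, 0, 0, 0, 0, -1, -1]
  ]
}}

```text
time_s: 59.3
position: [0.4722, -0.2525, 0.2909]
orientation: [[-0.344, 0.939, 0.005], [0.939, 0.344, -0.004], [-0.006, 0.004, -1.0]]
contact_force: [1.0, 0.0, -2.5]
gripper_width: 0.0523
```

```bash
python3 - <<'E'
from h import *
a=1.924; t=tw(-.034,-.085)
plan([(.485,-.165,.335,a),(.50,-.075,.335,a),(.515,.015,.335,a),(.525,.10,.335,a),(*t,.255,a)])
s=grab('scene'); save(s,'af_scene.png',(190,60,330,200),4)
E
```

```text
t 59.3 now [ 0.4722 -0.2525  0.2909] yaw 1.922 q [-0.65  0.29 -0.23  1.04  0.   -1.  ] zax [ 0.005 -0.004 -1.   ] w 0.0523 F [ 1.   0.  -2.5]
turn -0.0003 shift 0.778 0.421 -0.441
turn -0.0000 shift 0.793 0.452 0.000
turn -0.0000 shift 0.793 0.452 0.000
turn -0.0000 shift 0.763 0.388 0.000
turn -0.0000 shift 0.480 0.281 0.800
```

View pics/af_scene.png

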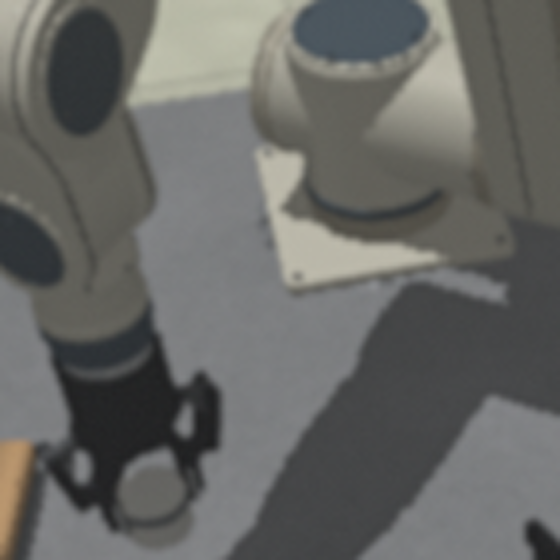

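{"method": "move_arm", "body": {
  "deltas": [
    [0, 0, 0, 0.1, 0.05, -0.3, -1],
    [0, 0, 0, 0.4, 0.2, -0.45, -1],
    [0, 0, 0, 0.78, 0.42, -0.45, -1],
    [0, 0, 0, 0.78, 0.42, -0.45, -1]
  ]
}}

```text
time_s: 59.75
position: [0.4841, -0.1608, 0.3312]
orientation: [[-0.347, 0.938, 0.0], [0.938, 0.347, 0.001], [0.001, 0.001, -1.0]]
contact_force: [0.6, -0.3, -1.6]
gripper_width: 0.0518
```

{"method": "move_arm", "body": {
  "deltas": [
    [0, 0, 0, 0.4, 0.22, 0, -1],
    [0, 0, 0, 0.79, 0.45, 0, -1],
    [0, 0, 0, 0.79, 0.45, 0, -1]
  ]
}}

```text
time_s: 60.05
position: [0.4992, -0.071, 0.3305]
orientation: [[-0.348, 0.937, -0.001], [0.937, 0.348, 0.002], [0.002, -0.0, -1.0]]
contact_force: [-0.7, 0.0, -1.4]
gripper_width: 0.0525
```

{"method": "move_arm", "body": {
  "deltas": [
    [0, 0, 0, 0.4, 0.22, 0, -1],
    [0, 0, 0, 0.79, 0.45, 0, -1],
    [0, 0, 0, 0.79, 0.45, 0, -1]
  ]
}}

```text
time_s: 60.35
position: [0.5145, 0.0184, 0.3305]
orientation: [[-0.348, 0.937, -0.001], [0.937, 0.348, 0.001], [0.001, -0.0, -1.0]]
contact_force: [-0.4, -0.3, -1.2]
gripper_width: 0.0521
```

{"method": "move_arm", "body": {
  "deltas": [
    [0, 0, 0, 0.4, 0.2, 0, -1],
    [0, 0, 0, 0.76, 0.39, 0, -1],
    [0, 0, 0, 0.76, 0.39, 0, -1],
    [0, 0, 0, 0.76, 0.39, 0, -1]
  ]
}}

```text
time_s: 60.75
position: [0.5247, 0.0998, 0.3304]
orientation: [[-0.346, 0.938, -0.001], [0.938, 0.346, -0.001], [-0.0, -0.001, -1.0]]
contact_force: [0.8, -0.6, -0.8]
gripper_width: 0.0522
```

```bash
python3 - <<'E'
from h import *
a=1.924; t=tw(-.034,-.085)
plan([(*t,.255,a)])
s=grab('scene'); save(s,'ag_scene.png',(260,60,480,240),3.2)
E
```

```text
t 60.75 now [0.5247 0.0998 0.3304] yaw 1.924 q [ 0.03  0.26 -0.16  1.14 -0.   -0.32] zax [-0.001 -0.001 -1.   ] w 0.0522 F [ 0.8 -0.6 -0.8]
turn -0.0000 shift 0.481 0.284 0.754
```

View pics/ag_scene.png

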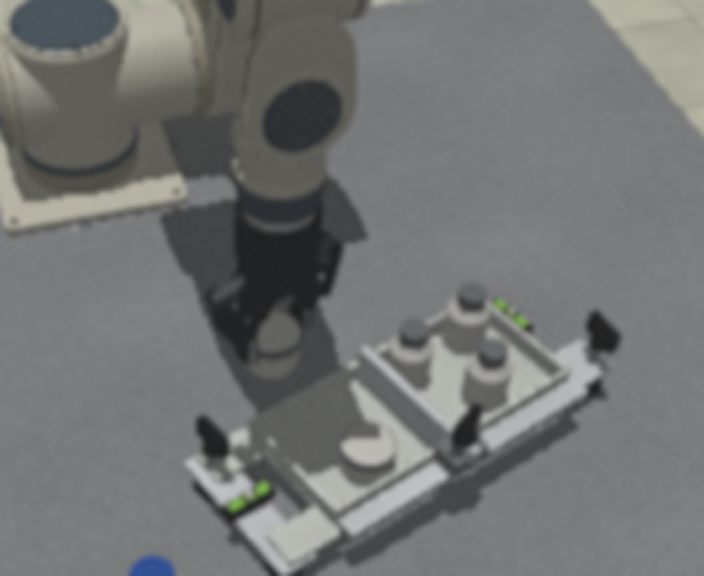

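{"method": "move_arm", "body": {
  "deltas": [
    [0, 0, 0, 0.46, 0.31, 0, -1],
    [0, 0, 0, 0.46, 0.31, 0.2, -1],
    [0, 0, 0, 0.46, 0.31, 0.5, -1],
    [0, 0, 0, 0.46, 0.31, 0.75, -1],
    [0, 0, 0, 0.46, 0.31, 0.75, -1],
    [0, 0, 0, 0.46, 0.31, 0.75, -1]
  ]
}}

```text
time_s: 61.4
position: [0.5383, 0.1524, 0.2565]
orientation: [[-0.343, 0.939, -0.001], [0.939, 0.343, -0.0], [-0.0, -0.001, -1.0]]
contact_force: [0.1, -0.3, -0.9]
gripper_width: 0.052
```

```bash
python3 - <<'E'
from h import *
a=1.924; t=tw(-.031,-.085)
plan([(*t,.228,a)]); print(wt(r.get_state()['position']))
s=grab('scene'); save(s,'ah_scene.png',(310,100,450,240),4)
E
```

```text
t 61.4 now [0.5383 0.1524 0.2565] yaw 1.921 q [ 0.13  0.36 -0.23  0.99 -0.   -0.22] zax [-0.001 -0.    -1.   ] w 0.052 F [ 0.1 -0.3 -0.9]
turn -0.0005 shift 0.035 0.005 0.285
[-0.03151362 -0.08845251]
```

View pics/ah_scene.png

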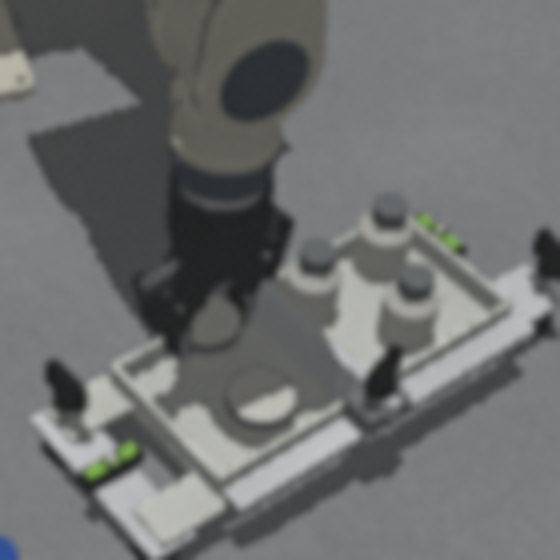

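{"method": "move_arm", "body": {
  "deltas": [
    [0, 0, 0, 0.02, 0.01, 0.1, -1],
    [0, 0, 0, 0.02, 0.01, 0.18, -1],
    [0, 0, 0, 0.02, 0.01, 0.23, -1],
    [0, 0, 0, 0.02, 0.01, 0.26, -1],
    [0, 0, 0, 0.02, 0.01, 0.28, -1],
    [0, 0, 0, 0.02, 0.01, 0.29, -1]
  ]
}}

```text
time_s: 62.05
position: [0.5382, 0.1558, 0.2273]
orientation: [[-0.344, 0.939, -0.0], [0.939, 0.344, 0.0], [0.0, -0.0, -1.0]]
contact_force: [-4.1, 0.1, 7.8]
gripper_width: 0.0519
```

{"method": "move_arm", "body": {
  "deltas": [
    [0, 0, 0, 0, 0, 0.005, -1],
    [0, 0, 0, 0, 0, 0.01, -1]
  ]
}}

```text
time_s: 62.25
position: [0.5381, 0.1559, 0.2271]
orientation: [[-0.344, 0.939, 0.001], [0.939, 0.344, 0.0], [-0.0, 0.001, -1.0]]
contact_force: [-5.9, -0.9, 12.4]
gripper_width: 0.0524
```

Contact. I'll release and retreat upward.

{"method": "move_arm", "body": {
  "deltas": [
    [0, 0, 0, 0, 0, -0.01, 0.35],
    [0, 0, 0, 0, 0, -0.01, 0.5],
    [0, 0, 0, 0, 0, -0.01, 0.5],
    [0, 0, 0, 0, 0, -0.15, 0.5],
    [0, 0, 0, 0, 0, -0.4, 0.5],
    [0, 0, 0, 0, 0, -0.8, 0.5],
    [0, 0, 0, 0, 0, -1, 0.5],
    [0, 0, 0, 0, 0, -1, 0.5]
  ]
}}

```text
time_s: 63.05
position: [0.5389, 0.1559, 0.3293]
orientation: [[-0.344, 0.939, 0.005], [0.939, 0.344, 0.001], [-0.001, 0.005, -1.0]]
contact_force: [0.5, 0.3, -0.2]
gripper_width: 0.064
```

{"method": "move_arm", "body": {
  "deltas": [
    [0, 0, 0, -0.43, -0.25, -0.1, 0.5],
    [0, 0, 0, -0.85, -0.5, -0.1, 0.5],
    [0, 0, 0, -0.95, -0.55, -0.1, 0.5]
  ]
}}

```text
time_s: 63.35
position: [0.5185, 0.0447, 0.3355]
orientation: [[-0.342, 0.94, -0.001], [0.94, 0.342, -0.001], [-0.0, -0.001, -1.0]]
contact_force: [-0.4, 0.5, -0.2]
gripper_width: 0.0642
```

{"method": "move_arm", "body": {
  "deltas": [
    [0, 0, 0, -0.4, -0.1, 0, 0.5],
    [0, 0, 0, -0.8, -0.15, 0, 0.5],
    [0, 0, 0, -1, -0.2, 0, 0.5]
  ]
}}

```text
time_s: 63.65
position: [0.5356, -0.0554, 0.3352]
orientation: [[-0.343, 0.939, -0.001], [0.939, 0.343, -0.0], [0.0, -0.001, -1.0]]
contact_force: [0.1, 0.2, 0.4]
gripper_width: 0.0642
```

{"method": "move_arm", "body": {
  "deltas": [
    [0, 0, 0, -0.4, -0.1, 0, 0.5],
    [0, 0, 0, -0.8, -0.15, 0, 0.5],
    [0, 0, 0, -1, -0.2, 0, 0.5],
    [0, 0, 0, -1, -0.2, 0, 0.5]
  ]
}}

```text
time_s: 64.05
position: [0.5511, -0.1562, 0.3347]
orientation: [[-0.341, 0.94, -0.001], [0.94, 0.341, 0.0], [0.001, -0.001, -1.0]]
contact_force: [-0.3, -0.1, 0.6]
gripper_width: 0.064
```

```bash
python3 - <<'E'
from h import *
plan([])
d=grab('top');s=grab('scene'); save(d,'fin_top.png',(150,100,500,310),2.2); save(d,'fin_topz.png',(160,140,330,255),4.5); save(s,'fin_scene.png',(310,110,460,240),5)
for c,n in((d,'top'),(s,'scene')):
    print(n,divider(c,-.04,.01))
    for q,z in (((.033,.072),.114),((-.033,.03),.114),((-.041,.112),.114),((.032,-.085),.078),((-.032,-.085),.078)):
        x=cap(c,tw(*q),z,z-.014,.03); print(q,wt(x[0]).round(4),x[1])
E
```

```text
t 64.05 now [ 0.5511 -0.1562  0.3347] yaw 1.919 q [-0.42  0.33 -0.06  1.18 -0.   -0.77] zax [-0.001  0.    -1.   ] w 0.064 F [-0.3 -0.1  0.6]
top (array([-0.00845532, -0.01336271]), array([0.02910082, 0.00660245]), np.int64(163), np.float64(0.09155908961906678))
(0.033, 0.072) [0.0307 0.0742] 102
(-0.033, 0.03) [-0.0358  0.029 ] 103
(-0.041, 0.112) [-0.041   0.1121] 106
(0.032, -0.085) [ 0.032  -0.0823] 314
(-0.032, -0.085) [-0.0327 -0.0821] 319
scene (array([-0.01590066, -0.01869842]), array([0.02861022, 0.01028874]), np.int64(153), np.float64(0.09008850165197092))
(0.033, 0.072) [0.0364 0.0666] 77
(-0.033, 0.03) [-0.0302  0.0212] 73
(-0.041, 0.112) [-0.0359  0.1046] 67
(0.032, -0.085) [ 0.0367 -0.0897] 232
(-0.032, -0.085) [-0.0277 -0.089 ] 213
```

View pics/fin_topz.png

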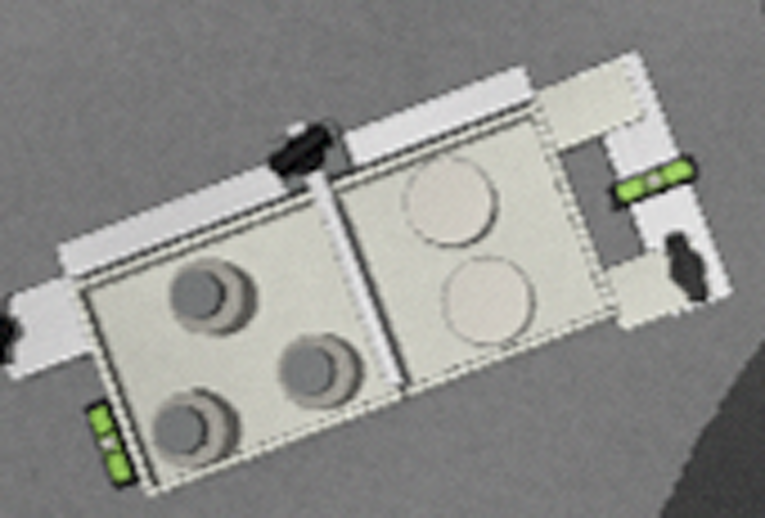

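View pics/fin_scene.png

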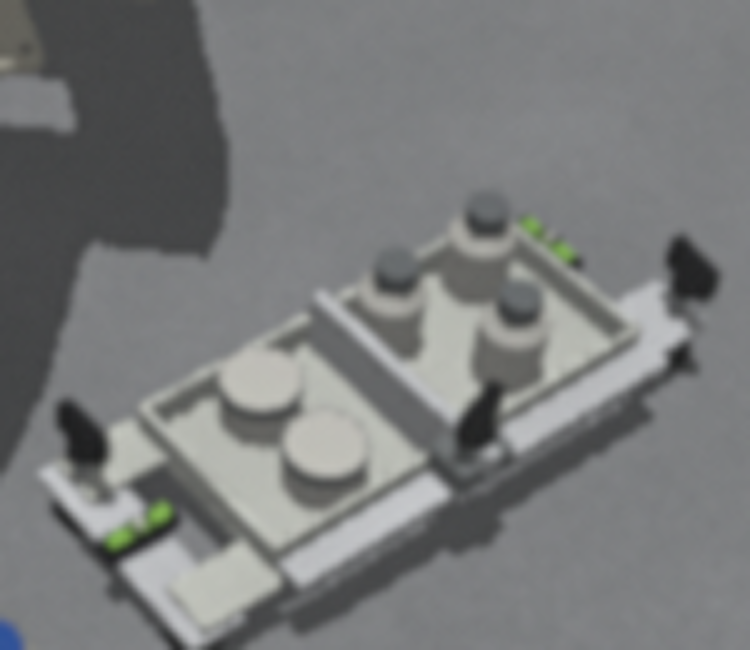

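View pics/fin_top.png

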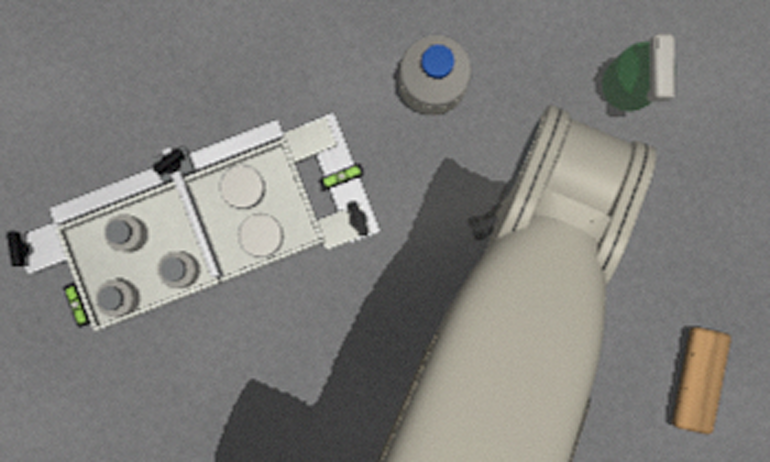

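```bash
python3 - <<'E'
from h import *
c,s=np.cos(YAW),np.sin(YAW)
obj=[(.033,.072),(-.034,.03),(-.041,.112),(.032,-.085),(-.032,-.085)]
for n in('top','scene'):
    Z=[];I=0
    for k in range(12):
        d=grab(n); Z.append(d['z_map'].copy()); I=I+d['img'].astype(np.float32)/12
    Z=np.array(Z); d['z_map']=np.median(Z,0); P=cloud(d)
    q=np.stack([c*(P[...,0]-T[0])+s*(P[...,1]-T[1]),-s*(P[...,0]-T[0])+c*(P[...,1]-T[1])],-1)
    z=P[...,2]
    tab=(abs(z)<.01)&(abs(q[...,0])<.35)&(abs(q[...,1])<.35)&((abs(q[...,0])>.16)|(abs(q[...,1])>.27))
    A=np.c_[q[tab],np.ones(tab.sum())]; t=np.linalg.lstsq(A,z[tab],rcond=None)[0]
    zc=z-(q@t[:2]+t[2])
    m=(abs(q[...,0])<.055)&(abs(q[...,1])<.14)&(abs(q[...,1]+.016)>.016)&(abs(zc-.04)<.012)
    for o in obj: m&=np.hypot(q[...,0]-o[0],q[...,1]-o[1])>.042
    for _ in range(3):
        A=np.c_[q[m],np.ones(m.sum())]; f=np.linalg.lstsq(A,zc[m],rcond=None)[0]; e=zc-(q@f[:2]+f[2]); m&=abs(e)<2.5*e[m].std()
    print(n,'slope x %.4f y %.4f z0 %.4f'%tuple(f),m.sum(),e[m].std())
    d['I']=I
    # bubbles: profile along vials
    for name,ctr,ax,L in(('side',(.0,-.205),1,.023),('end',(None,None),0,.023)):
        pass
    im=np.clip(I,0,255).astype(np.uint8); hsv=cv2.cvtColor(im,cv2.COLOR_BGR2HSV)
    g=((hsv[...,0]>30)&(hsv[...,0]<50)&(hsv[...,1]>110)&(hsv[...,2]>60)).astype(np.uint8); g[:, 340:480 if n=='top' else 0]=0
    g=cv2.dilate(g,np.ones((3,3),np.uint8)); k,L,st,ce=cv2.connectedComponentsWithStats(g)
    for i in range(1,k):
        if st[i,4]>25: print('  vial blob',st[i].tolist(),ce[i].round(2))
    cv2.imwrite('/tmp/%s_I.png'%n,im)
np.save('/tmp/topI.npy',0)
E
python3 - <<'E'
import cv2,numpy as np
a=cv2.imread('/tmp/top_I.png')
x=cv2.resize(a[165:200,290:320],None,fx=12,fy=12,interpolation=cv2.INTER_CUBIC); y=cv2.resize(a[222:257,170:200],None,fx=12,fy=12,interpolation=cv2.INTER_CUBIC)
cv2.imwrite('pics/vials.png',np.hstack([x,y]))
E
```

```text
top slope x 0.0034 y -0.0001 z0 0.0399 861 0.0010283529139256337
  vial blob [296, 175, 19, 11, 115] [304.93 180.02]
  vial blob [179, 229, 11, 19, 119] [184.19 238.05]
scene slope x 0.0012 y 0.0002 z0 0.0400 305 0.000608491063131648
  vial blob [339, 210, 6, 7, 37] [341.38 212.78]
  vial blob [331, 215, 7, 6, 37] [333.92 217.46]
```

View pics/vials.png

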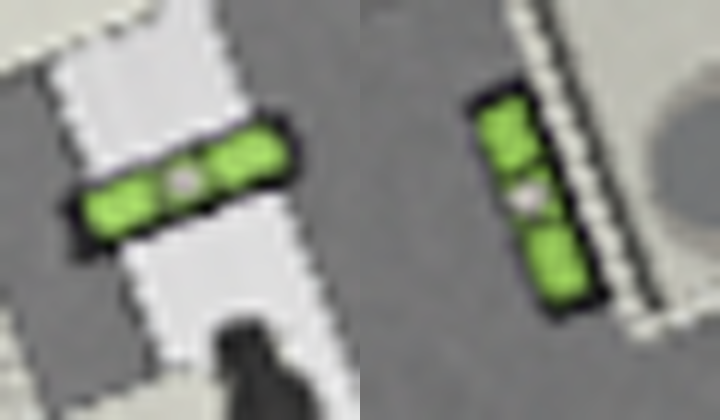

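```bash
python3 - <<'E'
from h import *
im=cv2.imread('/tmp/top_I.png').astype(np.float32)
def prof(a,b,hw,name):
    a,b=np.array(a,float),np.array(b,float); u=(b-a)/np.linalg.norm(b-a); nrm=np.array([-u[1],u[0]])
    L=np.linalg.norm(b-a); ts=np.arange(-3,L+3,.25); o=[]
    for t in ts:
        v=[cv2.getRectSubPix(im,(1,1),tuple((a+u*t+nrm*w).tolist()))[0,0] for w in np.linspace(-hw,hw,5)]
        o.append(np.mean(v,0))
    o=np.array(o); g=o[:,1]; b_=o[:,0]
    # vial extent: green-blue contrast
    gb=g-b_; th=gb.max()/2; idx=np.where(gb>th)[0]; e0,e1=ts[idx[0]],ts[idx[-1]]
    c=(e0+e1)/2; m=abs(ts-c)<4; w=np.clip(b_-np.percentile(b_[m],40),0,None)*m; bub=(w*ts).sum()/w.sum()
    print(name,'ends',e0,e1,'len',e1-e0,'mid',c,'bubble',bub,'offset px',bub-c)
    print(' '.join('%.1f:%d/%d'%(t,x,y) for t,x,y in zip(ts[::2],b_[::2],g[::2])))
# vials.png: left panel offset (290,165), right panel offset (170,222) at x>=360
f=lambda u,v,ox,oy:(ox+(u+.5)/12-.5,oy+(v+.5)/12-.5)
prof(f(85,222,290,165),f(285,148,290,165),.8,'side (right=+)')
prof(f(505-360,105,170,222),f(570-360,297,170,222),.8,'end (near=+)')
d=grab('top'); a=onz(d,*f(145,105,170,222),.05); b=onz(d,*f(210,297,170,222),.05); print(np.linalg.norm(a-b),wt(a),wt(b))
E
```

```text
side (right=+) ends 0.5 17.5 len 17.0 mid 9.0 bubble 9.066557058706527 offset px 0.06655705870652717
-3.0:124/124 -2.5:117/116 -2.0:101/100 -1.5:78/77 -1.0:52/49 -0.5:38/40 0.0:48/74 0.5:66/123 1.0:81/164 1.5:94/194 2.0:98/206 2.5:99/207 3.0:97/203 3.5:96/202 4.0:97/204 4.5:98/205 5.0:94/196 5.5:87/178 6.0:79/155 6.5:76/135 7.0:83/133 7.5:105/148 8.0:128/161 8.5:144/166 9.0:154/169 9.5:145/171 10.0:127/167 10.5:101/155 11.0:81/149 11.5:80/158 12.0:87/175 12.5:95/194 13.0:98/204 13.5:97/200 14.0:96/198 14.5:96/197 15.0:96/198 15.5:97/200 16.0:95/197 16.5:90/187 17.0:78/157 17.5:65/120 18.0:57/80 18.5:59/59 19.0:79/76 19.5:99/97 20.0:111/109 20.5:117/115
end (near=+) ends 0.0 16.75 len 16.75 mid 8.375 bubble 8.11333734940343 offset px -0.2616626505965698
-3.0:117/116 -2.5:107/106 -2.0:84/81 -1.5:58/54 -1.0:43/49 -0.5:42/74 0.0:55/122 0.5:70/161 1.0:77/177 1.5:78/179 2.0:78/178 2.5:78/178 3.0:80/182 3.5:80/184 4.0:81/185 4.5:73/168 5.0:60/137 5.5:50/112 6.0:54/112 6.5:87/134 7.0:123/151 7.5:145/163 8.0:155/168 8.5:137/155 9.0:112/145 9.5:86/133 10.0:62/112 10.5:57/118 11.0:68/150 11.5:76/173 12.0:81/183 12.5:84/189 13.0:83/187 13.5:82/185 14.0:81/184 14.5:82/186 15.0:83/189 15.5:83/189 16.0:73/163 16.5:59/126 17.0:43/83 17.5:29/44 18.0:45/47 18.5:78/77 19.0:103/103 19.5:114/114
0.047250307165943785 [-0.00571235  0.16808352] [-0.05294216  0.16947499]
```

```bash
python3 - <<'E'
from h import *
d=grab('top'); print(divider(d,-.03,.003))
for o in objects(d,ymax=-.0): print(o[3],o[1],o[2])
print(r.get_state()['time_s']); print(r.sign_off())
E
```

```text
(array([-0.00614504, -0.01353175]), array([0.02906881, 0.00313876]), np.int64(153), np.float64(0.09201654214766056))
[ 0.7304 -0.0619  0.1725] 0.153 [332, 117, 33, 36, 929]
[ 0.7101 -0.3141  0.2099] 0.195 [425, 116, 32, 35, 834]
[ 0.5121 -0.0839  0.5534] 0.55 [363, 194, 13, 16, 119]
[ 0.3432 -0.3905  0.0497] 0.047 [456, 249, 27, 49, 892]
65.45
the job is handed in; nothing more can be done
None
```

I finished the job and handed it in at about 65 s. Three bottles and two tubs were present, and all five are in their bays.

**What I did**
- **Levelling:** I turned foot_left about 2.7 rad clockwise. The front-to-back tilt already measured under 0.004 rad, so I left foot_right alone, though the task said to turn both knobs.
- **Divider and clamp:** I slid the divider to the line and tightened the clamp. That first turn was off-axis and dragged the divider about 2.6 mm off. I loosened the clamp, re-centred the divider and tightened to the stop again, before placing anything.
- **Placing:** I stood the three bottles in the left bay and the two tubs in the right bay, and released them all.

**Last checks**
- **Level:** Left to right the tilt is about 0.000 rad, with the bubble centred. Front to back, the top camera's depth fit gives 0.0034 rad, its bubble about 0.003 and the scene camera 0.0012. All are within the 0.012 limit, and the tray's middle is 40 mm above the counter.
- **Divider:** At the last check before placing, the top camera put it on the line within 0.5 mm. The scene camera agreed to about 1 mm. It had not moved in the top camera at the end.
- **Clamp:** The wing sits at about 1.37 rad, and I felt the stop both times I tightened it.
- **Contents:** All five stand upright in their own bays with the gripper clear. One bottle was nudged about 8 mm after I placed it, toward the wall on the robot's side, but it stayed upright and inside.
- **Bystanders:** The jug, spray bottle and brush measured the same at the end as before I moved any bottle or tub.

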